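# Lock the plate in the clamp with the mallet

### The job

Take the longer, notched metal plate out of the plate stand, lower it into the clamp's channel notched end first and slide it edgewise under the bridge until it is fully home against the back stop. Then pick up the mallet and, with the mallet and never the hand, knock the sprung pin in the bridge fully down into the plate's notch, and stand the mallet back on the bench upright on its face, released. Leave the short plate, the coil and the meter where they are and do not hit the retort stand.

Things in the scene. Friction and masses are not known exactly. Their poses are not given: they have to be found in the camera images.
- clamp: Fixed: grey base 195 x 90 x 15 mm (x -120 to +75 mm) with channel, dark bridge and back stop. Origin: on the bench under the plate's home place; the plate slides in along +x, z up. Home: plate_mid at x 0 to 1, y 0, z 35 mm. Bridge: x 16 to 44, y -30 to 30 mm, top z 86 mm; slot through it 12 mm wide, up to z 62 mm, its mouth flared from x 5 mm. Back stop face at x +56, its top at z 50 mm.
- clamp_entry (a point): Point on the channel floor (15 mm above the bench), 56 mm before the plate's home (clamp x -56 mm), axes as the clamp's: lower the plate with plate_mid over this point (20 mm above it when down), then slide it +x 56 mm. Aluminium channel, open above from clamp x -115 to +5 mm: 8 mm wide between cheeks to 31 mm above the bench, flared lips above to 39 mm (mouth about 14 mm).
- pin: Sprung steel pin upright in the bridge at clamp x 30, y 0 mm: cap 18 mm across, 6 mm thick, on a 10 mm shaft. Origin: middle of the cap's top. Top is 112 mm above the bench when up (starts up to 3 mm lower), 94 mm fully down. Takes 8 N to start, 11 N at the bottom, then a hard stop; stays where driven. Goes down only with the plate's notch below it.
- plate_tab (a point): Centre of the longer plate's white grip tab (24 mm along x, 12 mm thick, 32 mm tall); +x along the plate to its notched end, y across its thickness, z up. Aluminium plate 115 x 6 x 40 mm, from x -15 to +100 mm of here; bottom edge 56 mm below, top edge 16 mm below; notch in the top edge 16 mm long, 17 mm deep, centred at x +75 mm. 0.09 kg.
- plate_mid (a point): Mid-thickness point of the longer plate, 45 mm ahead (+x) of the tab centre and 20 mm above its bottom edge; axes as plate_tab.
- plate: The longer, notched plate (see plate_tab); origin on its bottom edge, 20 mm below plate_mid, same axes.
- stand: Fixed grey plastic plate stand 130 x 110 x 15 mm, origin under its centre at bench level, with two upright slots along its x axis at y +32 and -32 mm; slot floor 15 mm above the bench, lips to 39 mm. The longer plate stands in either slot, the short plate in the other, notched end to +x; lift straight up to take it out.
- short_tab (a point): Centre of the grip tab of the loose short plate (80 x 6 x 40 mm, no notch, tab 24 x 12 x 32 mm on the middle of its top edge). Bystander.
- mallet_grip (a point): Point on the mallet's pale wooden handle where it is best gripped, 45 mm above the bench while it stands on its face. +x along the handle to the head, z up. Handle 22 mm wide (y), 26 mm tall, from x -110 to +39 mm of here. Mass about 0.45 kg, mostly the head.
- mallet_head (a point): Centre of the mallet's head, 62 mm ahead (+x) of mallet_grip at the same height: upright steel cylinder 90 mm tall, 50 mm across, a rubber face at each end; the lower, striking face is 45 mm below here. Axes as mallet_grip. The mallet stands alone on its lower face.
- mallet: The mallet; origin at the middle of its lower face, 45 mm below mallet_head, same axes.
- coil_mid (a point): Middle of a loose copper coil between grey cheeks on a short iron bar (60 x 100 x 75 mm, bar along y), 37.5 mm above the bench. Bystander.
- meter_mid (a point): Middle of a loose handheld meter lying flat (75 x 140 mm, 35 mm tall). Bystander.
- retort: Fixed retort stand: foot 60 x 90 x 20 mm, rod 12 mm across up to 300 mm above the bench, boss at 200 mm. Origin under the foot's centre. Obstacle.

How it is judged:
By the outcome, as a careful person would: the job done as asked, in the order asked, and still so for the second after the job is handed in, with the robot touching nothing.
It also fails if it takes over 72 s, if anything falls off the work surface, if the arm or the gripper's body presses on something with over 40 N, if the wrist force passes 120 N, or if a joint passes its speed limit or range.

### The arm

A 7-joint arm with a two-finger parallel gripper is mounted at the origin on the work surface. World frame = base frame: x ahead of the robot, y to its left, z up, the work surface at z = 0. Lengths are in m, angles in rad, forces in N, time in s.
With the tool pointing down it reaches from about 0.4 to 0.875 m from the base axis. Payload 19.3 kg.
Tool frame: the origin (TCP) lies at the very end of the fingers, on their centre line; the grasp point (between the pads) lies 19 mm behind it (bot.grasp_offset is the distance from the TCP to the grasp point, in m); z points along the fingers, x is the direction in which the jaws open and shut, and the axes are right-handed (so a half turn about z gives the same grasp; the last joint's range is limited). The gripper opens to 85 mm and grips with 20 to 120 N. Pads are 22 mm wide; open, the fingers measure 114 mm over their backs; the gripper's body (76 mm by 85 mm) begins 54 mm behind the grasp point. The pads swing forward as they close: fully open they stand 13 mm farther back than shut.
Start: joints at [-1.301, 0.521, -0.036, 1.599, 0.021, 1.021, -0.113], TCP at [0.208, 0.589, 0.205] pointing down, gripper open.
Joint ranges: [-2.91, 2.91], [-0.3, 2.13], [-1.5, 1.42], [0.17, 2.43], [-1.26, 4.41], [0.16, 1.93], [-2.52, 2.52]. Speed limits (rad/s): [1.89, 1.89, 2.39, 2.39, 3.01, 3.01, 3.01].

### API

Orientations are given as [roll, pitch, yaw] about the fixed x, y, z axes, in that order (R = Rz(yaw) Ry(pitch) Rx(roll)).
In Python, from workcell import status, grab_frame, calibration, job, regions_of, mark_of, bot gives the robot as it stands.
- The arm moves only by the tool carry_out, never from a script. Its argument "deltas" is one flat list of numbers, 5 for each row, row after row: the opening, from -1 (shut) to 1 (fully open), then the shift along the tool's x, y, z in cm, then the turn about the tool's z in degrees. A call has 1 to 20 rows; each row shifts and turns the commanded pose from where the row before left it, along the tool's axes as they then stand; what a row does not reach is not made up. A row lasts 1/12 s, in which the tool goes at most 41.7 mm and 7.16 degrees, less where a joint would pass 70% of its speed; a pose out of reach is approached as far as the arm can. A call with a gripper value outside its range is refused whole. The fingers move at their own pace and stop on an object; "newtons" is the grip in N (left out, the last holds). Time passes only in rows, so rows that do not move let the fingers close. It gives the time, the measured TCP pose, the force and the opening at its end, in the units of the state.
- status.observe(): the state, without advancing time (a new reading comes with each control period).
- grab_frame(name): name is "scene" or "top"; returns the picture (384x512x3 uint8, red, green, blue); there is no depth.
- calibration(name): a dict with "fov_y" (degrees; the focal length in pixels is half the picture's height over the tangent of half this angle, whatever the lens; pixels are square), "cx", "cy" (the principal point, pixels), "R" (3x3) and "t" (3): a world point X has camera coordinates R X + t. Camera axes: x right, y down, z forward; pixel columns grow to the right and rows downward; lengths in m; the calibration is good to about 2 mm. A picture is of the moment at which its call begins. calibration takes no time and is no camera call.
- job.job_done(): hands the job in, once; it reports no verdict.
Trained networks look in the newest picture that a camera, given by its name, has taken for a name from the list of things; names that differ only in an ending like _2 or _b are one class to them, and where a whole thing is asked for, a point or a joint stands for the part that bears it (a point fixed in the world has none). Each returns a list of dicts, best first, with "p" (0 to 1); they miss things now and then, are a little off and sometimes report something else, mostly with a low value. They report only what shows in the picture. A call takes as long as a camera call.
- regions_of(camera, target): "region" (384x512 bool, what is visible of it) and "xy" ([column, row] in pixels, amid what is visible of it).
- mark_of(camera, target): "xy" ([column, row] in pixels: a listed point, or the origin of a listed thing).
The state is a dict: "clock": time; "qpos": joint angles; "qd": joint speeds; "joint_efforts": joint torques, N m; "position": TCP position; "tool_rot": TCP orientation; "force": force on the tool from outside, world axes, zero at the start; "moment": the same for the moment, N m; "grip_width": finger opening in m.
Only numpy, scipy, OpenCV 4.12 (cv2) and the standard library are available. Lean on these libraries where they do the work, as an engineer would, in place of code of your own. Each camera call takes 0.05 s, during which the arm holds its last target.

## Working session

There is one attempt and no reset: what is moved stays moved. The work goes in short steps, Python scripts to look and compute and a tool call to move; the robot and the scene stay as the last step left them, time stands still between calls to the robot, and variables do not carry over. Pictures are saved under pics/ and viewed, and the job is handed in when it is done.

Besides the shell and the picture viewer there is one more tool, called as name(argument=value, ...), one argument or row to a line, values as JSON. carry_out: Moves the arm, as the interface text tells. Its arguments: {"type":"object","properties":{"deltas":{"type":"array","items":{"type":"number"}},"newtons":{"type":"number"}},"required":["deltas"]}

```bash
mkdir -p pics; ls; python3 - <<'E'
from workcell import status, grab_frame, calibration
import cv2
print(status.observe())
for n in("scene","top"):
    im=grab_frame(n); cv2.imwrite(f"pics/{n}0.png",cv2.cvtColor(im,cv2.COLOR_RGB2BGR)); print(calibration(n))
E
```

```text
pics
{'clock': 0.0, 'qpos': array([-1.30122034,  0.5220216 , -0.03631067,  1.59999419,  0.02120997,
        1.0210675 , -0.11278795]), 'qd': array([-0.00051821, -0.00065247,  0.00038613,  0.00253629, -0.00202088,
       -0.00097596, -0.00023713]), 'joint_efforts': array([-7.76246470e-04, -9.27118564e+01,  1.97995283e+00, -3.69919789e+01,
        1.78474677e-02,  8.40204069e-03, -4.47786124e-05]), 'position': array([0.20822795, 0.58892008, 0.20452615]), 'tool_rot': array([3.14149842e+00, 1.10141318e-03, 1.23101282e+00]), 'force': array([-0.76266455, -1.05750767, -0.19080155]), 'moment': array([ 0.0039059 ,  0.0592631 , -0.02225976]), 'grip_width': 0.08519088017609308}
{'fov_y': 44.8973359654624, 'cx': 251.87566197235998, 'cy': 195.3199739293018, 'R': array([[-0.86412229,  0.50323314, -0.00700529],
       [ 0.40613126,  0.68902888, -0.60024713],
       [-0.2972374 , -0.52153199, -0.79978392]]), 't': array([ 0.50641953, -0.1972218 ,  1.37191728])}
{'fov_y': 44.33802804073572, 'cx': 253.7280306421536, 'cy': 191.653192893176, 'R': array([[ 0.01904127, -0.99974856,  0.01184292],
       [-0.99550873, -0.02005651, -0.09252079],
       [ 0.09273506, -0.01002802, -0.99564032]]), 't': array([-0.00878212,  0.56811456,  1.15368469])}
```

View pics/scene0.png

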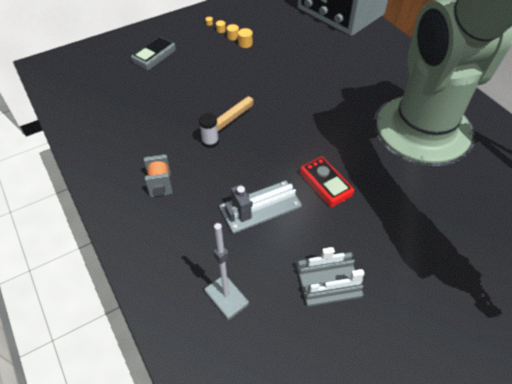

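View pics/top0.png

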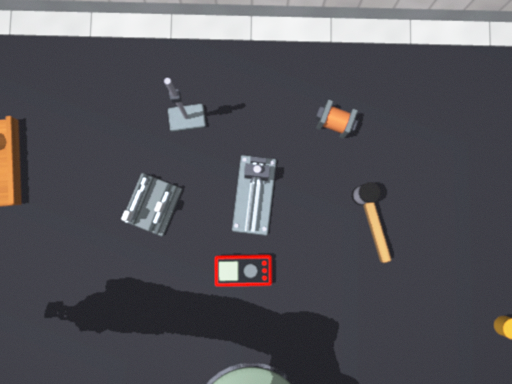

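```bash
cat > h.py <<'E'
from workcell import status, grab_frame, calibration, job, regions_of, mark_of, bot
import numpy as np, cv2
def f(c): return 192/np.tan(np.radians(c['fov_y'])/2)
def proj(n,X):
    c=calibration(n); p=c['R']@np.asarray(X,float)+c['t']; return np.array([c['cx'],c['cy']])+f(c)*p[:2]/p[2]
def onz(n,xy,z):
    c=calibration(n); d=c['R'].T@np.array([(xy[0]-c['cx'])/f(c),(xy[1]-c['cy'])/f(c),1]); o=-c['R'].T@c['t']
    return o+d*(z-o[2])/d[2]
def tri(u,v):
    A=[];b=[]
    for n,xy in(("scene",u),("top",v)):
        c=calibration(n); d=c['R'].T@np.array([(xy[0]-c['cx'])/f(c),(xy[1]-c['cy'])/f(c),1]); d/=np.linalg.norm(d)
        o=-c['R'].T@c['t'];M=np.eye(3)-np.outer(d,d);A.append(M);b.append(M@o)
    return np.linalg.lstsq(np.vstack(A),np.hstack(b),rcond=None)[0]
Z=dict(clamp=0,clamp_entry=.015,pin=.110,plate_tab=.071,plate_mid=.035,plate=.015,stand=0,short_tab=.071,mallet_grip=.045,mallet_head=.045,coil_mid=.0375,meter_mid=.0175,retort=0)
def save(n,k):
    im=grab_frame(n);cv2.imwrite(f"pics/{k}.png",cv2.cvtColor(im,cv2.COLOR_RGB2BGR));return im
E
python3 - <<'E'
from h import *
np.set_printoptions(precision=4,suppress=True)
for t in ["clamp","clamp_entry","pin","plate_tab","plate_mid","stand","short_tab","mallet_grip","mallet_head","mallet","retort"]:
    r={}
    for n in("scene","top"):
        m=mark_of(n,t)
        for k in m[:2]: print(t,n,np.round(k['xy'],1),round(k['p'],2),onz(n,k['xy'],Z.get(t,0)))
        if m: r[n]=m[0]['xy']
    if len(r)==2: print('   tri',tri(r['scene'],r['top']))
print(status.observe()['clock'])
E
```

```text
clamp scene [250.9 206.4] 0.56 [ 0.5807 -0.0143  0.    ]
clamp top [259.3 184.1] 0.81 [ 0.5904 -0.0118  0.    ]
   tri [ 0.5867 -0.0097  0.0106]
clamp_entry scene [273.1 199.7] 0.74 [0.5258 0.0058 0.015 ]
clamp_entry top [253.  208.5] 0.81 [0.5266 0.0033 0.015 ]
clamp_entry top [138.9 203.1] 0.31 [0.5345 0.2905 0.015 ]
   tri [0.5258 0.0039 0.013 ]
pin scene [240.  188.9] 0.49 [ 0.616  -0.0031  0.11  ]
pin scene [325.2 183. ] 0.48 [0.4317 0.0849 0.11  ]
pin top [257.7 168.5] 0.61 [ 0.6149 -0.0051  0.11  ]
   tri [ 0.6152 -0.005   0.1074]
plate_tab scene [357.  278.9] 0.97 [0.5049 0.3121 0.071 ]
plate_tab top [125.4 215.2] 0.65 [0.5013 0.3084 0.071 ]
   tri [0.5017 0.3101 0.0643]
plate_mid scene [334.9 284.6] 0.85 [0.5392 0.2872 0.035 ]
plate_mid scene [335.6 292.3] 0.51 [0.5489 0.3029 0.035 ]
plate_mid top [137.8 205. ] 0.6 [0.5285 0.2884 0.035 ]
plate_mid top [240.2 269.1] 0.43 [0.3764 0.0319 0.035 ]
   tri [0.5324 0.2873 0.027 ]
stand scene [324.1 279.8] 0.79 [0.5393 0.2532 0.    ]
stand top [153.6 205.5] 0.82 [0.5301 0.2564 0.    ]
   tri [ 0.5339  0.2544 -0.0045]
short_tab scene 
[... 317 characters left out ...]
5086 -0.2897  0.0563]
mallet_head scene [209.  131.9] 0.89 [ 0.5688 -0.2687  0.045 ]
mallet_head top [364.8 193.2] 0.96 [ 0.5681 -0.2719  0.045 ]
mallet_head top [256.7 171.6] 0.72 [ 0.6164 -0.0039  0.045 ]
   tri [ 0.5679 -0.2724  0.0415]
mallet scene [211.7 143.3] 0.68 [ 0.5658 -0.2653  0.    ]
mallet scene [271.9 198.6] 0.54 [ 0.5205 -0.008   0.    ]
mallet top [357.6 195.3] 0.78 [ 0.5666 -0.2645  0.    ]
   tri [ 0.5664 -0.2642  0.0014]
retort scene [226.4 300.1] 0.83 [0.7591 0.1827 0.    ]
retort scene [210.6 131.5] 0.72 [ 0.5468 -0.3093  0.    ]
retort top [188.8 117.4] 0.92 [0.7607 0.1742 0.    ]
retort top [249.5 205.3] 0.61 [0.5354 0.0122 0.    ]
   tri [ 0.7602  0.1771 -0.0083]
1.2
```

Both pictures show the same layout. In the top view the stand is at about (152,205), the clamp at (255,195), the mallet at (370,215), the meter at (244,270), and the retort foot at (187,117). I'll zoom in to refine the positions.

```bash
cat >> h.py <<'E'
def R2(y): c,s=np.cos(y),np.sin(y); return np.array([[c,-s,0],[s,c,0],[0,0,1.]])
def box(n,pose,x,y,z):
    P=[]
    for a in x:
        for b in y:
            for d in z: P.append(proj(n,R2(pose[2])@np.array([a,b,d])+[pose[0],pose[1],0]))
    return np.array(P)
E8=[(0,1),(2,3),(4,5),(6,7),(0,2),(1,3),(4,6),(5,7),(0,4),(1,5),(2,6),(3,7)]
def draw(im,n,boxes,o,s,col=(0,255,0)):
    for pose,x,y,z in boxes:
        P=(box(n,pose,x,y,z)-o+.5)*s
        for i,j in E8: cv2.line(im,tuple(int(v) for v in P[i]),tuple(int(v) for v in P[j]),col,1)
def crop(img,o,w,h,s): return cv2.cvtColor(cv2.resize(img[o[1]:o[1]+h,o[0]:o[0]+w],None,fx=s,fy=s,interpolation=cv2.INTER_CUBIC),cv2.COLOR_RGB2BGR)
E
cat > ov.py <<'E'
from h import *
import sys
cl=(0.5818,-0.0015,np.radians(-5.1)); st=(0.533,0.255,np.radians(-28)); 
tab=None
d=np.array([np.cos(st[2]),np.sin(st[2])])
B={'clamp':[(cl,(-.12,.075),(-.045,.045),(0,.015)),(cl,(.016,.044),(-.03,.03),(.015,.086))],
'stand':[(st,(-.065,.065),(-.055,.055),(0,.015))]}
V={('scene','clamp'):((205,170),110,70),('top','clamp'):((215,145),80,100),('scene','stand'):((285,235),95,75),('top','stand'):((110,165),80,80)}
for (n,k),(o,w,h) in V.items():
    img=cv2.cvtColor(cv2.imread(f'pics/{n}0.png'),cv2.COLOR_BGR2RGB)
    s=min(7,int(min(780/w,590/h)))
    a=crop(img,o,w,h,s)
    if len(sys.argv)>1: draw(a,n,B[k],np.array(o),s)
    cv2.imwrite(f'pics/z_{n}_{k}_{len(sys.argv)}.png',a)
E
python3 ov.py 1
```

```text
(no output)
```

View pics/z_scene_clamp_2.png

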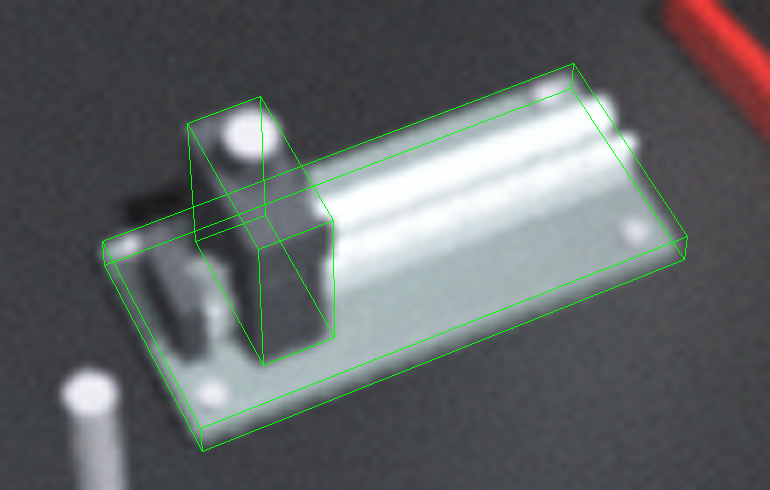

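View pics/z_top_clamp_2.png

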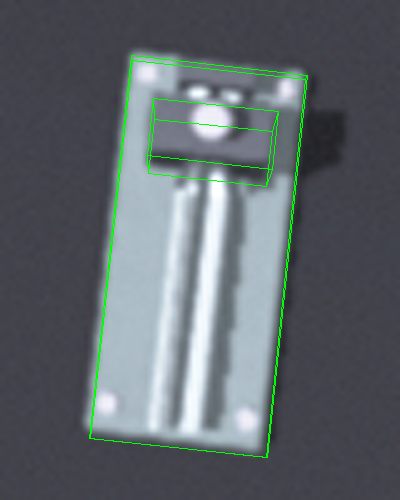

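View pics/z_scene_stand_2.png

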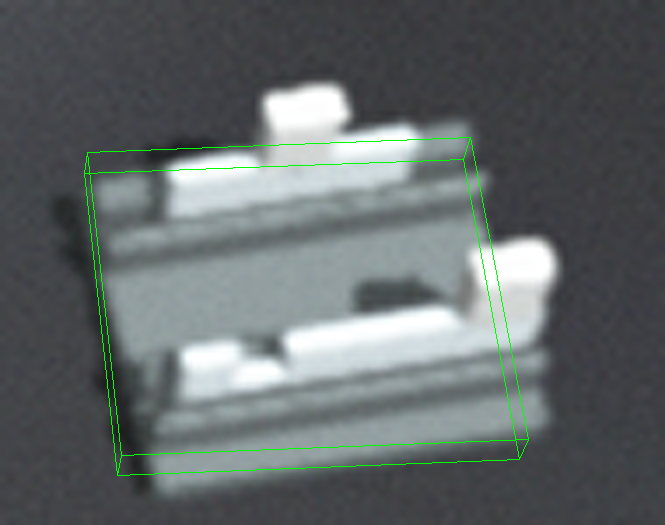

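View pics/z_top_stand_2.png

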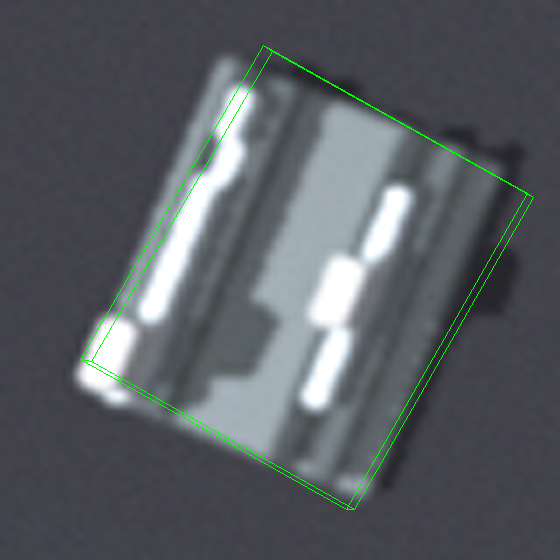

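The clamp guess is nearly right. The stand guess needs about +6° of yaw, and the longer plate is in its +y slot with its tab at the near-robot end. I'll refine the poses with a silhouette fit in both cameras.

```bash
cat > fit.py <<'E'
from h import *
from scipy.optimize import minimize
S=6
def hullmask(n,pose,bx,o,w,h):
    m=np.zeros((h*S,w*S),np.uint8)
    P=(box(n,pose,*bx)-o+.5)*S
    cv2.fillConvexPoly(m,cv2.convexHull(np.round(P*16).astype(np.int32)),255,shift=4); return m
def render(n,pose,add,sub,o,w,h):
    m=np.zeros((h*S,w*S),np.uint8)
    for b in add: m|=hullmask(n,pose,b,o,w,h)
    for b in sub: m&=~hullmask(n,pose,b,o,w,h)
    m=cv2.GaussianBlur(m.astype(np.float32)/255,(0,0),S*.6)
    return cv2.resize(m,(w,h),interpolation=cv2.INTER_AREA)
def ncc(a,b): a=a-a.mean();b=b-b.mean();return (a*b).sum()/np.sqrt((a*a).sum()*(b*b).sum()+1e-9)
def fit(views,add,sub,p0,feat):
    I={}
    for n,(fn,o,w,h) in views.items():
        im=cv2.cvtColor(cv2.imread(fn),cv2.COLOR_BGR2RGB).astype(float)
        I[n]=feat(im)[o[1]:o[1]+h,o[0]:o[0]+w]
    def run(ns):
        c=lambda q: -sum(ncc(I[n],render(n,(p0[0]+q[0]/1e3,p0[1]+q[1]/1e3,p0[2]+np.radians(q[2])),add,sub,np.array(views[n][1]),views[n][2],views[n][3])) for n in ns)/len(ns)
        best=None
        for s in ([0,0,0],[3,-3,2],[-3,3,-2]):
            s=np.array(s,float)
            r=minimize(c,s,method='Nelder-Mead',options=dict(initial_simplex=s+np.array([[0,0,0],[4,0,0],[0,4,0],[0,0,3]]),xatol=.05,fatol=1e-5))
            if best is None or r.fun<best.fun: best=r
        q=best.x; return (p0[0]+q[0]/1e3,p0[1]+q[1]/1e3,np.degrees(p0[2])+q[2],-best.fun)
    for ns in ([*views],)+tuple([v] for v in views) if len(views)>1 else ([*views],): print(ns,np.round(run(ns),4))
# clamp feature: clipped brightness
bright=lambda hi,lo:(lambda im:np.clip(im.min(2),lo,hi))
warm=lambda im:np.clip(im[...,0]-im[...,2],0,100)
if __name__=='__main__':
    print('clamp');fit({'scene':('pics/scene0.png',(205,170),110,63),'top':('pics/top0.png',(222,145),64,100)},
     [((-.12,.075),(-.045,.045),(0,.015))],[((.016,.044),(-.03,.03),(.015,.086))],(0.583,-0.002,np.radians(-5.1)),bright(130,50))
    print('plate (tab frame)');fit({'scene':('pics/scene0.png',(305,262),65,35),'top':('pics/top0.png',(115,170),33,55)},
     [((-.015,.067),(-.003,.003),(.042,.055)),((.067,.083),(-.003,.003),(.034,.038)),((.083,.1),(-.003,.003),(.042,.055)),((-.012,.012),(-.006,.006),(.055,.087))],[],(0.5017,0.3101,np.radians(-23)),bright(230,140))
    print('mallet (grip)');fit({'scene':('pics/scene0.png',(195,90),70,60),'top':('pics/top0.png',(350,175),50,95)},
     [((-.11,.039),(-.011,.011),(.032,.058))],[],(0.508,-0.291,np.radians(17)),warm)
E
python3 fit.py
```

```text
clampTraceback (most recent call last):
  File "fit.py", line 33, in <module>
    print('clamp');fit({'scene':('pics/scene0.png',(205,170),110,63),'top':('pics/top0.png',(222,145),64,100)},
                   ~~~^^^^^^^^^^^^^^^^^^^^^^^^^^^^^^^^^^^^^^^^^^^^^^^^^^^^^^^^^^^^^^^^^^^^^^^^^^^^^^^^^^^^^^^^^
     [((-.12,.075),(-.045,.045),(0,.015))],[((.016,.044),(-.03,.03),(.015,.086))],(0.583,-0.002,np.radians(-5.1)),bright(130,50))
     ^^^^^^^^^^^^^^^^^^^^^^^^^^^^^^^^^^^^^^^^^^^^^^^^^^^^^^^^^^^^^^^^^^^^^^^^^^^^^^^^^^^^^^^^^^^^^^^^^^^^^^^^^^^^^^^^^^^^^^^^^^^^
  File "fit.py", line 28, in fit
    for ns in ([*views],)+tuple([v] for v in views) if len(views)>1 else ([*views],): print(ns,np.round(run(ns),4))
                                                                                                        ~~~^^^^
  File "fit.py", line 25, in run
    r=minimize(c,s,method='Nelder-Mead',options=dict(initial_simplex=s+np.array([[0,0,0],[4,0,0],[0,4,0],[0,0,3]]),xatol=.05,fatol=1e-5))
    res = _minimize_neldermead(fun, x0, args, callback, bounds=bounds,
                               **op
[... 723 characters left out ...]
^^^^^^^^^^^^^^^^^^^^^^^^^^^^^^^^^^^^^^^^^^^^^^^^^^^^^^^^^^^^^^^^^^^^^^^^^^^^^^^^^^^^^^^
  File "fit.py", line 10, in render
    for b in add: m|=hullmask(n,pose,b,o,w,h)
                     ~~~~~~~~^^^^^^^^^^^^^^^^
  File "fit.py", line 6, in hullmask
    P=(box(n,pose,*bx)-o+.5)*S
       ~~~^^^^^^^^^^^^
  File "h.py", line 23, in box
    for d in z: P.append(proj(n,R2(pose[2])@np.array([a,b,d])+[pose[0],pose[1],0]))
                         ~~~~^^^^^^^^^^^^^^^^^^^^^^^^^^^^^^^^^^^^^^^^^^^^^^^^^^^^^
  File "h.py", line 5, in proj
    c=calibration(n); p=c['R']@np.asarray(X,float)+c['t']; return np.array([c['cx'],c['cy']])+f(c)*p[:2]/p[2]
ValueError: time passes only in moves, steps and waits
```

```bash
python3 - <<'E'
s=open('h.py').read()
s=s.replace("import numpy as np, cv2\n","import numpy as np, cv2, functools\ncalibration=functools.lru_cache(None)(calibration)\n",1)
open('h.py','w').write(s)
E
python3 fit.py; python3 -c "
from h import *;print(status.observe()['clock'])"
```

```text
clamp
['scene', 'top'] [ 5.8330e-01 -2.0000e-04 -5.9717e+00  8.6560e-01]
['scene'] [ 5.8240e-01 -2.9000e-03 -6.5932e+00  8.4750e-01]
['top'] [ 5.840e-01  7.000e-04 -5.758e+00  9.007e-01]
plate (tab frame)
['scene', 'top'] [  0.5009   0.307  -20.6822   0.8522]
['scene'] [  0.5003   0.3055 -21.1483   0.8574]
['top'] [  0.5016   0.3079 -21.1166   0.8924]
mallet (grip)
['scene', 'top'] [ 0.5071 -0.2916 17.3251  0.9645]
['scene'] [ 0.5023 -0.2936 18.5587  0.9588]
['top'] [ 0.5083 -0.291  16.7173  0.9873]
1.2
```

```bash
python3 - <<'E'
from h import *
# channel profile: brightness peaks across the channel, top view, and scene view
top=cv2.imread('pics/top0.png').astype(float).min(2); sc=cv2.imread('pics/scene0.png').astype(float).min(2)
from scipy.ndimage import map_coordinates
for p0 in ((0.5833,-0.0002,-5.97),(0.5833,-0.0012,-5.5)):
  for n,im in(('top',top),('scene',sc)):
    for xx in(-.10,-.08,-.06,-.04,-.02,-.005):
        ys=np.arange(-.02,.0201,.002)
        P=np.array([proj(n,R2(np.radians(p0[2]))@[xx,y,.037]+[p0[0],p0[1],0]) for y in ys])
        print(n,xx,np.round(map_coordinates(im,[P[:,1],P[:,0]],order=1)).astype(int))
E
```

```text
top -0.1 [102 102 112 141 185 231 241 236 199 146 109 126 155 182 205 223 211 188
 174 171 171]
top -0.08 [103 102 112 141 184 229 240 235 198 145 109 126 154 180 203 220 213 190
 175 171 173]
top -0.06 [103 101 108 136 181 230 240 236 200 147 109 121 149 174 197 219 219 194
 177 171 171]
top -0.04 [111 102 107 134 179 227 240 235 199 147 108 121 148 173 196 217 215 193
 176 169 170]
top -0.02 [112 102 104 130 176 227 240 237 203 151 108 120 146 170 191 212 215 194
 178 171 171]
top -0.005 [108  99 104 131 176 217 238 239 211 162 122 117 144 164 189 212 222 191
 174 169 170]
scene -0.1 [191 185 197 219 240 249 251 250 247 233 217 213 222 238 246 247 242 235
 218 206 201]
scene -0.08 [169 175 193 222 241 250 251 252 248 238 220 218 230 241 250 250 246 237
 224 210 202]
scene -0.06 [171 177 197 221 243 249 252 251 249 243 232 221 226 238 245 248 246 239
 228 216 206]
scene -0.04 [173 177 196 225 242 251 253 253 251 244 232 225 223 235 245 246 243 238
 228 218 209]
scene -0.02 [172 179 195 221 244 250 253 253 251 247 235 225 228 237 248 247 241 236
 228 217 210]
scene -0.005 [174 177 18
[... 551 characters left out ...]
173 171]
top -0.005 [116 103 102 115 148 201 229 238 227 193 134 117 131 154 174 201 220 207
 182 169 169]
scene -0.1 [204 192 186 198 221 242 249 251 250 246 232 216 213 224 240 246 247 242
 233 216 206]
scene -0.08 [169 170 176 198 227 243 251 252 251 247 235 217 219 232 243 251 249 244
 235 221 208]
scene -0.06 [171 171 181 202 227 247 250 252 251 248 241 229 219 229 240 246 248 245
 236 225 213]
scene -0.04 [172 174 179 206 232 246 252 253 252 250 240 229 223 227 239 246 245 241
 235 225 214]
scene -0.02 [173 173 185 206 233 247 252 253 253 250 242 230 226 230 242 250 245 239
 233 223 213]
scene -0.005 [174 175 182 201 229 245 252 252 252 251 244 231 227 231 242 248 246 243
 236 226 217]
```

```bash
python3 - <<'E'
from h import *
for n,o,w,h in(('scene',(205,170),110,63),('top',(222,145),64,100),):
    im=cv2.cvtColor(cv2.imread(f'pics/{n}0.png'),cv2.COLOR_BGR2RGB)
    s=min(12,580//h,780//w);a=crop(im,o,w,h,s)
    p=(0.5833,-0.0008,np.radians(-5.6))
    draw(a,n,[(p,(-.12,.075),(-.045,.045),(0,.015)),(p,(.016,.044),(-.03,.03),(.015,.086)),(p,(-.115,.005),(-.004,.004),(.015,.031))],np.array(o),s)
    cv2.imwrite(f'pics/y_{n}.png',a)
n='top';o=(105,165);w=45;h=65;im=cv2.cvtColor(cv2.imread(f'pics/{n}0.png'),cv2.COLOR_BGR2RGB);a=crop(im,o,w,h,9)
p=(0.501,0.307,np.radians(-21))
draw(a,n,[(p,(-.015,.1),(-.003,.003),(.015,.055)),(p,(-.012,.012),(-.006,.006),(.055,.087))],np.array(o),9);cv2.imwrite('pics/y_plate.png',a)
n='scene';o=(300,255);w=75;h=50;im=cv2.cvtColor(cv2.imread(f'pics/{n}0.png'),cv2.COLOR_BGR2RGB);a=crop(im,o,w,h,9)
draw(a,n,[(p,(-.015,.1),(-.003,.003),(.015,.055)),(p,(-.012,.012),(-.006,.006),(.055,.087))],np.array(o),9);cv2.imwrite('pics/y_plate2.png',a)
E
```

```text
(no output)
```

View pics/y_scene.png

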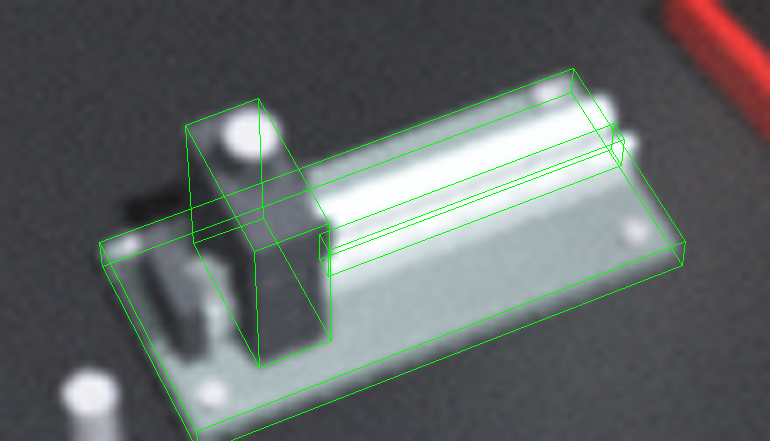

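View pics/y_top.png

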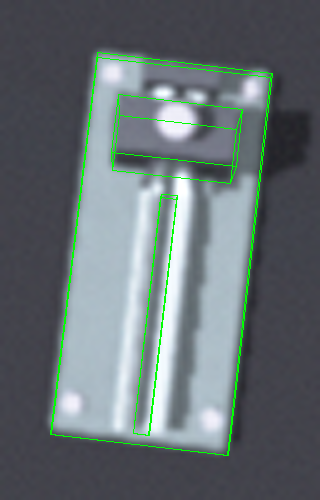

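View pics/y_plate.png

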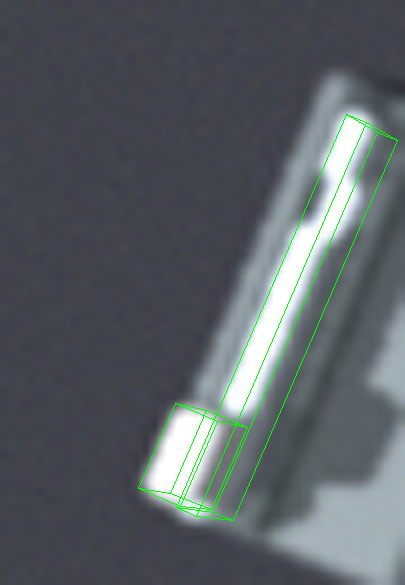

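View pics/y_plate2.png

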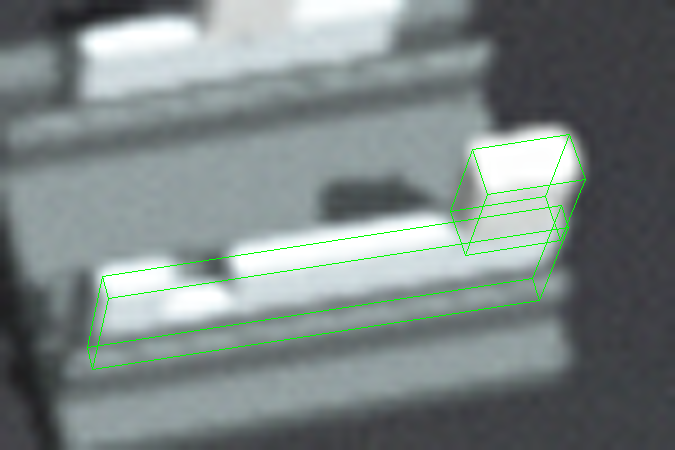

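```bash
python3 - <<'E'
from h import *
from scipy.ndimage import map_coordinates
I={n:cv2.imread(f'pics/{n}0.png').astype(float).min(2) for n in('top','scene')}
p0=(0.5833,-0.0008,np.radians(-5.6))
def prof(n,xs,ys,z):
    P=np.array([proj(n,R2(p0[2])@[x,y,z]+[p0[0],p0[1],0]) for x,y in zip(xs,ys)])
    return map_coordinates(I[n],[P[:,1],P[:,0]],order=1)
for n in I:
    a=np.arange(-.056,-.0339,.002)
    print(n,'mm -y edge',[int(round(v*1000)) for v in a]); print(np.mean([prof(n,[x]*len(a),a,.015) for x in np.arange(-.1,-.01,.01)],0).astype(int))
    print('+y edge (mirrored)');print(np.mean([prof(n,[x]*len(a),-a,.015) for x in np.arange(-.1,-.01,.01)],0).astype(int))
    b=np.arange(-.132,-.107,.002)
    print('-x end from -132'); print(np.mean([prof(n,b,[y]*len(b),.015) for y in (-.035,-.03,-.025,.02,.025,.03,.035)],0).astype(int))
    b=np.arange(.063,.088,.002)
    print('+x end from 63'); print(np.mean([prof(n,b,[y]*len(b),.015) for y in (-.025,-.03,.025,.03)],0).astype(int))
# bright cap centroid
for n,c in(('top',(257,169)),('scene',(240,189))):
    x0,y0=c[0]-6,c[1]-6; w=np.clip(I[n][y0:y0+13,x0:x0+13]-170,0,None)
    yy,xx=np.mgrid[y0:y0+13,x0:x0+13]; print(n,(w*xx).sum()/w.sum(),(w*yy).sum()/w.sum(),w.max())
    u=((w*xx).sum()/w.sum(),(w*yy).sum()/w.sum()); print(onz(n,u,.109))
E
```

```text
top mm -y edge [-56, -54, -52, -50, -48, -46, -44, -42, -40, -38, -36, -34]
[ 66  66  64  58  51  61  93 133 162 174 177 178]
+y edge (mirrored)
[ 66  66  65  66  79 108 143 164 173 176 176 176]
-x end from -132
[ 66  66  66  65  65  70  87 119 152 168 174 178 185]
+x end from 63
[153 150 147 143 135 123 104  79  67  64  65  65  64]
scene mm -y edge [-56, -54, -52, -50, -48, -46, -44, -42, -40, -38, -36, -34]
[ 58  59  60  60  64  80 107 139 162 170 170 170]
+y edge (mirrored)
[ 76  80  91 106 124 143 156 162 164 164 164 164]
-x end from -132
[ 74  74  77  85  96 105 115 134 156 171 181 188 195]
+x end from 63
[132 131 133 133 131 125 111  84  61  53  57  59  60]
top 256.5421231582924 167.9841329807329 74.0
[ 0.61621471 -0.00234149  0.109     ]
scene 240.49846625766872 188.73108384458078 71.0
[ 0.6143307  -0.00363386  0.109     ]
```

```bash
cat >> h.py <<'E'
def to(x,y,z,yaw):
    """deltas in tool axes (cm, deg) from the measured pose; translation expressed before turning"""
    s=status.observe(); p=np.array(s['position']); r=s['tool_rot']; R=R2(r[2])@np.array([[np.cos(r[1]),0,np.sin(r[1])],[0,1,0],[-np.sin(r[1]),0,np.cos(r[1])]])@np.array([[1,0,0],[0,np.cos(r[0]),-np.sin(r[0])],[0,np.sin(r[0]),np.cos(r[0])]])
    print('clock',s['clock'],'pos',p.round(4),'rpy',np.degrees(r).round(2),'w',round(s['grip_width'],4),'F',np.round(s['force'],1),'M',np.round(s['moment'],2))
    print('delta cm',(R.T@(np.array([x,y,z])-p)*100).round(3),'turn',round((np.degrees(r[2])-yaw+180)%360-180,2))
E
python3 -c "
from h import *
to(.501,.3065,.11,69)"
```

```text
clock 1.2 pos [0.2083 0.5892 0.2051] rpy [180.     0.    70.53] w 0.0851 F [ 1.1  0.5 -0.2] M [ 0.01 -0.01  0.04]
delta cm [-16.902  37.019   9.511] turn 1.53
```

carry_out(
  deltas=[0.18,-1.127,2.468,0,0,0.18,-1.127,2.468,0,0,0.18,-1.127,2.468,0,0,0.18,-1.127,2.468,0,0,0.18,-1.127,2.468,0,0,0.18,-1.127,2.468,0,0,0.18,-1.127,2.468,0,0,0.18,-1.127,2.468,0,0,0.18,-1.127,2.468,0,0,0.18,-1.127,2.468,0,0,0.18,-1.127,2.468,0,0,0.18,-1.127,2.468,0,0,0.18,-1.127,2.468,0,0,0.18,-1.127,2.468,0,0,0.18,-1.127,2.468,0,0,0.18,0,0,2,0.5,0.18,0,0,2,0.5,0.18,0,0,2.5,0.5,0.18,0,0,2,0,0.18,0,0,1,0],
)

```text
clock: 2.87
position: [0.5001, 0.3059, 0.1079]
tool_rot: [-3.14, 0.002, 1.205]
force: [-0.6, -0.2, -0.3]
grip_width: 0.05
```

```bash
python3 -c "
from h import *
to(.501,.3065,.053,69)
a=save('top','t1');b=save('scene','s1')
cv2.imwrite('pics/t1z.png',crop(a,(90,150),90,80,7));cv2.imwrite('pics/s1z.png',crop(b,(285,205),105,85,7))"
```

```text
clock 2.8667 pos [0.5001 0.3059 0.1079] rpy [-1.7992e+02  1.2000e-01  6.9030e+01] w 0.05 F [-0.6 -0.2 -0.3] M [ 0.03 -0.02 -0.03]
delta cm [0.102 0.065 5.485] turn 0.03
```

View pics/s1z.png

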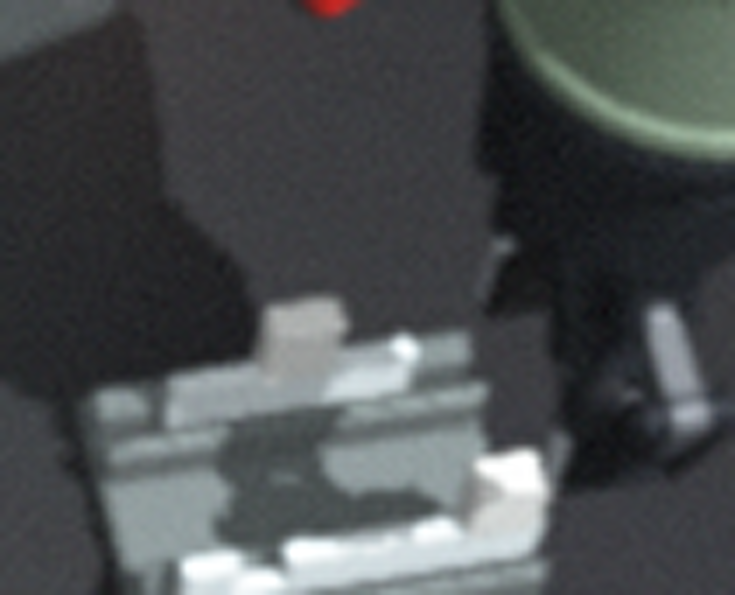

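View pics/t1z.png

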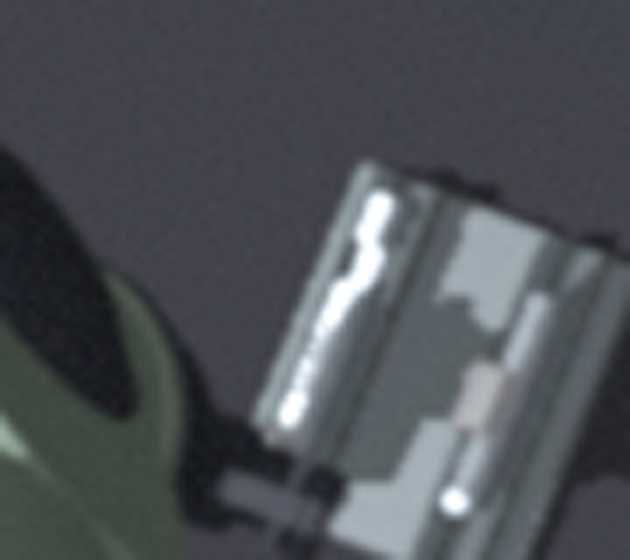

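```bash
python3 -c "
from h import *
R=R2(np.radians(69))
for n in('scene','top'):
  o=np.array((285,205) if n=='scene' else (90,150))
  for d in(-.025,0,.025):
    for z in (.108,.127):
      print(n,d,z,(proj(n,np.array([.5001,.3059,z])+R@[d,0,0])-o)*7)
  print('tabtop',(proj(n,[.501,.3065,.087])-o)*7)
"
```

```text
scene -0.025 0.108 [500.72406606 365.37330919]
scene -0.025 0.127 [511.67546223 334.13776144]
scene 0 0.108 [525.16860532 437.58283391]
scene 0 0.127 [536.67492394 407.00611576]
scene 0.025 0.108 [550.36667122 512.01828729]
scene 0.025 0.127 [562.45737992 482.15673938]
tabtop [511.73773453 473.15518734]
top -0.025 0.108 [295.96157402 483.9917874 ]
top -0.025 0.127 [281.62453039 481.97456121]
top 0 0.108 [226.2986885  455.46604094]
top 0 0.127 [210.73865556 452.94587361]
top 0.025 0.108 [156.71208054 426.97152883]
top 0.025 0.127 [139.93176816 423.9495324 ]
tabtop [241.21189476 455.44287823]
```

carry_out(
  deltas=[0.18,0.1,0.06,0.5,0,0.18,0,0,0.8,0,0.18,0,0,0.8,0,0.18,0,0,0.8,0,0.18,0,0,0.8,0,0.18,0,0,0.7,0,0.18,0,0,0.6,0,0.18,0,0,0.4,0,0.18,0,0,0,0],
)

```text
clock: 3.72
position: [0.5016, 0.307, 0.0552]
tool_rot: [-3.141, 0.001, 1.205]
force: [-0.3, 0.6, 0.0]
grip_width: 0.0507
```

```bash
python3 -c "
from h import *
to(.501,.3065,.053,69)
b=save('scene','s2')
cv2.imwrite('pics/s2z.png',crop(b,(285,205),105,85,7))"
```

```text
clock 3.7167 pos [0.5016 0.307  0.0552] rpy [-1.7996e+02  6.0000e-02  6.9030e+01] w 0.0507 F [-0.3  0.6  0. ] M [-0.06  0.02 -0.05]
delta cm [-0.062 -0.037  0.217] turn 0.03
```

View pics/s2z.png

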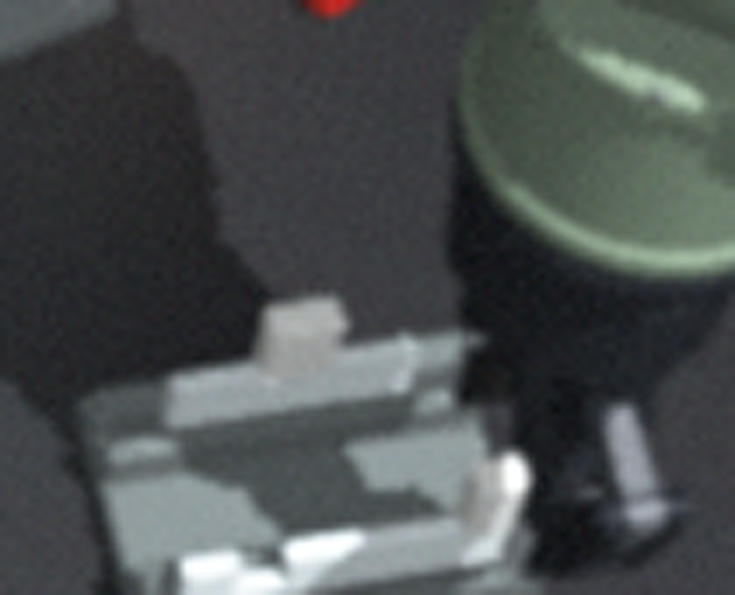

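```bash
python3 - <<'E'
from h import *
b=cv2.cvtColor(cv2.imread('pics/s2.png'),cv2.COLOR_BGR2RGB)
o=(320,225);s=10
a=crop(np.clip(b.astype(float)*1.8,0,255).astype(np.uint8),o,75,58,s)
T=(.5016,.307,np.radians(69.03))
draw(a,'scene',[(T,(-.025,.025),(-.011,.011),(.062,.095))],np.array(o),s,(0,255,0))
p=(.501,.3065,np.radians(-21))
draw(a,'scene',[(p,(-.012,.012),(-.006,.006),(.055,.087))],np.array(o),s,(0,0,255))
cv2.imwrite('pics/s2o.png',a)
E
```

```text
(no output)
```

View pics/s2o.png

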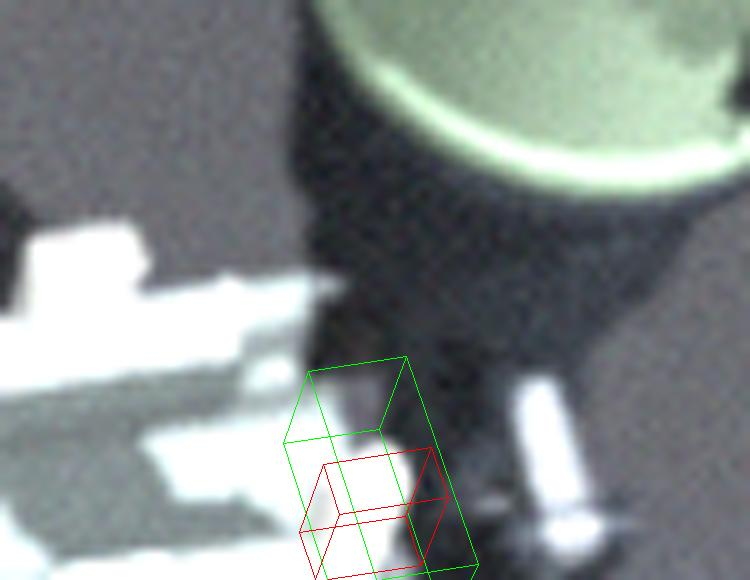

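```bash
python3 - <<'E'
from h import *
b=cv2.cvtColor(cv2.imread('pics/s2.png'),cv2.COLOR_BGR2RGB)
o=(310,245);s=10
a=crop(np.clip(b.astype(float)*1.6,0,255).astype(np.uint8),o,80,60,s)
T=(.5016,.307,np.radians(69.03))
draw(a,'scene',[(T,(-.04,-.025),(-.011,.011),(.062,.095)),(T,(.025,.04),(-.011,.011),(.062,.095))],np.array(o),s,(0,255,0))
cv2.imwrite('pics/s2o.png',a)
E
```

```text
(no output)
```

View pics/s2o.png

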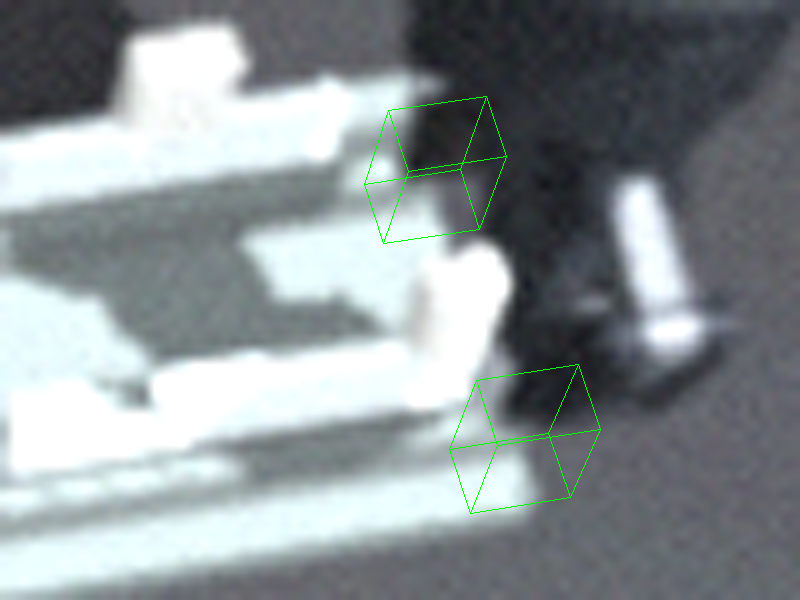

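```bash
python3 - <<'E'
from h import *
b=save('top','t2')
o=(90,170);s=9
a=crop(np.clip(b.astype(float)*1.6,0,255).astype(np.uint8),o,80,60,s)
T=(.5016,.307,np.radians(69.03))
draw(a,'top',[(T,(-.04,-.025),(-.011,.011),(.062,.095)),(T,(.025,.04),(-.011,.011),(.062,.095))],np.array(o),s,(0,255,0))
p=(.501,.3065,np.radians(-21))
draw(a,'top',[(p,(-.012,.012),(-.006,.006),(.055,.087))],np.array(o),s,(0,0,255))
cv2.imwrite('pics/t2o.png',a)
E
```

```text
(no output)
```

View pics/t2o.png

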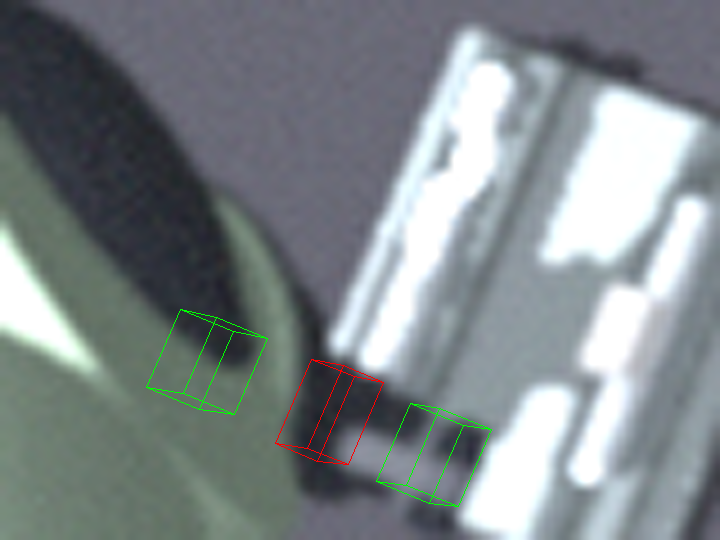

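carry_out(
  deltas=[0.18,-0.05,0.3,0.1,0,-1,0,0,0,0,-1,0,0,0,0,-1,0,0,0,0,-1,0,0,0,0,-1,0,0,0,0,-1,0,0,0,0,-1,0,0,0,0],
  newtons=60,
)

```text
clock: 4.48
position: [0.5047, 0.3059, 0.0555]
tool_rot: [3.141, -0.001, 1.205]
force: [-0.4, -0.7, 5.3]
grip_width: 0.0096
```

```bash
python3 -c "
from h import *
to(.501,.3065,.053,69)
b=save('scene','s3')
cv2.imwrite('pics/s3z.png',crop(b,(285,205),105,85,7))"
```

```text
clock 4.4833 pos [0.5047 0.3059 0.0555] rpy [ 1.7998e+02 -3.0000e-02  6.9040e+01] w 0.0096 F [-0.4 -0.7  5.3] M [-0.02  0.13  0.06]
delta cm [-0.076 -0.37   0.247] turn 0.04
```

View pics/s3z.png

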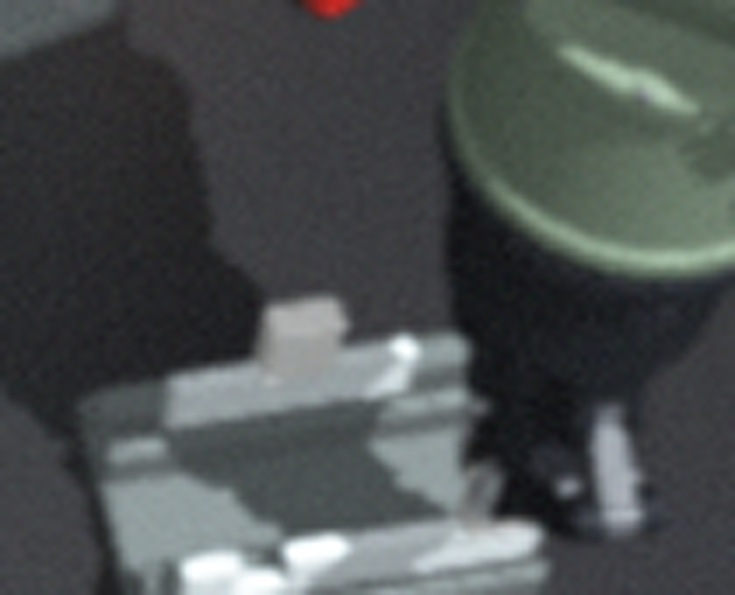

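carry_out(
  deltas=[-1,0,0,0,0,-1,0,0,0,0,-1,0,0,-0.3,0,-1,0,0,-0.5,0,-1,0,0,-0.7,0,-1,0,0,-0.8,0,-1,0,0,-0.8,0,-1,0,0,-0.8,0,-1,0,0,-0.8,0,-1,0,0,-0.8,0,-1,0,0,-0.6,0,-1,0,0,0,0],
)

```text
clock: 5.53
position: [0.5051, 0.306, 0.1176]
tool_rot: [3.141, -0.002, 1.205]
force: [0.6, -0.7, -1.4]
grip_width: 0.0093
```

```bash
python3 -c "
from h import *
to(.4841,.0107,.115,84.4)
b=save('scene','s4');a=save('top','t4')
cv2.imwrite('pics/s4z.png',crop(b,(285,205),105,85,7))"
```

```text
clock 5.5333 pos [0.5051 0.306  0.1176] rpy [ 1.7994e+02 -9.0000e-02  6.9020e+01] w 0.0093 F [ 0.6 -0.7 -1.4] M [0.03 0.01 0.  ]
delta cm [-28.325   8.608   0.223] turn -15.38
```

View pics/s4z.png

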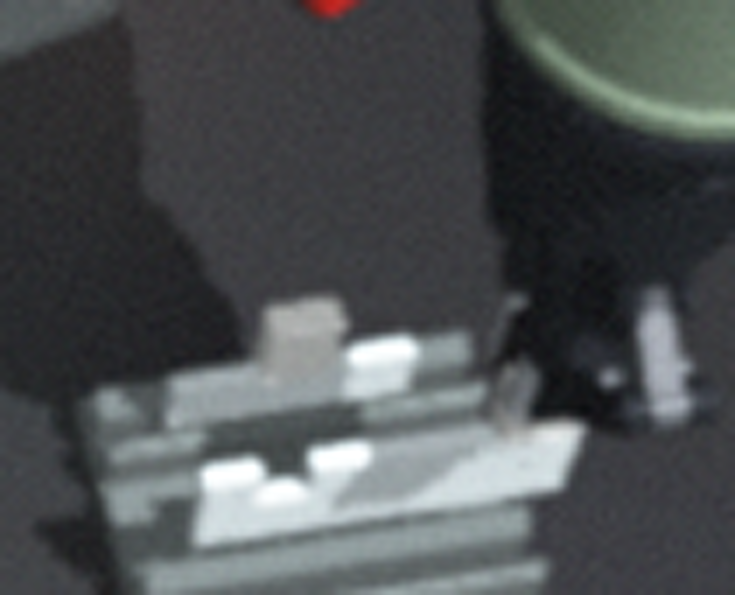

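View pics/t4.png

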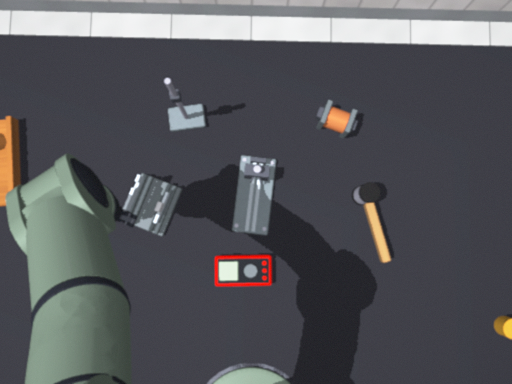

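```bash
python3 -c "
from h import *
o=np.array((285,205))
a=onz('scene',np.array((195,545))/7-.5+o,.0771);b=onz('scene',np.array((568,490))/7-.5+o,.0771)
c=onz('scene',np.array((203,468))/7-.5+o,.1171);d=onz('scene',np.array((587,427))/7-.5+o,.1171)
for p,q in((a,b),(c,d)):
  v=(p-q)[:2];L=np.hypot(*v);m=(p+q)[:2]/2;u=v/L;t=m-u*.0425;print(L,np.degrees(np.arctan2(v[1],v[0])),'tab',t,'rel TCP along,lat',(t-[.5051,.306])@u,(t-[.5051,.306])@[-u[1],u[0]])
"
```

```text
0.11760778236664955 -21.330325421786096 tab [0.50034627 0.30920619] rel TCP along,lat -0.005594331329707344 0.00125741950806972
0.11620748286416968 -23.697832690348893 tab [0.50091459 0.30771506] rel TCP along,lat -0.0045217896967225885 -0.00011172719840173002
```

carry_out(
  deltas=[-1,-0.9,0.29,0,0,-1,-1.5,0.47,0,0,-1,-2,0.63,0,0,-1,-2,0.63,0,0,-1,-2,0.63,0,0,-1,-2,0.63,0,0,-1,-2,0.63,0,0,-1,-2,0.63,0,0,-1,-2,0.63,0,0,-1,-2,0.63,0,0,-1,-2,0.63,0,0,-1,-2,0.63,0,0,-1,-2,0.63,0,0,-1,-2,0.63,0,0,-1,-1.85,0.58,0,0,-1,0,0,0,-4,-1,0,0,0,-4,-1,0,0,0,-4,-1,0,0,0,-3.4,-1,0,0,0,0],
)

```text
clock: 7.3
position: [0.4857, 0.0085, 0.1159]
tool_rot: [-3.141, 0.0, 1.475]
force: [-0.4, 0.3, 0.5]
grip_width: 0.0003
```

```bash
python3 - <<'E'
from h import *
to(.4871,.0104,.075,84.4)
b=save('scene','s5');a=save('top','t5')
cv2.imwrite('pics/s5z.png',crop(b,(205,150),110,80,7));cv2.imwrite('pics/t5z.png',crop(a,(215,145),80,80,7))
E
```

```text
clock 7.3 pos [0.4857 0.0085 0.1159] rpy [-1.7997e+02  2.0000e-02  8.4530e+01] w 0.0003 F [-0.4  0.3  0.5] M [-0.04 -0.04  0.03]
delta cm [0.202 0.124 4.095] turn 0.13
```

View pics/s5z.png

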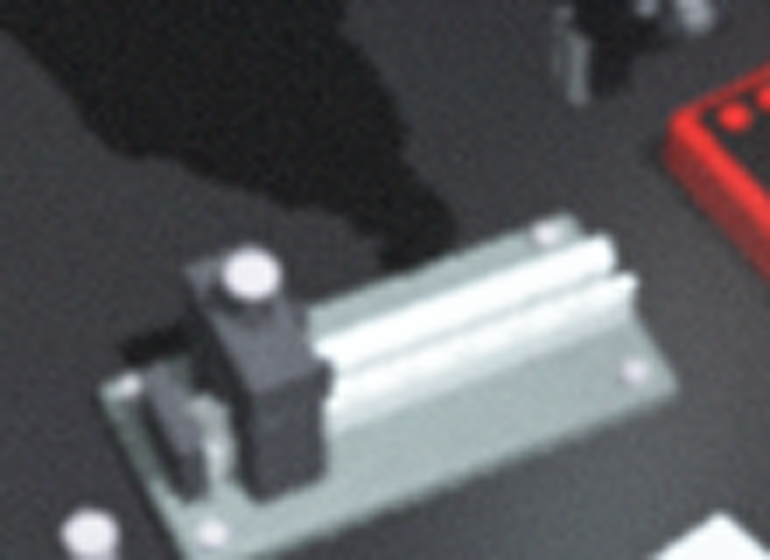

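View pics/t5z.png

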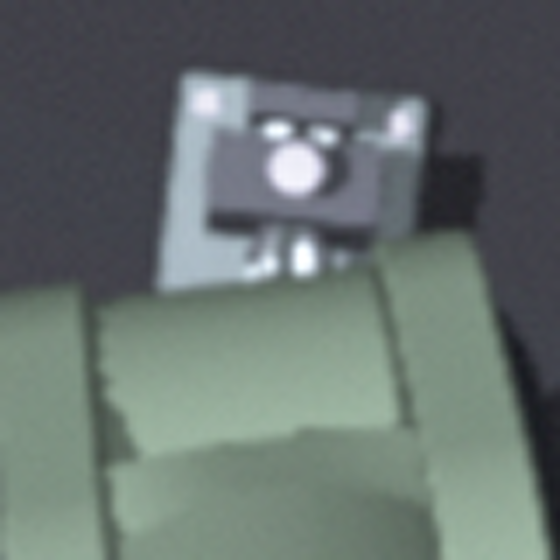

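View pics/s5.png

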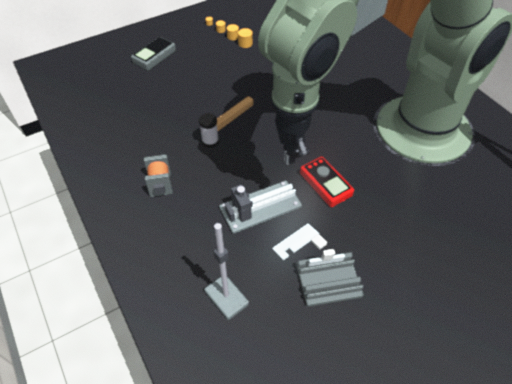

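```bash
python3 - <<'E'
from h import *
print(proj('scene',[.4857,.0085,.116]),proj('top',[.4857,.0085,.116]))
E
```

```text
[288.950569   169.11690604] [250.83160847 223.71248006]
```

View pics/t5.png

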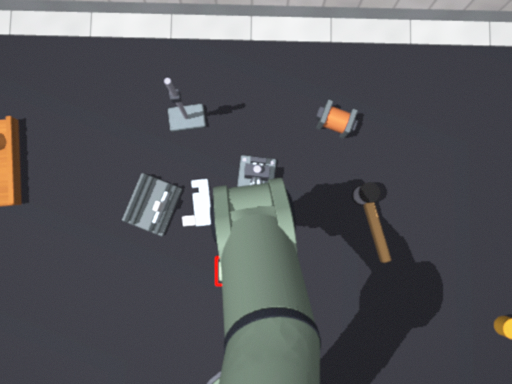

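The plate slipped out during the carry and is lying flat between the stand and the clamp, at about (300,240) in the scene view. The images also showed the finger covering only half of the tab, so I'll check where the fingers really are against the reported TCP.

```bash
python3 - <<'E'
from h import *
b=cv2.cvtColor(cv2.imread('pics/s5.png'),cv2.COLOR_BGR2RGB)
o=(255,100);s=8
a=crop(np.clip(b.astype(float)*2.2,0,255).astype(np.uint8),o,90,73,s)
T=(.4857,.0085,np.radians(84.53))
draw(a,'scene',[(T,(-.015,.015),(-.011,.011),(.116,.154))],np.array(o),s,(0,255,0))
draw(a,'scene',[(T,(-.0425,.0425),(-.038,.038),(.189,.195))],np.array(o),s,(0,0,255))
p=((proj('scene',[.4857,.0085,.116])-o+.5)*s).astype(int);cv2.circle(a,tuple(int(v) for v in p),4,(255,255,0),-1)
cv2.imwrite('pics/s5o.png',a)
E
```

```text
(no output)
```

View pics/s5o.png

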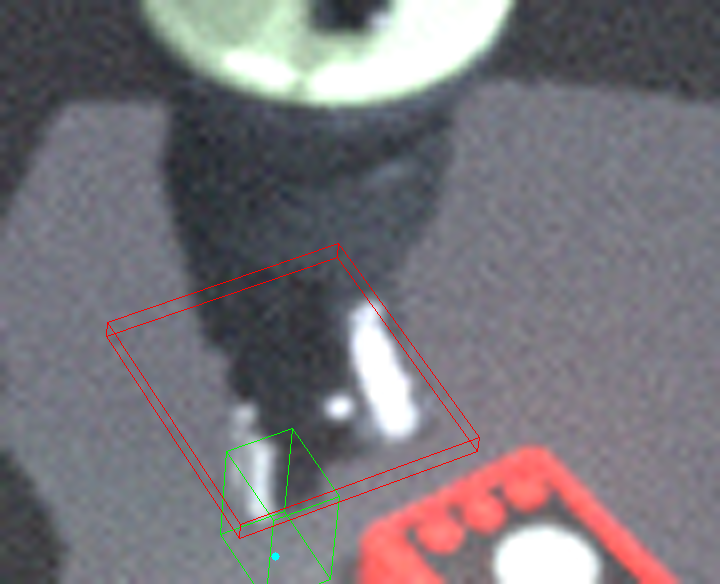

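```bash
python3 - <<'E'
from h import *
a=cv2.cvtColor(cv2.imread('pics/t5.png'),cv2.COLOR_BGR2RGB);b=cv2.cvtColor(cv2.imread('pics/s5.png'),cv2.COLOR_BGR2RGB)
cv2.imwrite('pics/t5p.png',crop(a,(172,170),52,65,9));cv2.imwrite('pics/s5p.png',crop(b,(265,215),72,52,10))
for xy in((200,200),(190,222),(202,181),(205,226)): print(xy,onz('top',xy,.008))
E
```

```text
(200, 200) [0.5458915  0.13799273 0.008     ]
(190, 222) [0.48972674 0.16155222 0.008     ]
(202, 181) [0.59446835 0.13434344 0.008     ]
(205, 226) [0.48038676 0.123449   0.008     ]
```

View pics/t5p.png

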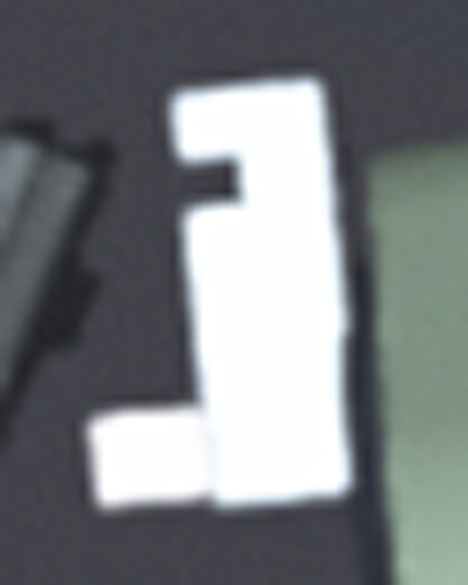

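View pics/s5p.png

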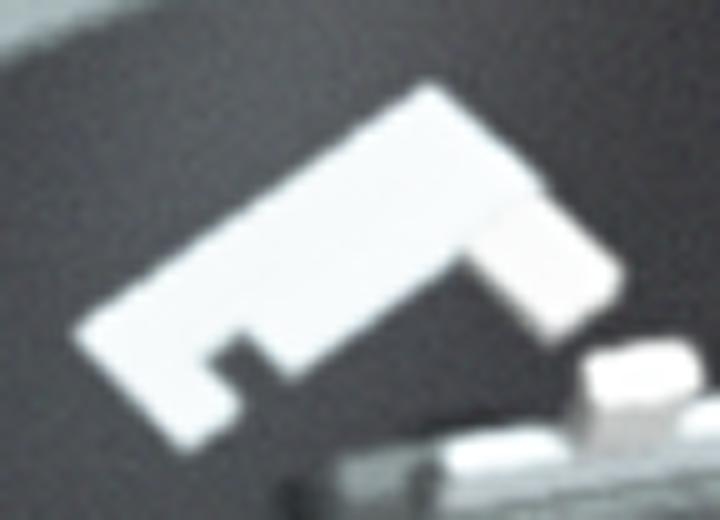

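carry_out(
  deltas=[-1,1.84,-0.625,0,0,-1,1.84,-0.625,0,0,-1,1.84,-0.625,0,0,-1,1.84,-0.625,0,0,-1,1.84,-0.625,0,0,-1,1.84,-0.625,0,0,-1,1.84,-0.625,0,0,-1,1.84,-0.625,0,0,-1,0,0,0.6,6.6,-1,0,0,0.6,6.6,-1,0,0,0.6,6.6,-1,0,0,0.6,6.6,-1,0,0,0.6,6.6,-1,0,0,0.6,6.6,-1,0,0,0.6,6.6,-1,0,0,0.6,6.6,-1,0,0,0.6,6.6,-1,0,0,0.6,6.6,-1,0,0,0.6,6.6,-1,0,0,0.6,6.6],
)

```text
clock: 9.07
position: [0.451, 0.1608, 0.0439]
tool_rot: [3.141, -0.0, 0.083]
force: [0.2, 0.4, -0.5]
grip_width: -0.0001
```

```bash
python3 - <<'E'
from h import *
to(.45,.16,.02,5)
print(status.observe()['qpos'])
b=save('scene','s6');a=save('top','t6')
cv2.imwrite('pics/s6z.png',crop(np.clip(b*1.5,0,255).astype(np.uint8),(270,180),100,75,8))
for n in('scene','top'):print(proj(n,status.observe()['position']))
E
```

```text
clock 9.0667 pos [0.451  0.1608 0.0439] rpy [ 1.7997e+02 -2.0000e-02  4.7600e+00] w -0.0001 F [ 0.2  0.4 -0.5] M [-0.    0.   -0.04]
delta cm [-0.11   0.072  2.386] turn -0.24
[-0.68624404  0.58134282  0.29182832  2.11319872 -0.34062087  0.49080272
 -0.05428902]
[333.97076417 224.58198929]
[188.00801013 237.67772859]
```

View pics/s6z.png

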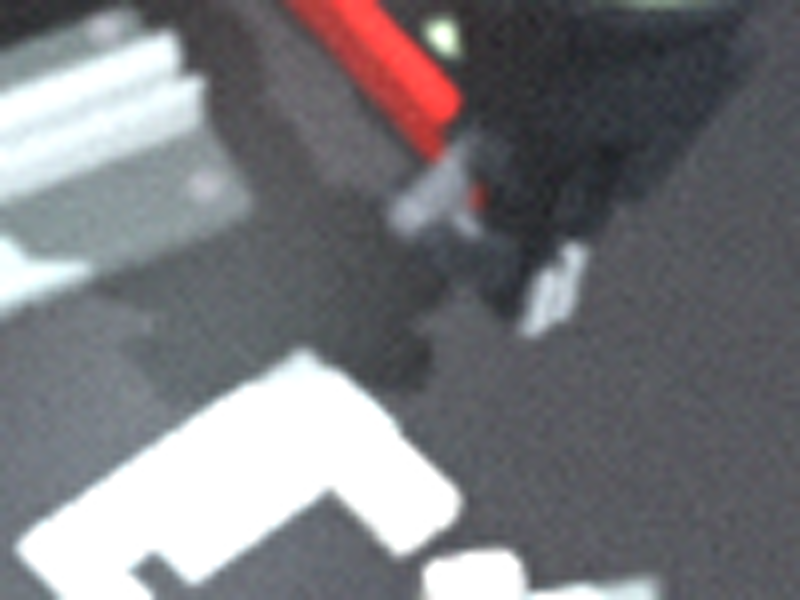

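View pics/t6.png

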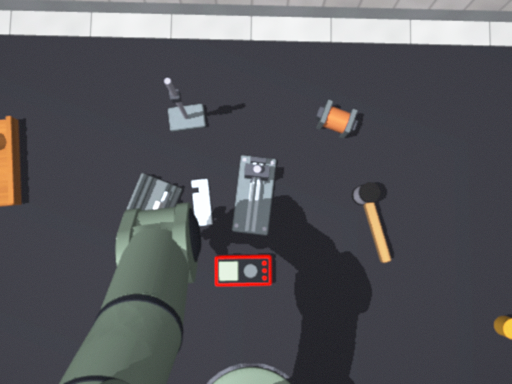

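carry_out(
  deltas=[-1,0,0,0.8,0,-1,0,0,0.8,0,-1,0,0,0.6,0,-1,0,0,0.5,0,-1,0,0,0.3,0,-1,0,0,0.2,0,-1,0,0,0.1,0],
)

```text
clock: 9.75
position: [0.451, 0.1612, 0.0108]
tool_rot: [3.142, 0.0, 0.091]
force: [0.3, -0.8, 1.7]
grip_width: 0.0
```

```bash
python3 - <<'E'
from h import *
to(.45,.16,.0,5)
b=save('scene','s7')
cv2.imwrite('pics/s7z.png',crop(np.clip(b*1.5,0,255).astype(np.uint8),(295,195),75,56,10))
print(proj('scene',status.observe()['position'])-[295,195])
E
```

```text
clock 9.75 pos [0.451  0.1612 0.0108] rpy [1.7999e+02 1.0000e-02 5.2400e+00] w 0.0 F [ 0.3 -0.8  1.7] M [-0.01 -0.   -0.  ]
delta cm [-0.115  0.112  1.083] turn 0.24
[37.11468887 37.06571574]
```

View pics/s7z.png

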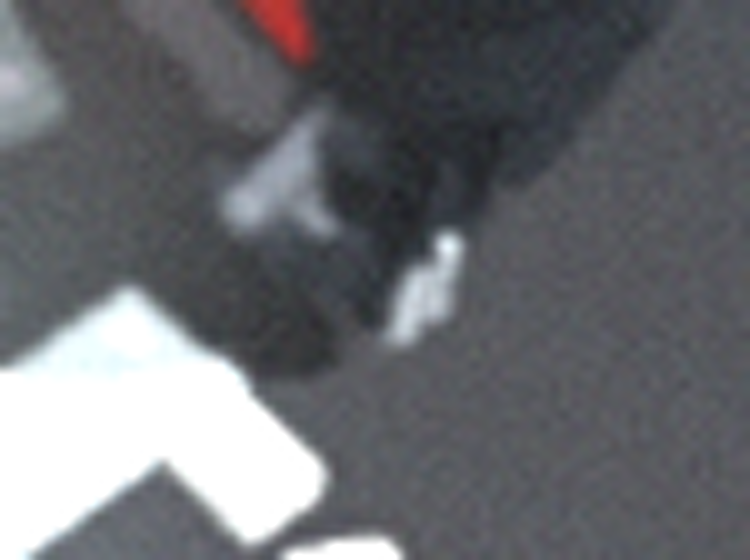

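carry_out(
  deltas=[-1,0,0,0.3,0,-1,0,0,0.3,0,-1,0,0,0.2,0,-1,0,0,0,0],
)

```text
clock: 10.13
position: [0.4509, 0.1613, 0.0027]
tool_rot: [3.141, 0.0, 0.091]
force: [-0.8, -0.5, 0.7]
grip_width: -0.0
```

carry_out(
  deltas=[-1,0,0,0.15,0,-1,0,0,0.15,0,-1,0,0,0.1,0,-1,0,0,0,0],
)

```text
clock: 10.47
position: [0.451, 0.1613, -0.0011]
tool_rot: [3.142, 0.0, 0.091]
force: [-0.9, -0.6, 0.1]
grip_width: -0.0005
```

```bash
python3 - <<'E'
from h import *
to(.45,.16,.0,5)
b=save('scene','s8')
cv2.imwrite('pics/s8z.png',crop(np.clip(b*1.5,0,255).astype(np.uint8),(295,195),75,56,10))
print(proj('scene',status.observe()['position'])-[295,195])
E
```

```text
clock 10.4667 pos [ 0.451   0.1613 -0.0011] rpy [1.80e+02 2.00e-02 5.23e+00] w -0.0005 F [-0.9 -0.6  0.1] M [-0.01  0.01 -0.02]
delta cm [-0.109  0.124 -0.109] turn 0.23
[36.52006561 39.64177337]
```

View pics/s8z.png

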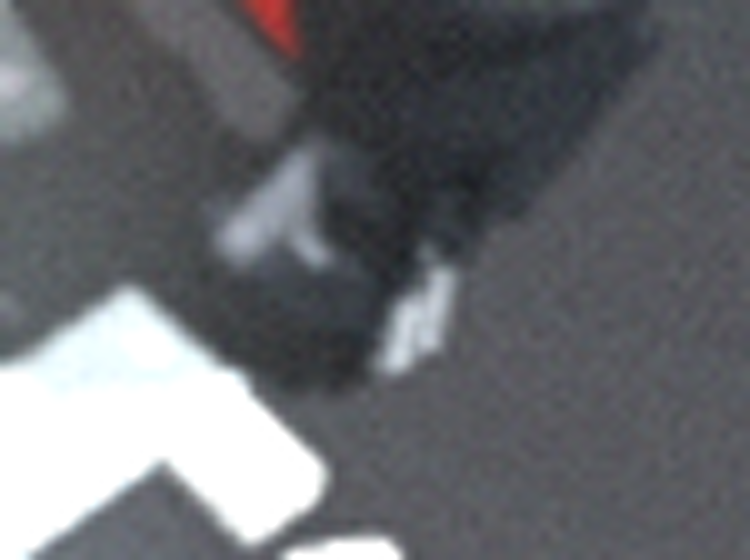

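carry_out(
  deltas=[-1,0,0,0.15,0,-1,0,0,0.1,0,-1,0,0,0,0],
)

```text
clock: 10.77
position: [0.451, 0.1614, -0.0036]
tool_rot: [3.142, 0.0, 0.091]
force: [-0.7, 0.1, 0.2]
grip_width: -0.0003
```

carry_out(
  deltas=[-1,0,0,0.15,0,-1,0,0,0.1,0,-1,0,0,0,0],
)

```text
clock: 11.02
position: [0.451, 0.1613, -0.0061]
tool_rot: [3.141, 0.0, 0.091]
force: [0.8, 0.4, -0.2]
grip_width: -0.0002
```

```bash
python3 - <<'E'
from h import *
to(.45,.16,.0,5)
b=save('scene','s9')
cv2.imwrite('pics/s9z.png',crop(np.clip(b*1.5,0,255).astype(np.uint8),(295,195),75,56,10))
print(status.observe()['joint_efforts'])
E
```

```text
clock 11.0167 pos [ 0.451   0.1613 -0.0061] rpy [1.7999e+02 2.0000e-02 5.2300e+00] w -0.0002 F [ 0.8  0.4 -0.2] M [-0.04 -0.01  0.06]
delta cm [-0.109  0.122 -0.61 ] turn 0.23
[ 2.85681646e-02 -8.23658395e+01  8.38538736e+00 -1.48964766e+01
 -1.18347444e-02 -5.59311791e-02  1.76154828e-02]
```

View pics/s9z.png

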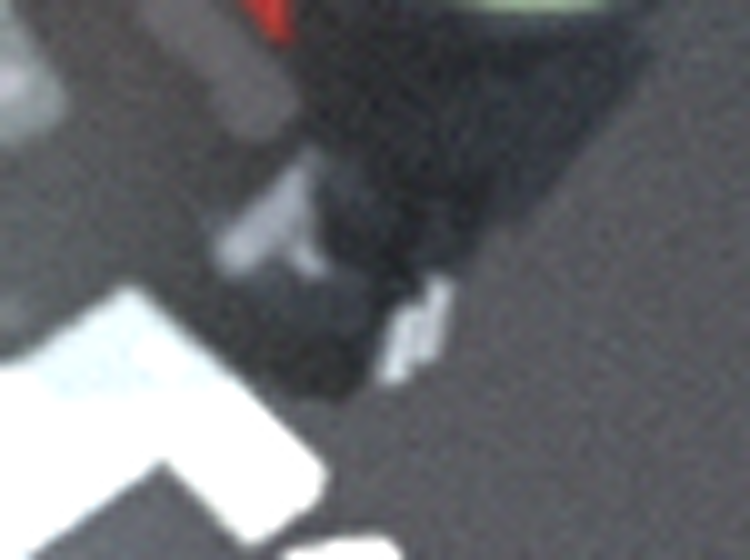

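carry_out(
  deltas=[-1,0,0,0.15,0,-1,0,0,0.1,0,-1,0,0,0,0],
)

```text
clock: 11.32
position: [0.451, 0.1613, -0.0086]
tool_rot: [3.142, 0.0, 0.091]
force: [0.2, -0.1, -0.3]
grip_width: -0.0003
```

carry_out(
  deltas=[-1,0,0,0.15,0,-1,0,0,0.1,0,-1,0,0,0,0],
)

```text
clock: 11.57
position: [0.451, 0.1613, -0.0111]
tool_rot: [3.141, 0.0, 0.091]
force: [-0.5, -0.5, 0.1]
grip_width: -0.0005
```

carry_out(
  deltas=[-1,0,0,0.15,0,-1,0,0,0.1,0,-1,0,0,0,0],
)

```text
clock: 11.82
position: [0.451, 0.1613, -0.0136]
tool_rot: [3.142, 0.0, 0.091]
force: [-0.3, 0.3, 0.6]
grip_width: -0.0001
```

```bash
python3 - <<'E'
from h import *
to(.45,.16,.0,5)
b=save('scene','s10')
cv2.imwrite('pics/s10z.png',crop(np.clip(b*1.5,0,255).astype(np.uint8),(295,195),75,56,10))
E
```

```text
clock 11.8167 pos [ 0.451   0.1613 -0.0136] rpy [1.7999e+02 1.0000e-02 5.2300e+00] w -0.0001 F [-0.3  0.3  0.6] M [-0.03 -0.   -0.01]
delta cm [-0.111  0.124 -1.359] turn 0.23
```

View pics/s10z.png

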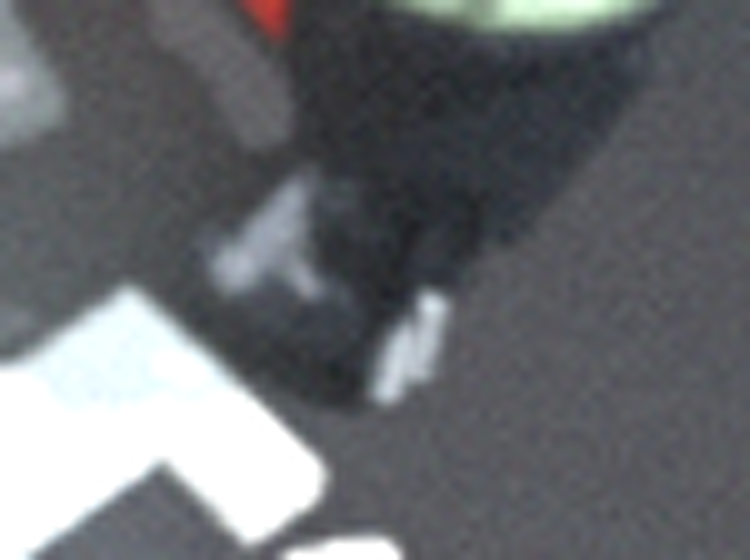

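carry_out(
  deltas=[-1,0,0,0.1,0,-1,0,0,0.1,0,-1,0,0,0,0],
)

```text
clock: 12.12
position: [0.451, 0.1614, -0.0156]
tool_rot: [3.142, 0.0, 0.091]
force: [-0.2, -0.3, 0.3]
grip_width: -0.0001
```

carry_out(
  deltas=[-1,0,0,0.1,0,-1,0,0,0.1,0,-1,0,0,0,0],
)

```text
clock: 12.37
position: [0.451, 0.1613, -0.0176]
tool_rot: [3.142, 0.0, 0.091]
force: [0.8, 0.7, 0.6]
grip_width: -0.0002
```

carry_out(
  deltas=[-1,0,0,0.1,0,-1,0,0,0.1,0,-1,0,0,0,0],
)

```text
clock: 12.62
position: [0.451, 0.1613, -0.0196]
tool_rot: [3.142, 0.0, 0.091]
force: [0.3, 0.3, -0.6]
grip_width: -0.0002
```

```bash
python3 - <<'E'
from h import *
to(.45,.16,.0,5)
print(bot.__dict__ if hasattr(bot,'__dict__') else dir(bot)); print(bot.grasp_offset)
b=save('scene','s11')
cv2.imwrite('pics/s11z.png',crop(np.clip(b*1.5,0,255).astype(np.uint8),(295,195),75,56,10))
E
```

```text
clock 12.6167 pos [ 0.451   0.1613 -0.0196] rpy [1.80e+02 1.00e-02 5.23e+00] w -0.0002 F [ 0.3  0.3 -0.6] M [-0.03 -0.03 -0.02]
delta cm [-0.112  0.124 -1.956] turn 0.23
{}
0.0187
```

View pics/s11z.png

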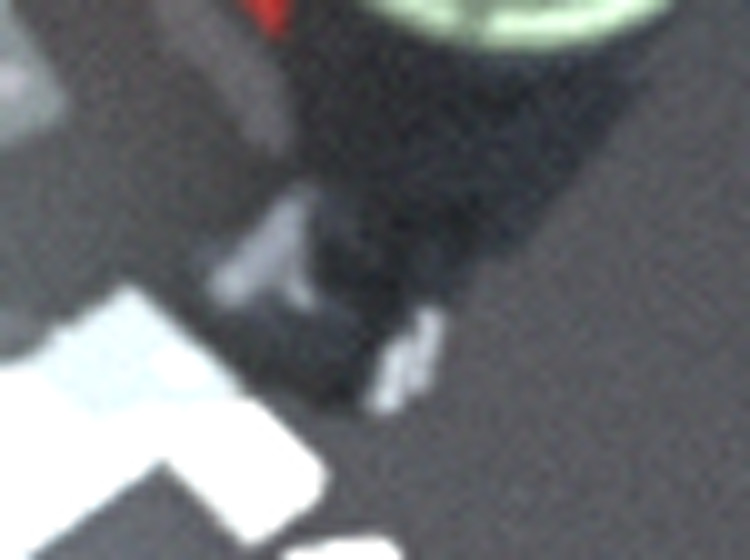

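carry_out(
  deltas=[-1,0,0,0.1,0,-1,0,0,0.1,0,-1,0,0,0,0],
)

```text
clock: 12.92
position: [0.451, 0.1613, -0.0216]
tool_rot: [3.141, 0.0, 0.091]
force: [-0.7, 0.4, -0.2]
grip_width: -0.0002
```

```bash
python3 - <<'E'
from h import *
to(.45,.16,.0,5)
for p in ((380,408),(365,405),(350,400)):print(onz('scene',(295+p[0]/10-.5,195+p[1]/10-.5),0))
E
```

```text
clock 12.9167 pos [ 0.451   0.1613 -0.0216] rpy [1.7999e+02 1.0000e-02 5.2300e+00] w -0.0002 F [-0.7  0.4 -0.2] M [ 0.01 -0.01  0.  ]
delta cm [-0.113  0.123 -2.158] turn 0.23
[0.45053834 0.16453639 0.        ]
[0.45322284 0.16194327 0.        ]
[0.45556583 0.15887291 0.        ]
```

carry_out(
  deltas=[-1,0,0,0.1,0,-1,0,0,0,0],
)

```text
clock: 13.08
position: [0.451, 0.1614, -0.0225]
tool_rot: [3.142, 0.0, 0.091]
force: [-0.4, -0.8, 0.6]
grip_width: -0.0001
```

carry_out(
  deltas=[-1,0,0,0.1,0,-1,0,0,0,0],
)

```text
clock: 13.25
position: [0.451, 0.1613, -0.0235]
tool_rot: [3.142, 0.0, 0.091]
force: [0.2, 0.5, 0.3]
grip_width: 0.0001
```

```bash
python3 - <<'E'
from h import *
to(.45,.16,.0,5)
b=save('scene','s12')
cv2.imwrite('pics/s12z.png',crop(np.clip(b*1.8,0,255).astype(np.uint8),(315,215),40,32,18))
E
```

```text
clock 13.25 pos [ 0.451   0.1613 -0.0235] rpy [1.7999e+02 1.0000e-02 5.2300e+00] w 0.0001 F [0.2 0.5 0.3] M [-0.04  0.01 -0.02]
delta cm [-0.116  0.122 -2.352] turn 0.23
```

View pics/s12z.png

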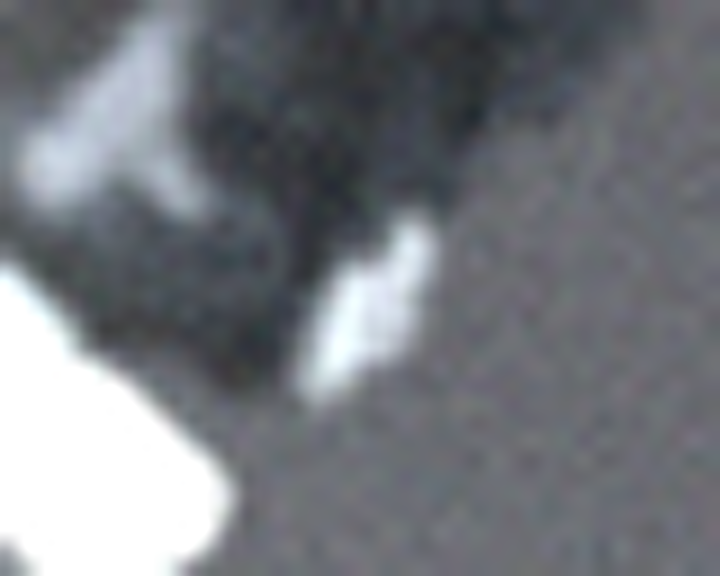

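carry_out(
  deltas=[-1,0,0,0.1,0,-1,0,0,0.1,0,-1,0,0,0,0],
)

```text
clock: 13.55
position: [0.451, 0.1613, -0.0256]
tool_rot: [3.142, 0.0, 0.091]
force: [-0.3, -0.5, 0.0]
grip_width: 0.0
```

```bash
python3 - <<'E'
from h import *
ims=[]
for k in('s6','s8','s10','s11','s12'):
    b=cv2.cvtColor(cv2.imread(f'pics/{k}.png'),cv2.COLOR_BGR2RGB);ims.append(crop(np.clip(b*1.8,0,255).astype(np.uint8),(317,200),30,42,6))
b=save('scene','s13');ims.append(crop(np.clip(b*1.8,0,255).astype(np.uint8),(317,200),30,42,6))
cv2.imwrite('pics/cmp.png',np.vstack([np.hstack(ims[:3]),np.hstack(ims[3:])]))
E
```

```text
(no output)
```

View pics/cmp.png

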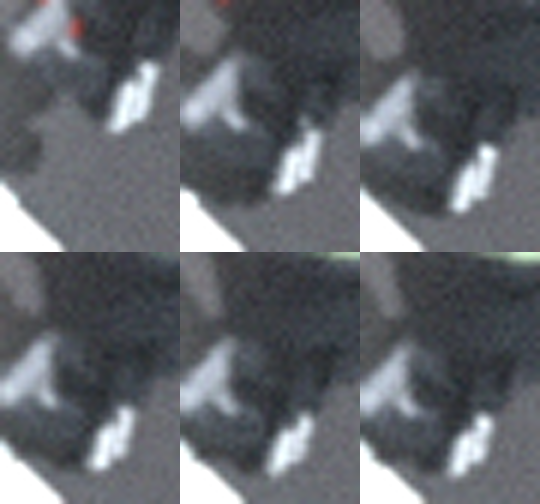

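carry_out(
  deltas=[-1,0,0,0.1,0,-1,0,0,0.1,0,-1,0,0,0,0],
)

```text
clock: 13.85
position: [0.4512, 0.1614, -0.0263]
tool_rot: [-3.141, -0.0, 0.091]
force: [-7.7, -2.0, 36.6]
grip_width: -0.0
```

carry_out(
  deltas=[-1,0,0,-0.5,0,-0.1,0,0,-1.5,0,-0.1,0,0,-1.5,0,-0.1,0,0,-1.0,0],
)

```text
clock: 14.18
position: [0.4513, 0.1614, 0.0186]
tool_rot: [-3.141, -0.0, 0.091]
force: [-0.0, 0.8, 0.5]
grip_width: 0.0358
```

```bash
python3 - <<'E'
from h import *
t=onz('top',(172+152/9-.5,170+457/9-.5),.011);s=onz('scene',(265+54.5-.5,215+26.5-.5),.011)
print(t,s)
# plate yaw from top: bottom edge & scene bottom edge
P=lambda x,y:onz('top',(172+x/9-.5,170+y/9-.5),.006)
a,b=P(352,490),P(322,80);print(np.degrees(np.arctan2(*(b-a)[1::-1])),a,b,np.linalg.norm(b-a))
Q=lambda x,y:onz('scene',(265+x/10-.5,215+y/10-.5),.006)
a,b=Q(430,82),Q(72,335);print(np.degrees(np.arctan2(*(b-a)[1::-1])),a,b,np.linalg.norm(b-a))
to(t[0],t[1],0,5)
E
```

```text
[0.49389918 0.16536939 0.011     ] [0.49375665 0.16596204 0.011     ]
5.762192444058761 [0.48588008 0.10960912 0.006     ] [0.60167281 0.12129373 0.006     ] 0.11638078413704948
8.228418971449585 [0.48547073 0.10518231 0.006     ] [0.6015028  0.12196154 0.006     ] 0.11723900544290297
clock 14.1833 pos [0.4513 0.1614 0.0186] rpy [-1.7999e+02 -3.0000e-02  5.2200e+00] w 0.0358 F [-0.   0.8  0.5] M [-0.01  0.04  0.03]
delta cm [ 4.28  -0.007  1.862] turn 0.22
```

carry_out(
  deltas=[-0.1,1.4,-0.1,0,-1.3,-0.1,1.4,0,0,0,-0.1,1.48,0,0,0,-0.1,0,0,0.9,0,-0.1,0,0,0.9,0,-0.1,0,0,0.9,0,-0.1,0,0,0.7,0,-0.1,0,0,0.4,0,-0.1,0,0,0.3,0,-0.1,0,0,0.1,0],
)

```text
clock: 15.02
position: [0.4931, 0.1668, -0.0249]
tool_rot: [3.141, 0.001, 0.114]
force: [0.1, -0.5, -0.4]
grip_width: 0.0385
```

```bash
python3 - <<'E'
from h import *
to(.4938,.1665,-.024,6.5)
b=save('scene','s14')
cv2.imwrite('pics/s14z.png',crop(np.clip(b*1.6,0,255).astype(np.uint8),(270,195),75,58,10))
E
```

```text
clock 15.0167 pos [ 0.4931  0.1668 -0.0249] rpy [1.7999e+02 4.0000e-02 6.5300e+00] w 0.0385 F [ 0.1 -0.5 -0.4] M [-0.02  0.01  0.01]
delta cm [ 0.063  0.036 -0.092] turn 0.03
```

View pics/s14z.png

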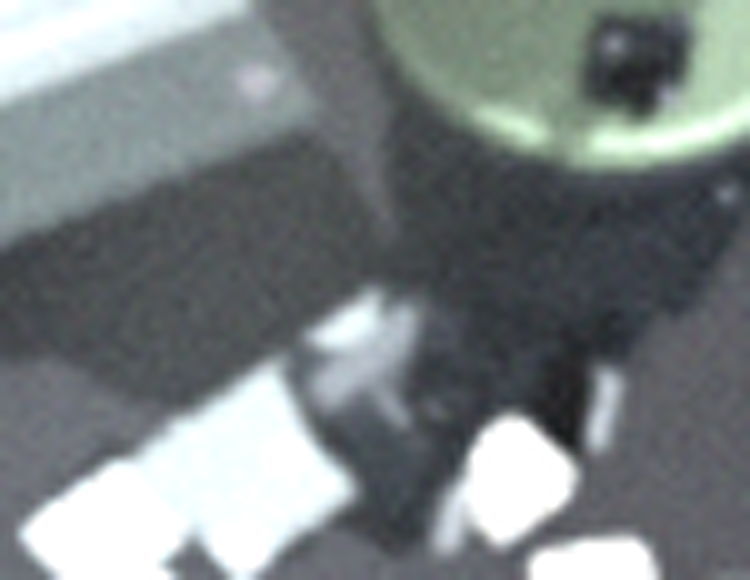

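carry_out(
  deltas=[-0.1,0,0,-0.1,0,-1,0,0,0,0,-1,0,0,0,0,-1,0,0,0,0,-1,0,0,0,0,-1,0,0,0,0],
  newtons=30,
)

```text
clock: 15.57
position: [0.4938, 0.167, -0.023]
tool_rot: [-3.141, -0.001, 0.114]
force: [-0.2, -0.5, 6.5]
grip_width: 0.023
```

```bash
python3 - <<'E'
from h import *
cl=np.array([.5846,.0008]);R=R2(np.radians(-5.6))[:2,:2]
for c in((-.101,.045+.057),(-.06,.045+.057)): print(c,cl+R@c)
to(*(cl+R@np.array([-.0908,.045+.057])),-.02,-5.6)
E
```

```text
(-0.101, 0.10200000000000001) [0.49403549 0.11216907]
(-0.06, 0.10200000000000001) [0.53483981 0.10816817]
clock 15.5667 pos [ 0.4938  0.167  -0.023 ] rpy [-1.7999e+02 -4.0000e-02  6.5200e+00] w 0.023 F [-0.2 -0.5  6.5] M [-0.12  0.19  0.  ]
delta cm [ 0.396  5.666 -0.302] turn 12.12
```

carry_out(
  deltas=[-1,0,0,-0.3,0,-1,0,0,-0.3,0,-1,0,0,0,4,-1,0,0,0,4,-1,0,0,0,4.1,-1,0,1,0,0,-1,0,1.3,0,0,-1,0,1.3,0,0,-1,0,1.0,0,0,-1,0,0,0,0],
)

```text
clock: 16.4
position: [0.4888, 0.1184, -0.0172]
tool_rot: [3.141, 0.0, -0.098]
force: [-0.1, -1.3, -0.8]
grip_width: 0.0231
```

```bash
python3 - <<'E'
from h import *
cl=np.array([.5846,.0008]);R=R2(np.radians(-5.6))[:2,:2]
to(*(cl+R@np.array([-.0908,.045+.057])),-.018,-5.6)
b=save('scene','s15');a=save('top','t15')
cv2.imwrite('pics/s15z.png',crop(np.clip(b*1.3,0,255).astype(np.uint8),(225,165),100,75,8))
E
```

```text
clock 16.4 pos [ 0.4888  0.1184 -0.0172] rpy [ 1.7994e+02  1.0000e-02 -5.6300e+00] w 0.0231 F [-0.1 -1.3 -0.8] M [-0.01  0.03  0.04]
delta cm [1.598 0.565 0.083] turn -0.03
```

View pics/s15z.png

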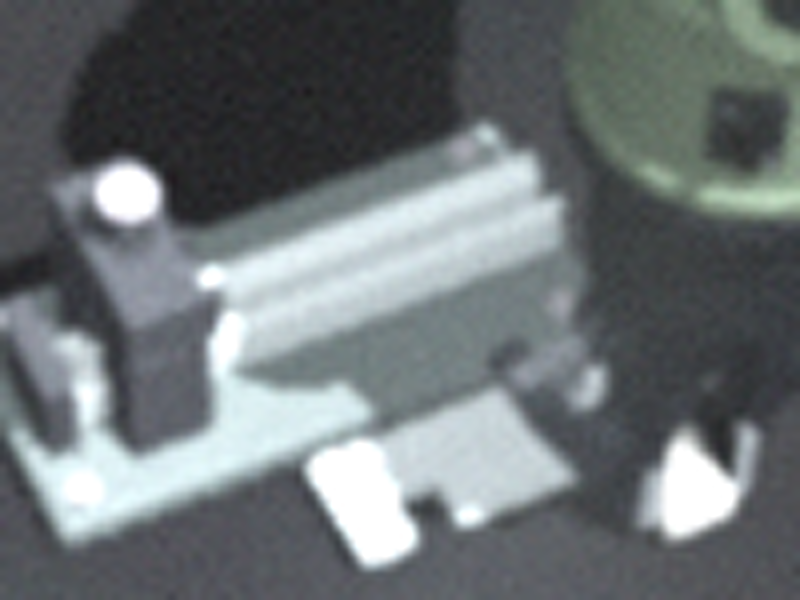

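View pics/t15.png

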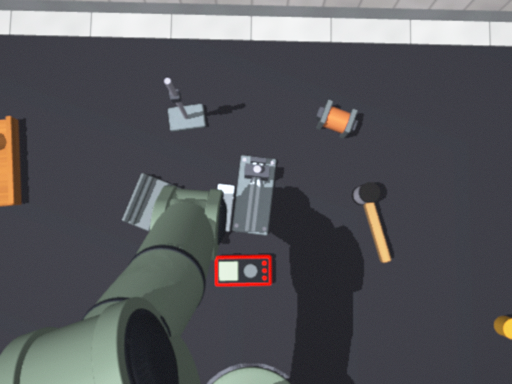

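carry_out(
  deltas=[-1,0,0.3,0.3,0,-1,0,0.2,0,0,-1,0,0.15,0,0,-1,0,0,0,0],
  newtons=20,
)

```text
clock: 16.83
position: [0.4883, 0.1145, -0.0205]
tool_rot: [3.141, 0.0, -0.097]
force: [0.1, 0.9, -0.8]
grip_width: 0.023
```

carry_out(
  deltas=[-1,0,0.2,0,0,-1,0,0.2,0,0,-1,0,0,0,0],
)

```text
clock: 17.08
position: [0.4883, 0.1125, -0.0202]
tool_rot: [-3.139, -0.0, -0.096]
force: [-0.0, 11.6, -1.0]
grip_width: 0.0231
```

carry_out(
  deltas=[-1,0,0.2,0,0,-1,0,0.1,-0.3,0,-1,0,0,-0.3,0,-1,0,0,-0.3,0,-1,0,0,0,0],
)

```text
clock: 17.5
position: [0.4882, 0.1091, -0.0109]
tool_rot: [-3.14, -0.001, -0.096]
force: [1.0, 6.9, -3.6]
grip_width: 0.023
```

```bash
python3 - <<'E'
from h import *
to(.4883,.1125,-.018,-5.6)
b=save('scene','s16')
cv2.imwrite('pics/s16z.png',crop(np.clip(b*1.3,0,255).astype(np.uint8),(225,165),100,75,8))
E
```

```text
clock 17.5 pos [ 0.4882  0.1091 -0.0109] rpy [-1.7991e+02 -4.0000e-02 -5.4900e+00] w 0.023 F [ 1.   6.9 -3.6] M [ 1.97 -0.12  0.03]
delta cm [-0.021 -0.338  0.71 ] turn 0.11
```

View pics/s16z.png

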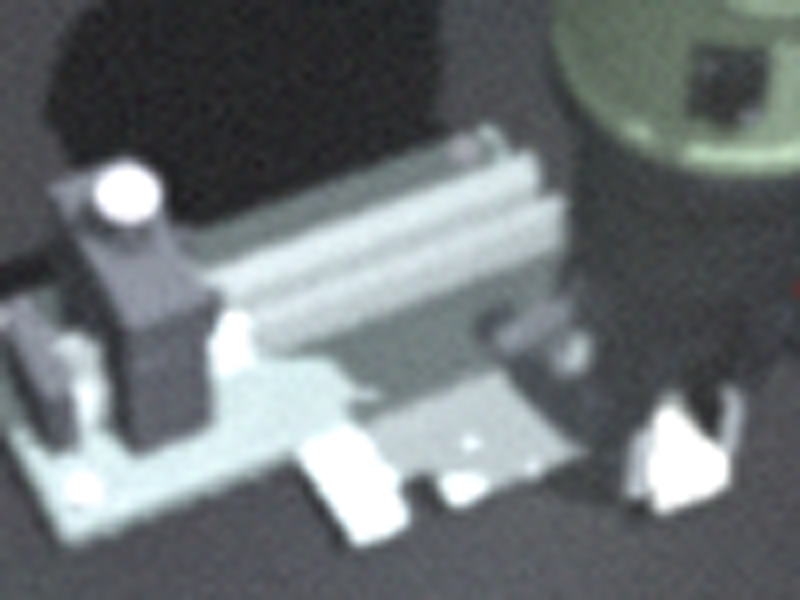

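carry_out(
  deltas=[-1,0,0.12,-0.4,0,-1,0,0.12,-0.4,0,-1,0,0.12,-0.4,0,-1,0,0.15,-0.4,0,-1,0,0.15,-0.4,0,-1,0,0,0,0],
)

```text
clock: 18.05
position: [0.4874, 0.1007, 0.0092]
tool_rot: [3.142, -0.001, -0.098]
force: [-0.1, 0.3, -1.9]
grip_width: 0.0225
```

```bash
python3 - <<'E'
from h import *
to(.4883,.1125,-.018,-5.6)
b=save('scene','s17')
cv2.imwrite('pics/s17z.png',crop(np.clip(b*1.3,0,255).astype(np.uint8),(225,165),100,75,8))
E
```

```text
clock 18.05 pos [0.4874 0.1007 0.0092] rpy [ 1.80e+02 -4.00e-02 -5.59e+00] w 0.0225 F [-0.1  0.3 -1.9] M [ 0.04 -0.   -0.  ]
delta cm [-0.023 -1.185  2.724] turn 0.01
```

View pics/s17z.png

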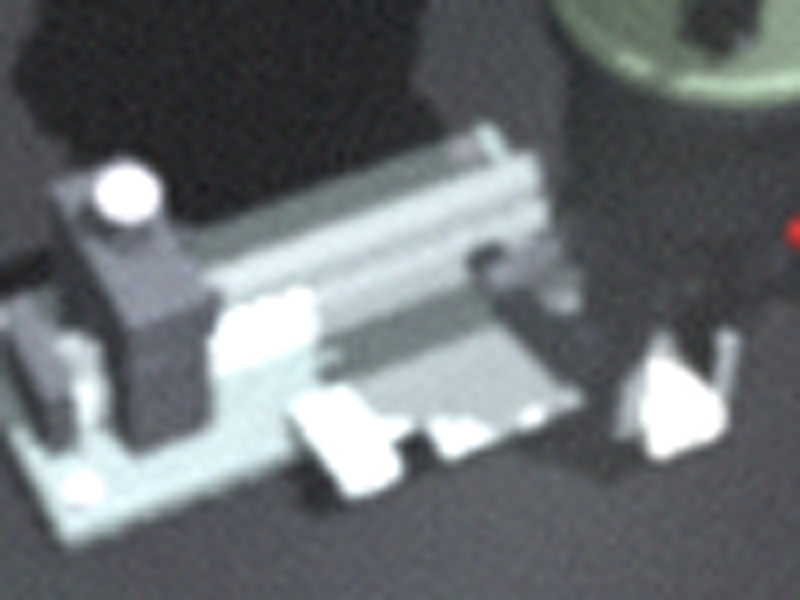

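carry_out(
  deltas=[-1,0,-1.2,0,0,-1,0,-1.3,0,0,-1,0,-1.2,0,0,-1,0,0,0.8,0,-1,0,0,0.8,0,-1,0,0,0.7,0,-1,0,0,0.4,0,-1,0,0,0.2,0,-1,0,0,0,0],
)

```text
clock: 18.85
position: [0.4907, 0.1375, -0.0209]
tool_rot: [3.141, 0.0, -0.098]
force: [-0.1, 0.3, 3.0]
grip_width: 0.023
```

```bash
python3 - <<'E'
from h import *
to(.4883,.1125,-.023,-5.6)
b=save('scene','s18')
cv2.imwrite('pics/s18z.png',crop(np.clip(b*1.3,0,255).astype(np.uint8),(245,175),100,75,8))
E
```

```text
clock 18.85 pos [ 0.4907  0.1375 -0.0209] rpy [ 1.7998e+02  3.0000e-02 -5.6100e+00] w 0.023 F [-0.1  0.3  3. ] M [0.14 0.02 0.03]
delta cm [0.01  2.508 0.212] turn -0.01
```

View pics/s18z.png

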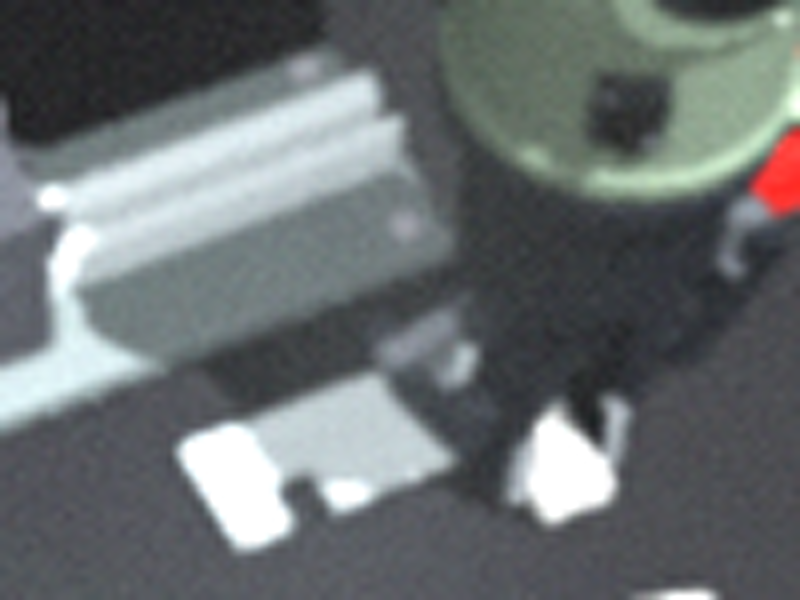

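carry_out(
  deltas=[-0.1,0,0,0,0,-0.1,0,0,0,0,-0.1,0,0,0,0,-0.1,0,-1.1,0,0,-0.1,0,-1.1,0,0,-0.1,0,0,0,0],
)

```text
clock: 19.4
position: [0.493, 0.1631, -0.0204]
tool_rot: [-3.14, -0.0, -0.095]
force: [-0.8, 1.1, 0.6]
grip_width: 0.0386
```

```bash
python3 - <<'E'
from h import *
to(.4883,.1125,-.023,-5.6)
b=save('scene','s19')
cv2.imwrite('pics/s19z.png',crop(np.clip(b*1.5,0,255).astype(np.uint8),(275,195),75,56,10))
E
```

```text
clock 19.4 pos [ 0.493   0.1631 -0.0204] rpy [-1.7992e+02 -1.0000e-02 -5.4200e+00] w 0.0386 F [-0.8  1.1  0.6] M [0.08 0.04 0.01]
delta cm [0.01  5.081 0.25 ] turn 0.18
```

View pics/s19z.png

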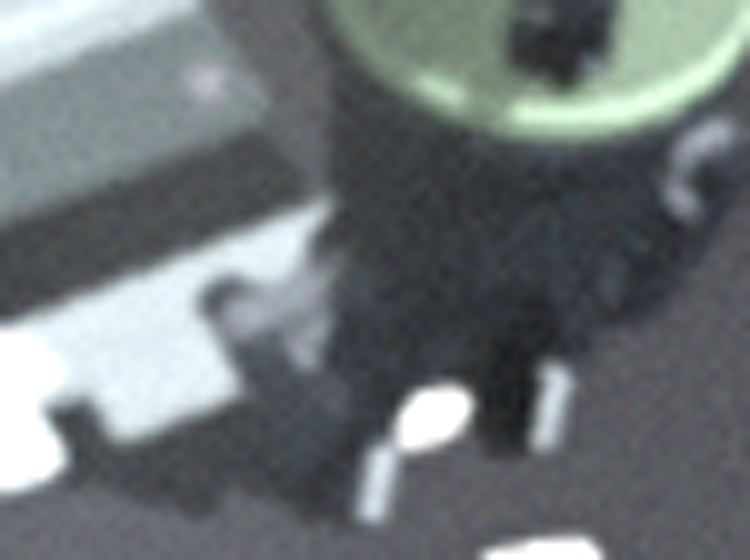

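carry_out(
  deltas=[-0.1,0,-0.4,0,0,-1,0,0,0,0,-1,0,0,0,0,-1,0,0,0,0,-1,0,0,0,0,-1,0,0,0,0],
  newtons=20,
)

```text
clock: 19.95
position: [0.4933, 0.1636, -0.0204]
tool_rot: [3.142, -0.0, -0.098]
force: [-0.8, 0.0, 0.7]
grip_width: 0.0222
```

carry_out(
  deltas=[-1,0,0,-0.3,0,-1,0,0,-0.4,0,-1,0,0.05,-0.5,0,-1,0,0.1,-0.5,0,-1,0,0.1,-0.5,0,-1,0,0.15,-0.5,0,-1,0,0,0,0],
)

```text
clock: 20.53
position: [0.4933, 0.1596, 0.0077]
tool_rot: [-3.141, -0.001, -0.098]
force: [0.2, 0.8, -0.7]
grip_width: 0.0223
```

```bash
python3 - <<'E'
from h import *
to(.4883,.1125,-.023,-5.6)
b=save('scene','s20')
cv2.imwrite('pics/s20z.png',crop(np.clip(b*1.5,0,255).astype(np.uint8),(245,175),100,75,8))
E
```

```text
clock 20.5333 pos [0.4933 0.1596 0.0077] rpy [-1.7997e+02 -6.0000e-02 -5.5900e+00] w 0.0223 F [ 0.2  0.8 -0.7] M [ 0.03  0.03 -0.09]
delta cm [-0.043  4.741  3.068] turn 0.01
```

View pics/s20z.png

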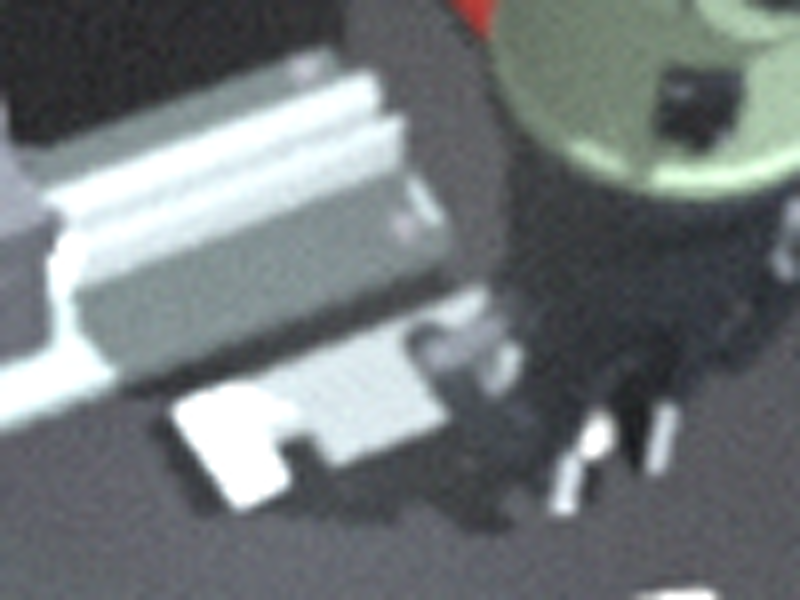

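carry_out(
  deltas=[-1,0,-0.1,0.8,0,-1,0,-0.2,0.9,0,-1,0,-0.1,0.7,0,-1,0,0,0.25,0,-0.1,0,0,0,0,-0.1,0,0,0,0,-0.1,0,0,0,0,-0.1,0,-0.6,0,0,-0.1,0,0,0,0,-0.1,0,0,0,0],
)

```text
clock: 21.42
position: [0.4939, 0.1704, -0.0197]
tool_rot: [-3.141, -0.0, -0.096]
force: [0.2, 0.6, -0.3]
grip_width: 0.0382
```

```bash
python3 - <<'E'
from h import *
to(.4883,.1125,-.023,-5.6)
b=save('scene','s21')
cv2.imwrite('pics/s21z.png',crop(np.clip(b*1.5,0,255).astype(np.uint8),(275,195),75,56,10))
E
```

```text
clock 21.4167 pos [ 0.4939  0.1704 -0.0197] rpy [-1.7998e+02 -2.0000e-02 -5.5300e+00] w 0.0382 F [ 0.2  0.6 -0.3] M [-0.01  0.04 -0.02]
delta cm [-1.000e-03  5.818e+00  3.250e-01] turn 0.07
```

View pics/s21z.png

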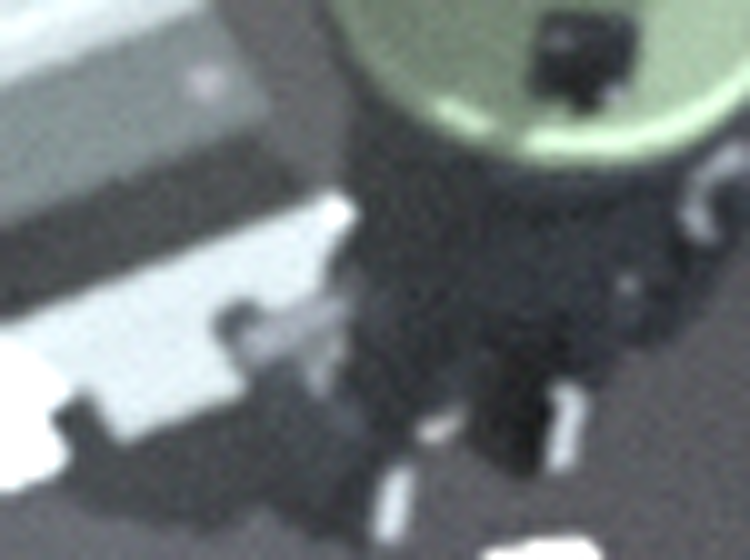

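```bash
python3 - <<'E'
from h import *
f_=lambda x,y,z:onz('scene',(275+x/10-.5,195+y/10-.5),z)
print('tab end',f_(440,448,.006),f_(440,425,.012))
for z in(.004,.008): print('fingers',z,f_(390,540,z),f_(565,468,z))
# plate front/bottom corners from s21
b=cv2.cvtColor(cv2.imread('pics/s21.png'),cv2.COLOR_BGR2RGB)
cv2.imwrite('pics/s21p.png',crop(b,(240,190),90,65,8))
E
```

```text
tab end [0.4897865  0.15914751 0.006     ] [0.48867622 0.15645193 0.012     ]
fingers 0.004 [0.51433534 0.17346219 0.004     ] [0.46585564 0.17842926 0.004     ]
fingers 0.008 [0.51601627 0.17519187 0.008     ] [0.46773477 0.18013863 0.008     ]
```

View pics/s21p.png

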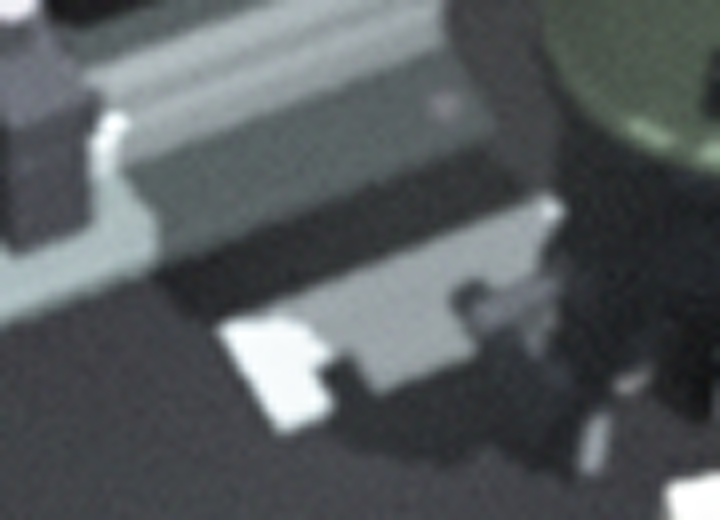

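carry_out(
  deltas=[-0.1,0,0.3,0,0,-1,0,0,0,0,-1,0,0,0,0,-1,0,0,0,0,-1,0,0,0,0,-1,0,0,0,0,-1,0,0,-0.3,0,-1,0,0,-0.4,0,-1,0,0,-0.5,0,-1,0,0.1,-0.5,0,-1,0,0.1,-0.5,0,-1,0,0.1,-0.5,0,-1,0,0,0,0],
  newtons=20,
)

```text
clock: 22.55
position: [0.4937, 0.1637, 0.0082]
tool_rot: [-3.141, -0.001, -0.098]
force: [0.4, 0.1, 0.1]
grip_width: -0.0002
```

```bash
python3 - <<'E'
from h import *
to(.4883,.1125,-.023,-5.6)
b=save('scene','s22')
cv2.imwrite('pics/s22z.png',crop(np.clip(b*1.5,0,255).astype(np.uint8),(245,175),100,75,8))
E
```

```text
clock 22.55 pos [0.4937 0.1637 0.0082] rpy [-1.7997e+02 -6.0000e-02 -5.5900e+00] w -0.0002 F [0.4 0.1 0.1] M [-0.02 -0.   -0.03]
delta cm [-0.041  5.153  3.117] turn 0.01
```

View pics/s22z.png

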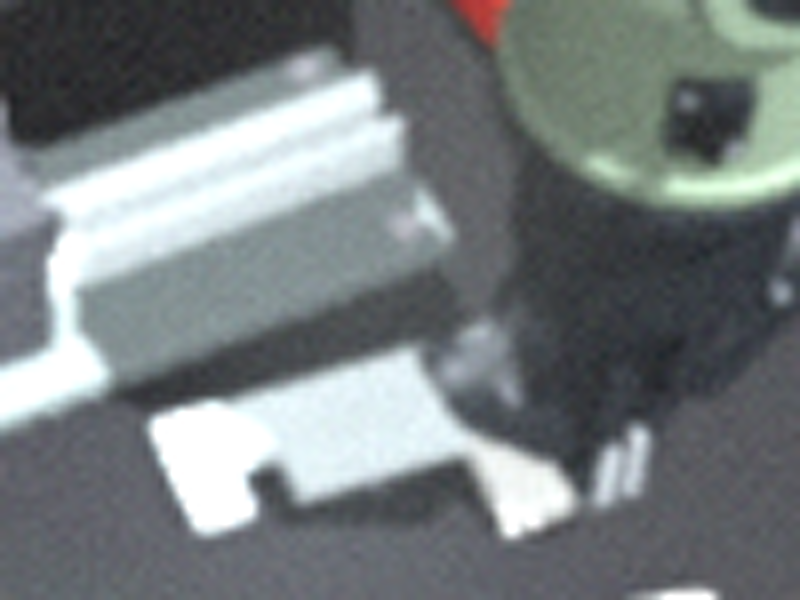

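```bash
python3 - <<'E'
from h import *
g=lambda x,y,z:onz('scene',(245+x/8-.5,175+y/8-.5),z)
a=g(152,412,.006);b=g(415,348,.007);print('bottom edge yaw',np.degrees(np.arctan2(a[1]-b[1],a[0]-b[0])),a,b)
print('tab end corners',g(505,536,.006),g(577,500,.006), 'front top corner',g(205,535,.006))
s=np.array(status.observe()['position']);print(s)
E
```

```text
bottom edge yaw -14.764762589401307 [0.58586191 0.05756667 0.006     ] [0.50210615 0.0796408  0.007     ]
tab end corners [0.51627684 0.15084495 0.006     ] [0.48994436 0.15139635 0.006     ] front top corner [0.59501814 0.10412776 0.006     ]
[0.49356572 0.16387934 0.00773786]
```

carry_out(
  deltas=[-0.1,0.56,0.39,0,0,-0.1,0.56,0.39,0,0,-0.1,0,0,0,3.2,-0.1,0,0,0,3.2,-0.1,0,0,0.8,0,-0.1,0,0,0.8,0,-0.1,0,0,0.7,0,-0.1,0,0,0.4,0,-0.1,0,0,0.2,0,-0.1,0,0,0,0],
)

```text
clock: 23.43
position: [0.5033, 0.1547, -0.0226]
tool_rot: [3.141, 0.001, -0.209]
force: [-0.7, 0.2, -1.0]
grip_width: 0.0384
```

```bash
python3 - <<'E'
from h import *
to(.504,.155,-.021,-12)
b=save('scene','s23')
cv2.imwrite('pics/s23z.png',crop(np.clip(b*1.5,0,255).astype(np.uint8),(255,185),80,60,10))
E
```

```text
clock 23.4333 pos [ 0.5033  0.1547 -0.0226] rpy [ 1.7997e+02  5.0000e-02 -1.1950e+01] w 0.0384 F [-0.7  0.2 -1. ] M [0.01 0.04 0.02]
delta cm [ 0.058 -0.042 -0.156] turn 0.05
```

View pics/s23z.png

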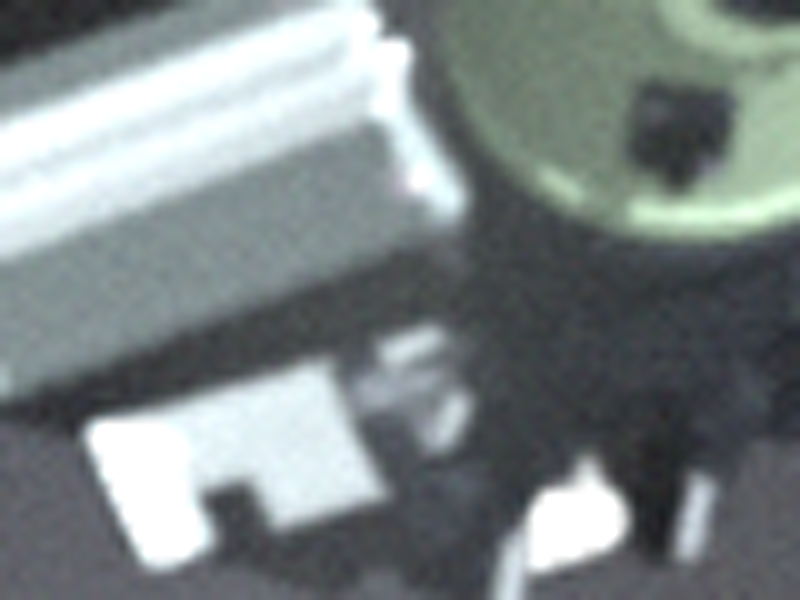

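carry_out(
  deltas=[-0.1,0,0,-0.1,0,-1,0,0,0,0,-1,0,0,0,0,-1,0,0,0,0,-1,0,0,0,0,-1,0,0,0,0,-1,0,0,-0.3,0,-1,0,0,0,-3.2,-1,0,0,0,-3.2,-1,0,0.8,0,0,-1,0,0.9,0,0,-1,0,0.8,0,0,-1,0,0.3,0,0,-1,0,0,0,0],
  newtons=20,
)

```text
clock: 24.65
position: [0.5014, 0.1269, -0.0176]
tool_rot: [-3.14, -0.001, -0.099]
force: [1.4, 2.9, -0.2]
grip_width: 0.023
```

```bash
python3 - <<'E'
from h import *
to(.504,.155,-.021,-5.6)
b=save('scene','s24')
cv2.imwrite('pics/s24z.png',crop(np.clip(b*1.5,0,255).astype(np.uint8),(235,170),100,75,8))
E
```

```text
clock 24.65 pos [ 0.5014  0.1269 -0.0176] rpy [-1.7993e+02 -5.0000e-02 -5.6800e+00] w 0.023 F [ 1.4  2.9 -0.2] M [ 0.89 -0.35  0.13]
delta cm [-0.023 -2.824  0.347] turn -0.08
```

View pics/s24z.png

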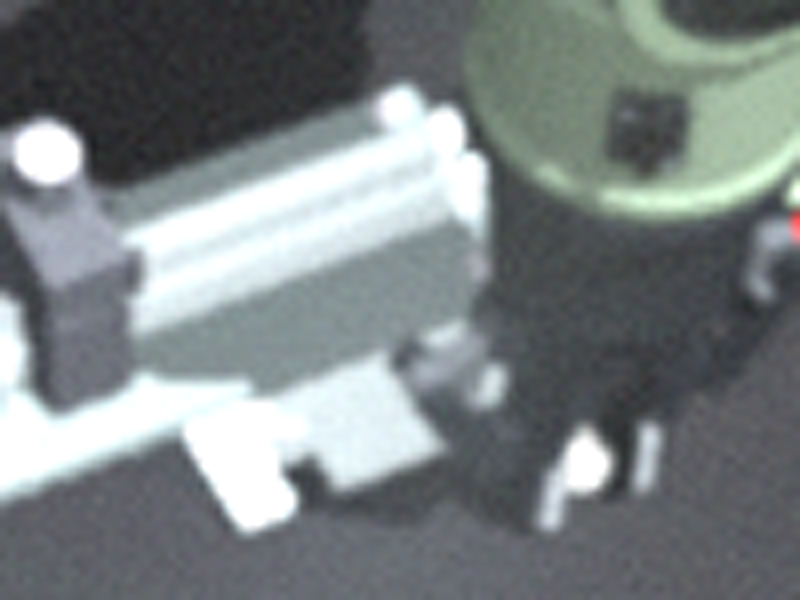

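carry_out(
  deltas=[-1,0,0.15,0,0,-1,0,0.1,-0.3,0,-1,0,0.05,-0.4,0,-1,0,0.08,-0.4,0,-1,0,0.1,-0.4,0,-1,0,0.12,-0.4,0,-1,0,0,0,0],
)

```text
clock: 25.28
position: [0.5005, 0.1205, 0.0017]
tool_rot: [-3.142, -0.0, -0.098]
force: [0.7, 1.6, -2.0]
grip_width: 0.0231
```

```bash
python3 - <<'E'
from h import *
to(.504,.155,-.021,-5.6)
b=save('scene','s25')
cv2.imwrite('pics/s25z.png',crop(np.clip(b*1.5,0,255).astype(np.uint8),(235,170),100,75,8))
E
```

```text
clock 25.2833 pos [0.5005 0.1205 0.0017] rpy [-1.80e+02 -2.00e-02 -5.64e+00] w 0.0231 F [ 0.7  1.6 -2. ] M [ 0.41 -0.02  0.02]
delta cm [ 0.011 -3.464  2.275] turn -0.04
```

View pics/s25z.png

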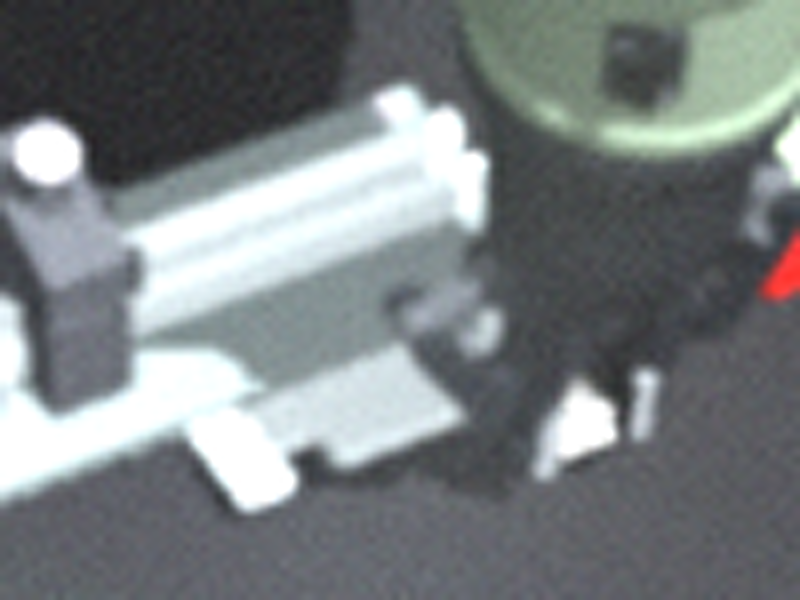

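carry_out(
  deltas=[-1,0,0.16,-0.4,0,-1,0,0.18,-0.4,0,-1,0,0.22,-0.4,0,-1,0,0.24,-0.4,0,-1,0,0.28,-0.4,0,-1,0,0.33,-0.4,0,-1,0,0,0,0],
)

```text
clock: 25.92
position: [0.4992, 0.1064, 0.0259]
tool_rot: [-3.141, -0.001, -0.098]
force: [0.4, 1.6, -0.8]
grip_width: 0.0233
```

```bash
python3 - <<'E'
from h import *
to(.504,.155,-.021,-5.6)
b=save('scene','s26')
cv2.imwrite('pics/s26z.png',crop(np.clip(b*1.5,0,255).astype(np.uint8),(235,170),100,75,8))
E
```

```text
clock 25.9167 pos [0.4992 0.1064 0.0259] rpy [-1.7999e+02 -4.0000e-02 -5.6200e+00] w 0.0233 F [ 0.4  1.6 -0.8] M [0.54 0.08 0.01]
delta cm [-0.    -4.882  4.695] turn -0.02
```

View pics/s26z.png

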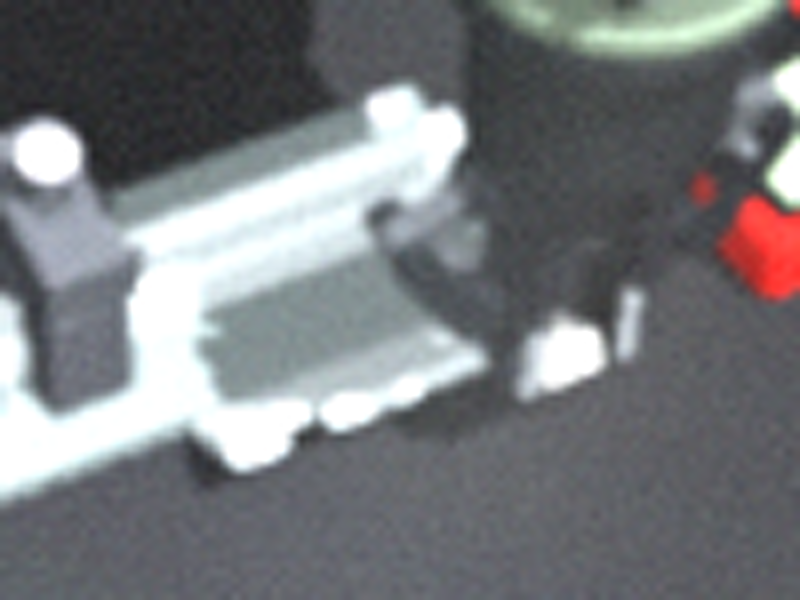

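carry_out(
  deltas=[-1,0,0.4,-0.45,0,-1,0,0.47,-0.4,0,-1,0,0.42,-0.35,0,-1,0,0.45,-0.25,0,-1,0,0.4,-0.2,0,-1,0,0,0,0],
)

```text
clock: 26.47
position: [0.497, 0.0848, 0.0421]
tool_rot: [3.142, -0.001, -0.098]
force: [-0.1, 2.6, -0.4]
grip_width: 0.0233
```

```bash
python3 - <<'E'
from h import *
to(.504,.155,-.021,-5.6)
b=save('scene','s27')
cv2.imwrite('pics/s27z.png',crop(np.clip(b*1.5,0,255).astype(np.uint8),(235,160),100,75,8))
E
```

```text
clock 26.4667 pos [0.497  0.0848 0.0421] rpy [ 1.80e+02 -3.00e-02 -5.64e+00] w 0.0233 F [-0.1  2.6 -0.4] M [ 0.49 -0.08  0.03]
delta cm [-1.000e-03 -7.055e+00  6.311e+00] turn -0.04
```

View pics/s27z.png

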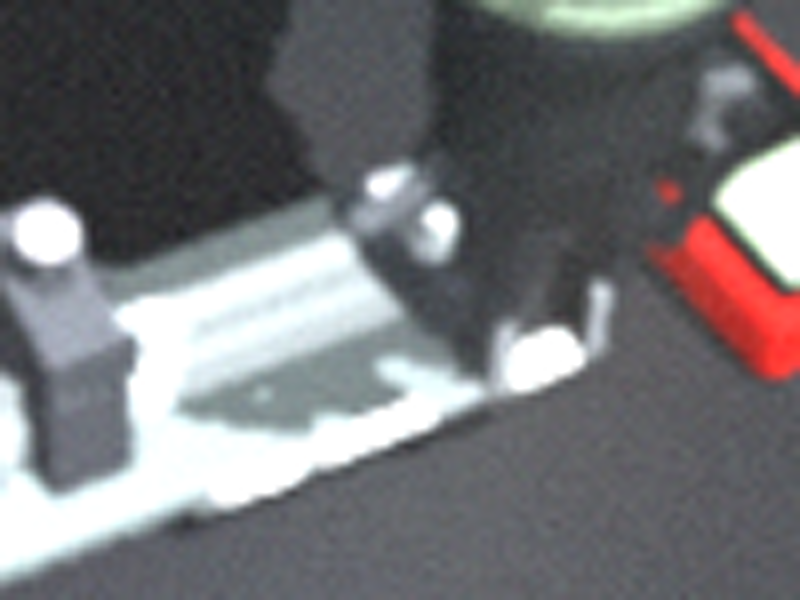

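carry_out(
  deltas=[-1,0,0.46,-0.22,0,-1,0,0.46,-0.2,0,-1,0,0.46,-0.15,0,-1,0,0.46,-0.1,0,-1,0,0.46,-0.05,0,-1,0,0,0,0],
)

```text
clock: 27.02
position: [0.4946, 0.0617, 0.0489]
tool_rot: [3.141, -0.0, -0.098]
force: [0.5, 0.9, 0.2]
grip_width: 0.0225
```

```bash
python3 - <<'E'
from h import *
to(.504,.155,-.021,-5.6)
b=save('scene','s28')
cv2.imwrite('pics/s28z.png',crop(np.clip(b*1.5,0,255).astype(np.uint8),(235,150),100,75,8))
E
```

```text
clock 27.0167 pos [0.4946 0.0617 0.0489] rpy [179.98  -0.    -5.64] w 0.0225 F [0.5 0.9 0.2] M [ 0.38 -0.07  0.02]
delta cm [ 0.023 -9.379  6.992] turn -0.04
```

View pics/s28z.png

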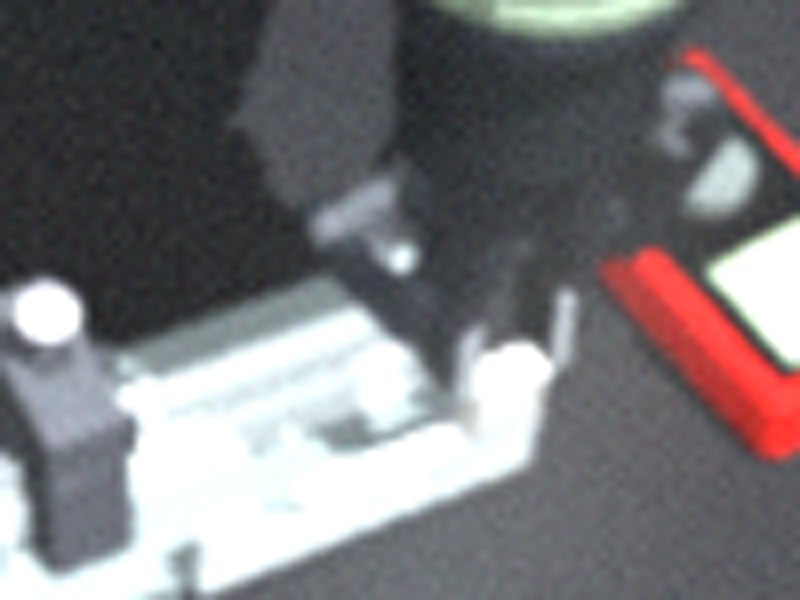

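carry_out(
  deltas=[-1,0,0,0,0,-1,0,0,0,0,-1,0,-0.05,-0.2,0,-1,0,0,-0.4,0,-1,0,0,-0.6,0,-1,0,0,-0.8,0,-1,0,0,-0.8,0,-1,0,0,-0.8,0,-1,0,0,-0.8,0,-1,0,0,-0.4,0,-1,0,0,0,0],
  newtons=80,
)

```text
clock: 27.98
position: [0.4952, 0.0636, 0.0979]
tool_rot: [-3.141, -0.001, -0.097]
force: [0.8, 0.1, -1.8]
grip_width: 0.0198
```

```bash
python3 - <<'E'
from h import *
to(.4871,.0104,.1,-5.6)
b=save('scene','s29');a=save('top','t29')
cv2.imwrite('pics/s29z.png',crop(np.clip(b*1.3,0,255).astype(np.uint8),(215,130),110,85,7))
cv2.imwrite('pics/t29z.png',crop(np.clip(a*1.3,0,255).astype(np.uint8),(200,140),80,100,5))
E
```

```text
clock 27.9833 pos [0.4952 0.0636 0.0979] rpy [-1.7996e+02 -8.0000e-02 -5.5700e+00] w 0.0198 F [ 0.8  0.1 -1.8] M [-0.02  0.03  0.01]
delta cm [-0.291  5.371 -0.214] turn 0.03
```

View pics/s29z.png

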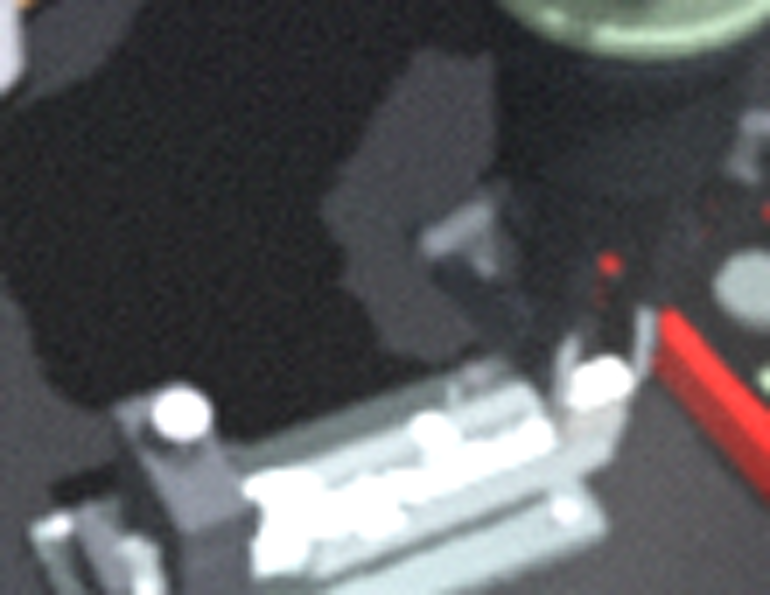

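View pics/t29z.png

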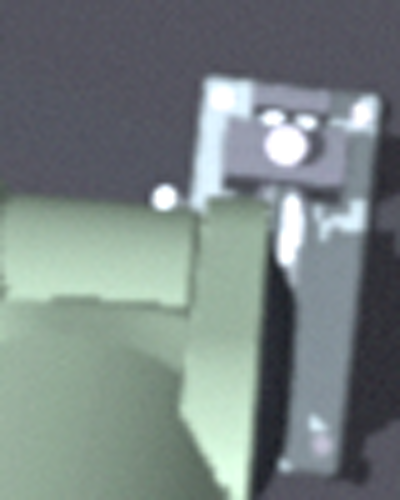

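```bash
python3 - <<'E'
from h import *
for z in(.125,.13,.135):
    print(z,onz('scene',(215+600/7-.5,130+380/7-.5),z))
for z in (.10,.11,.115): print('front top (top cam)',z,onz('top',(200+163/5-.5,140+197/5-.5),z))
b=cv2.cvtColor(cv2.imread('pics/s29.png'),cv2.COLOR_BGR2RGB)
cv2.imwrite('pics/s29p.png',crop(b,(245,170),65,50,12))
E
```

```text
0.125 [0.4919916  0.06581857 0.125     ]
0.13 [0.49451958 0.06891352 0.13      ]
0.135 [0.49704756 0.07200847 0.135     ]
front top (top cam) 0.1 [0.59041714 0.05452916 0.1       ]
front top (top cam) 0.11 [0.58922154 0.05416282 0.11      ]
front top (top cam) 0.115 [0.58862374 0.05397965 0.115     ]
```

View pics/s29p.png

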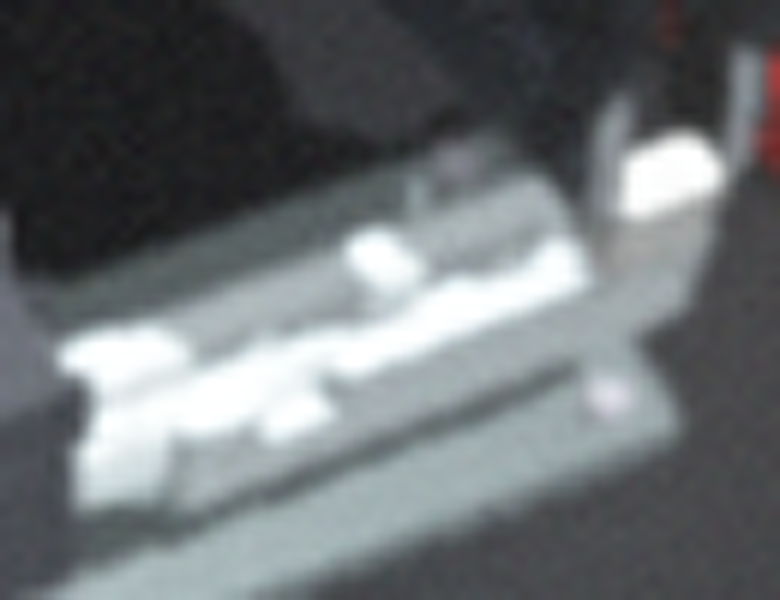

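```bash
python3 - <<'E'
from h import *
from scipy.optimize import least_squares
from scipy.spatial.transform import Rotation as Ro
L=np.array([(0,0,.016),(.012,.006,.016),(-.012,.006,.016),(-.015,.003,-.056),(.1,.003,-.056),(-.015,.003,-.016)])
U=np.array([(670,178),(625,218),(722,190),(690,310),(172,515),(716,238)])/12-.5+[245,170]
def pr(q):
    R=Ro.from_euler('xyz',[q[3],q[4],q[5]]).as_matrix()
    return np.array([proj('scene',R@l+q[:3]) for l in L])
def res(q,x=.495): return np.r_[(pr(q)-U).ravel(),(q[5]-np.radians(-5.6))*60,(q[0]-x)/.001,q[4]*30]
for x in(.492,.495,.498):
    r=least_squares(lambda q:res(q,x),[x,.06,.115,0,0,-.1]);print(x,r.x[:3].round(4),np.degrees(r.x[3:]).round(1),(r.fun[:12].reshape(-1,2)).round(1).tolist())
E
```

```text
0.492 [0.492  0.0626 0.1081] [-12.9   1.   -5.8] [[-0.3, -0.0], [0.0, 0.5], [1.0, -0.6], [-0.9, 0.6], [0.5, -0.2], [-0.3, -0.3]]
0.495 [0.495  0.0663 0.1143] [-13.1   1.1  -5.8] [[-0.3, -0.0], [0.0, 0.5], [1.1, -0.6], [-0.8, 0.6], [0.3, -0.1], [-0.2, -0.3]]
0.498 [0.498  0.07   0.1204] [-13.2   1.2  -5.8] [[-0.3, -0.1], [-0.0, 0.6], [1.1, -0.7], [-0.8, 0.5], [0.0, 0.0], [-0.2, -0.4]]
```

carry_out(
  deltas=[-1,-0.15,0.7,0,0,-1,-0.15,0.9,0,0,-1,-0.15,0.9,0,0,-1,-0.15,0.9,0,0,-1,-0.14,0.9,0,0,-1,0,0.07,0.5,0,-1,0,0,0.6,0,-1,0,0,0.4,0,-1,0,0,0,0],
  newtons=50,
)

```text
clock: 28.83
position: [0.4826, 0.021, 0.0807]
tool_rot: [3.141, 0.001, -0.097]
force: [-0.2, -0.5, -1.5]
grip_width: 0.0204
```

```bash
python3 - <<'E'
from h import *
to(.4836,.0208,.08,-5.6)
b=save('scene','s30')
cv2.imwrite('pics/s30p.png',crop(np.clip(b*1.2,0,255).astype(np.uint8),(230,150),80,60,10))
E
```

```text
clock 28.8333 pos [0.4826 0.021  0.0807] rpy [ 1.7998e+02  8.0000e-02 -5.5500e+00] w 0.0204 F [-0.2 -0.5 -1.5] M [0.01 0.06 0.01]
delta cm [0.097 0.006 0.07 ] turn 0.05
```

View pics/s30p.png

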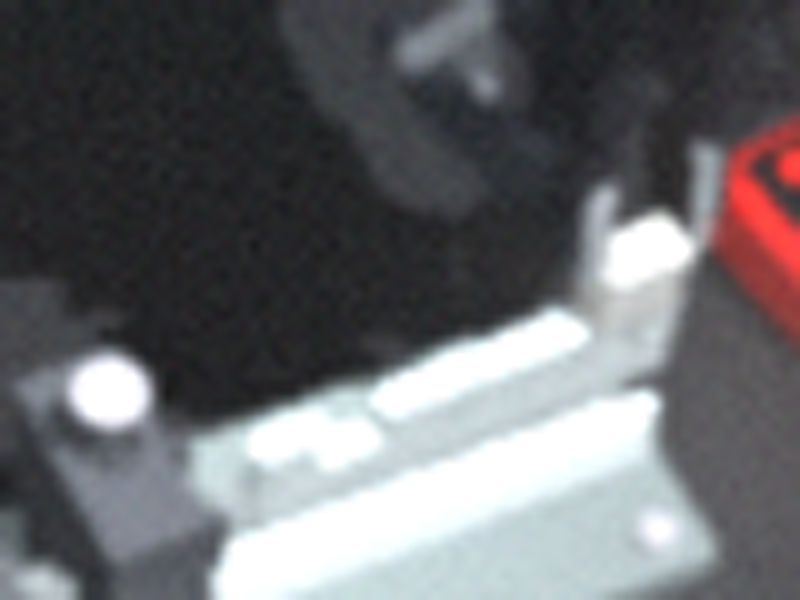

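```bash
cat > pf.py <<'E'
from h import *
from scipy.optimize import least_squares
from scipy.spatial.transform import Rotation as Ro
def platefit(n,L,U,x0,xs,yaw=-5.6):
    L=np.array(L);U=np.array(U)
    def pr(q):
        R=Ro.from_euler('xyz',[q[3],q[4],q[5]]).as_matrix(); return np.array([proj(n,R@l+q[:3]) for l in L])
    for x in xs:
        r=least_squares(lambda q:np.r_[(pr(q)-U).ravel(),(q[5]-np.radians(yaw))*60,(q[0]-x)/.001,q[4]*30],[x,*x0,0,0,-.1])
        q=r.x;b=q[:3]+Ro.from_euler('xyz',q[3:]).as_matrix()@[0,0,-.056]
        cl=np.array([.5846,.0008]);Rm=R2(np.radians(-5.6))[:2,:2]
        print(x,q[:3].round(4),np.degrees(q[3:]).round(1),'bottom clamp xy',(Rm.T@(b[:2]-cl)).round(4),'bz',b[2].round(4),'maxres',np.abs(r.fun[:len(U)*2]).max().round(2))
E
python3 - <<'E'
from pf import *
L=[(0,0,.016),(.012,.006,.016),(-.012,.006,.016),(-.015,.003,-.056),(.1,.003,-.056),(.1,.003,-.016),(.012,.003,-.016)]
U=np.array([(648,252),(606,290),(692,252),(660,377),(250,512),(250,465),(592,345)])/10-.5+[230,150]
platefit('scene',L,U,(.02,.1),(.4796,.4826,.4856))
E
```

```text
0.4796 [0.4797 0.0189 0.0897] [-12.6   0.3  -6.1] bottom clamp xy [-0.1066 -0.0044] bz 0.0351 maxres 1.28
0.4826 [0.4826 0.023  0.096 ] [-12.7   0.4  -6.1] bottom clamp xy [-0.1041 -0.0002] bz 0.0414 maxres 1.29
0.4856 [0.4856 0.027  0.1023] [-12.9   0.5  -6.1] bottom clamp xy [-0.1017  0.004 ] bz 0.0477 maxres 1.39
```

carry_out(
  deltas=[-1,0.05,0,0.3,0,-1,0,0,0.3,0,-1,0,0.2,0.1,0,-1,0,0.2,0,0,-1,0,0.2,0,0,-1,0,0.2,0,0,-1,0,0,0,0],
)

```text
clock: 29.47
position: [0.4828, 0.0122, 0.0749]
tool_rot: [-3.142, -0.0, -0.098]
force: [-0.2, 0.9, 0.2]
grip_width: 0.0204
```

```bash
python3 - <<'E'
from h import *
to(.4836,.0208,.08,-5.6)
b=save('scene','s31')
cv2.imwrite('pics/s31p.png',crop(np.clip(b*1.2,0,255).astype(np.uint8),(230,150),80,60,10))
E
```

```text
clock 29.4667 pos [0.4828 0.0122 0.0749] rpy [-1.8e+02 -1.0e-02 -5.6e+00] w 0.0204 F [-0.2  0.9  0.2] M [0.25 0.13 0.06]
delta cm [-0.003 -0.867 -0.505] turn 0.0
```

View pics/s31p.png

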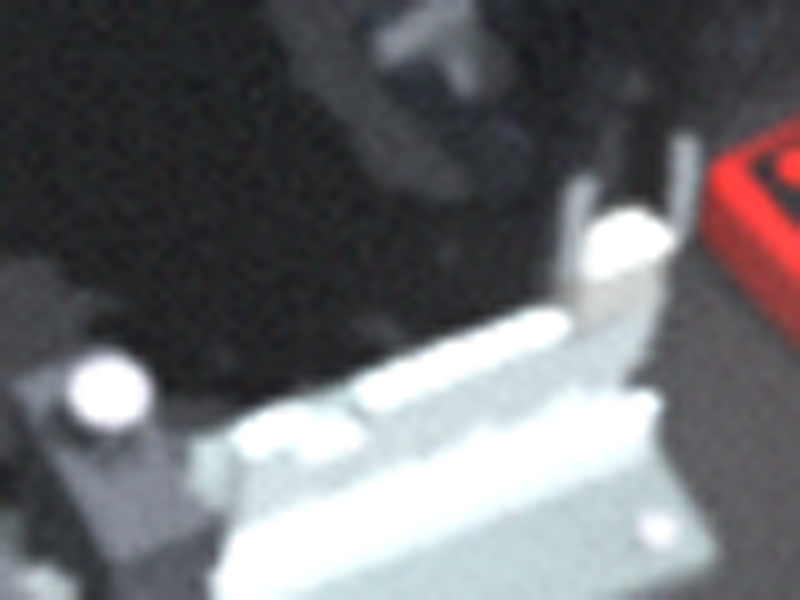

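carry_out(
  deltas=[-1,0,0.1,0.2,0,-1,0,0.1,0.2,0,-1,0,0.1,0.2,0,-1,0,0,0,0],
)

```text
clock: 29.85
position: [0.4826, 0.0097, 0.0685]
tool_rot: [-3.141, -0.0, -0.097]
force: [1.8, 2.0, -2.2]
grip_width: 0.0202
```

carry_out(
  deltas=[-1,0,0.05,0.25,0,-1,0,0,0.25,0,-1,0,0,0.25,0,-1,0,0,0,0],
)

```text
clock: 30.18
position: [0.4822, 0.0092, 0.0608]
tool_rot: [3.141, 0.001, -0.097]
force: [-0.6, 3.5, -2.7]
grip_width: 0.0199
```

```bash
python3 - <<'E'
from h import *
to(.4836,.0208,.08,-5.6)
b=save('scene','s32')
cv2.imwrite('pics/s32p.png',crop(np.clip(b*1.2,0,255).astype(np.uint8),(230,150),80,60,10))
E
```

```text
clock 30.1833 pos [0.4822 0.0092 0.0608] rpy [ 1.7999e+02  4.0000e-02 -5.5700e+00] w 0.0199 F [-0.6  3.5 -2.7] M [ 0.62 -0.12  0.05]
delta cm [ 0.025 -1.17  -1.924] turn 0.03
```

View pics/s32p.png

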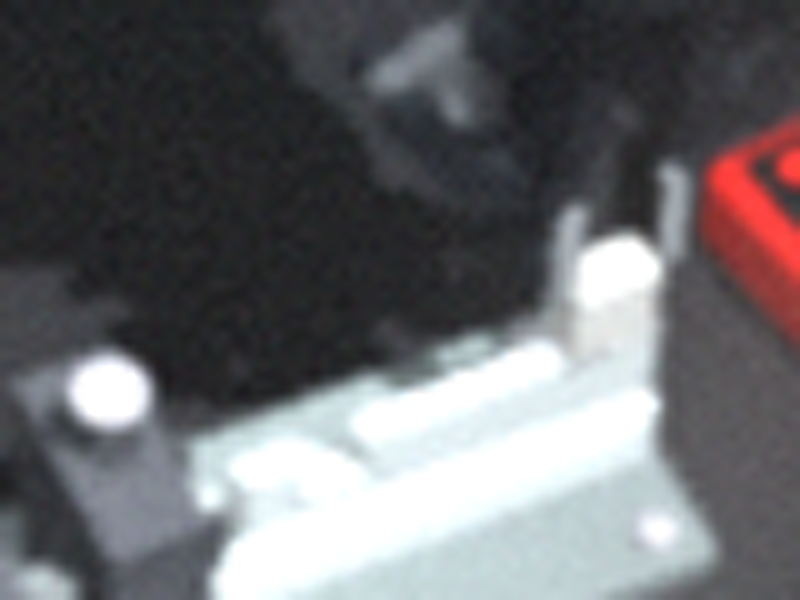

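carry_out(
  deltas=[-1,0,-0.05,0.2,0,-1,0,0,0.2,0,-1,0,0,0.2,0,-1,0,0,0,0],
)

```text
clock: 30.57
position: [0.4823, 0.0097, 0.055]
tool_rot: [3.142, 0.001, -0.097]
force: [0.0, 1.6, -0.5]
grip_width: 0.0202
```

carry_out(
  deltas=[-1,0,0,0.2,0,-1,0,0,0.15,0,-1,0,0,0,0],
)

```text
clock: 30.82
position: [0.4823, 0.0102, 0.0531]
tool_rot: [-3.14, 0.0, -0.097]
force: [-16.4, 6.8, 50.6]
grip_width: 0.0199
```

```bash
python3 - <<'E'
from h import *
to(.4836,.0208,.08,-5.6)
b=save('scene','s33')
cv2.imwrite('pics/s33p.png',crop(np.clip(b*1.2,0,255).astype(np.uint8),(230,150),80,60,10))
E
```

```text
clock 30.8167 pos [0.4823 0.0102 0.0531] rpy [-1.799e+02  2.000e-02 -5.570e+00] w 0.0199 F [-16.4   6.8  50.6] M [1.87 3.12 0.08]
delta cm [ 0.03  -1.069 -2.684] turn 0.03
```

View pics/s33p.png

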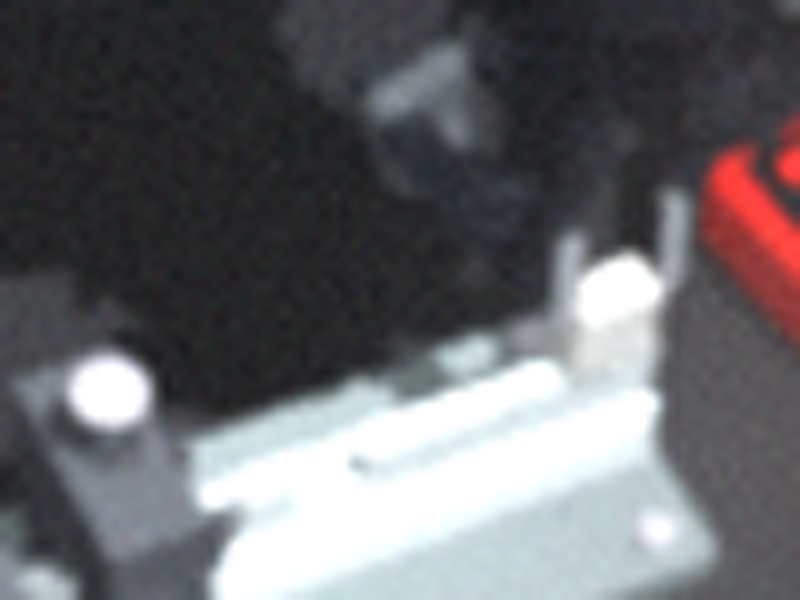

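carry_out(
  deltas=[-1,0,0,-0.3,0,-0.1,0,0,0,0,-0.1,0,0,0,0,-0.1,0,0,0,0,-0.1,0,0,0.5,0,-0.1,0,0,0.6,0,-0.1,0,0,0.5,0,-0.1,0,0,0.15,0,-0.1,0,0,0,0],
)

```text
clock: 31.62
position: [0.4821, 0.0095, 0.0365]
tool_rot: [3.141, 0.001, -0.097]
force: [-0.4, -0.1, -0.7]
grip_width: 0.0385
```

```bash
python3 - <<'E'
from h import *
to(.4836,.0208,.036,-5.6)
b=save('scene','s34')
cv2.imwrite('pics/s34p.png',crop(np.clip(b*1.2,0,255).astype(np.uint8),(230,150),80,60,10))
E
```

```text
clock 31.6167 pos [0.4821 0.0095 0.0365] rpy [ 1.7998e+02  7.0000e-02 -5.5800e+00] w 0.0385 F [-0.4 -0.1 -0.7] M [-0.02  0.04  0.07]
delta cm [ 0.041 -1.139  0.054] turn 0.02
```

View pics/s34p.png

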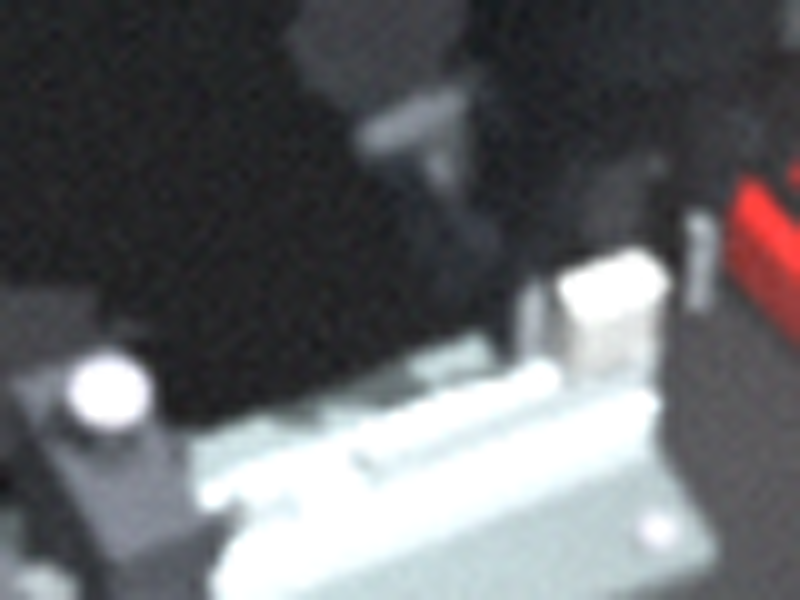

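carry_out(
  deltas=[-1,0,0,0,0,-1,0,0,0,0,-1,0,0,0,0,-1,0,0,0,0,-1,0,0,0,0,-1,0.3,0,0,0,-1,0.5,0,0,0,-1,0.6,0,0,0,-1,0.6,0,0,0,-1,0,0,0,0],
  newtons=60,
)

```text
clock: 32.5
position: [0.503, 0.0077, 0.0375]
tool_rot: [-3.141, -0.0, -0.097]
force: [-0.8, -0.2, 6.4]
grip_width: 0.023
```

carry_out(
  deltas=[-1,0.6,0,0,0,-1,0.6,0,0,0,-1,0.6,0,0,0,-1,0.5,0,0,0,-1,0.4,0,0,0,-1,0,0,0,0],
)

```text
clock: 33.0
position: [0.5294, 0.0051, 0.0375]
tool_rot: [-3.141, 0.001, -0.097]
force: [-3.1, -0.5, 7.7]
grip_width: 0.0226
```

```bash
python3 - <<'E'
from h import *
to(.4836,.0208,.036,-5.6)
b=save('scene','s35');a=save('top','t35')
cv2.imwrite('pics/s35p.png',crop(np.clip(b*1.2,0,255).astype(np.uint8),(220,150),80,60,10))
E
```

```text
clock 33.0 pos [0.5294 0.0051 0.0375] rpy [-1.7999e+02  3.0000e-02 -5.5700e+00] w 0.0226 F [-3.1 -0.5  7.7] M [ 0.03  0.44 -0.04]
delta cm [-4.711 -1.119  0.149] turn 0.03
```

View pics/s35p.png

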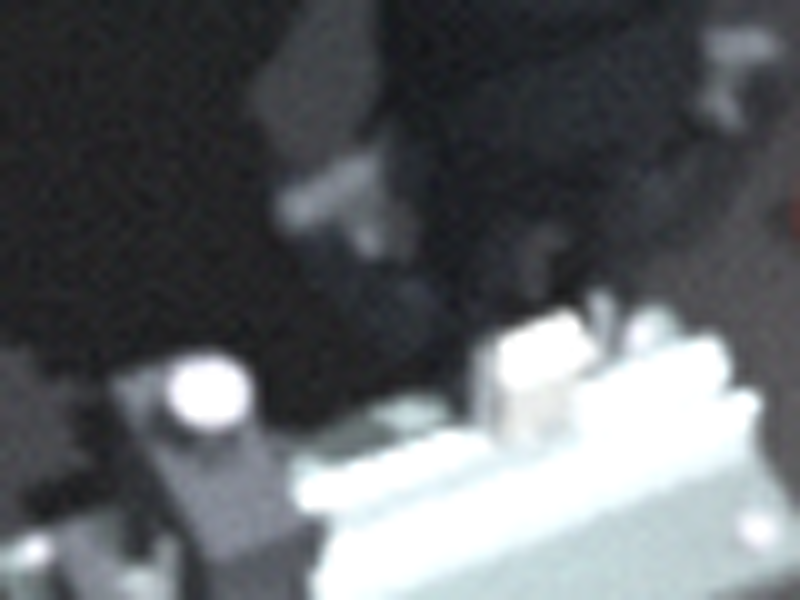

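carry_out(
  deltas=[-1,0.3,0,0,0,-1,0.3,0,0,0,-1,0.15,0,0,0,-1,0,0,0,0],
)

```text
clock: 33.43
position: [0.5363, 0.0044, 0.0375]
tool_rot: [-3.141, 0.001, -0.097]
force: [-5.1, 0.5, 10.6]
grip_width: 0.0224
```

carry_out(
  deltas=[-1,0.15,0,0,0,-1,0.15,0,0,0,-1,0.1,0,0,0,-1,0,0,0,0],
)

```text
clock: 33.77
position: [0.5401, 0.004, 0.0375]
tool_rot: [-3.141, 0.001, -0.097]
force: [-5.6, 1.2, 12.3]
grip_width: 0.0227
```

carry_out(
  deltas=[-1,0.12,0,0,0,-1,0.1,0,0,0,-1,0,0,0,0],
)

```text
clock: 34.02
position: [0.5406, 0.004, 0.0374]
tool_rot: [-3.141, 0.005, -0.097]
force: [-17.9, 1.7, 23.0]
grip_width: 0.0228
```

carry_out(
  deltas=[-1,0.1,0,0,0,-1,0,0,0,0],
)

```text
clock: 34.18
position: [0.5406, 0.004, 0.0374]
tool_rot: [-3.141, 0.007, -0.097]
force: [-24.0, 2.8, 28.4]
grip_width: 0.0223
```

```bash
python3 - <<'E'
from h import *
to(.4836,.0208,.036,-5.6)
b=save('scene','s36');a=save('top','t36')
cv2.imwrite('pics/s36p.png',crop(np.clip(b*1.2,0,255).astype(np.uint8),(210,150),80,60,10))
E
```

```text
clock 34.1833 pos [0.5406 0.004  0.0374] rpy [-179.97    0.37   -5.56] w 0.0223 F [-24.    2.8  28.4] M [0.61 4.83 0.08]
delta cm [-5.832 -1.12   0.175] turn 0.04
```

View pics/s36p.png

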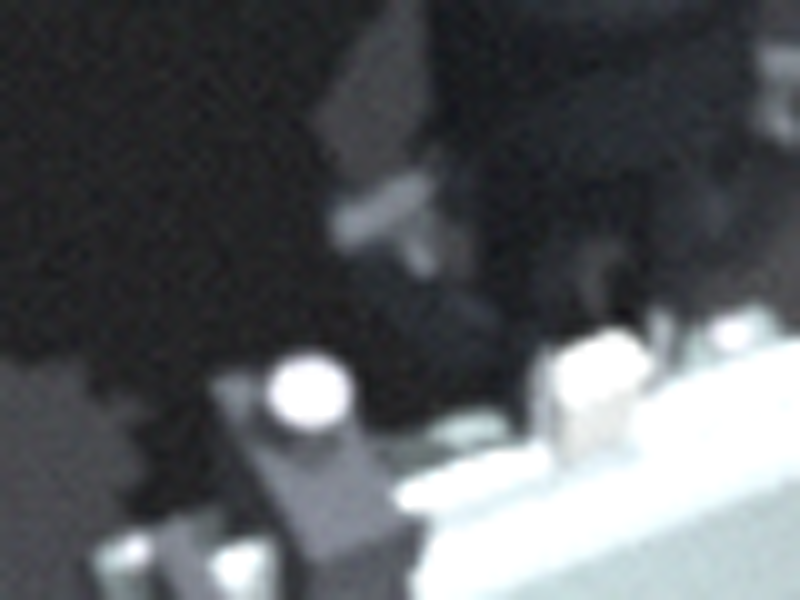

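carry_out(
  deltas=[0.1,0,0,0,0,0.1,0,0,0,0,0.1,0,0,0,0,0.1,0,0,-0.8,0,0.1,0,0,-1.5,0,0.1,0,0,-2.2,0,0.1,0,0,-2.2,0,0.1,0,0,-1.8,0],
)

```text
clock: 34.95
position: [0.5442, 0.0035, 0.1242]
tool_rot: [-3.142, -0.001, -0.098]
force: [-0.0, 0.7, -0.1]
grip_width: 0.0471
```

carry_out(
  deltas=[0.2,-0.03,1.2,0,0,0.2,-0.03,2,0,0,0.2,-0.03,2.4,0,0,0.2,-0.03,2.4,0,0,0.2,-0.03,2.4,0,0,0.2,-0.03,2.4,0,0,0.2,-0.03,2.4,0,0,0.2,-0.03,2.4,0,0,0.2,-0.03,2.4,0,0,0.2,-0.03,2.4,0,0,0.2,-0.03,2.4,0,0,0.2,-0.03,2.4,0,0,0.2,-0.03,2.0,0,0,0.2,0,0.9,0,0],
)

```text
clock: 36.12
position: [0.5097, -0.2988, 0.1225]
tool_rot: [3.14, -0.0, -0.1]
force: [-0.6, -0.9, 0.8]
grip_width: 0.0511
```

carry_out(
  deltas=[0.2,0,0,0,6.7,0.2,0,0,0,6.7,0.2,0,0,0,6.7,0.2,0,0,0,6.7,0.2,0,0,0,6.7,0.2,0,0,0,6.7,0.2,0,0,0,6.7,0.2,0,0,0,6.7,0.2,0,0,0,6.7,0.2,0,0,0,6.8,0.2,0,0,0,0],
)

```text
clock: 37.03
position: [0.5109, -0.295, 0.1221]
tool_rot: [3.141, 0.0, -1.274]
force: [0.9, 0.5, -0.8]
grip_width: 0.0514
```

```bash
python3 - <<'E'
from h import *
to(.5071,-.2916,.005,-72.7)
b=save('scene','s37');a=save('top','t37')
cv2.imwrite('pics/s37p.png',crop(np.clip(b*1.2,0,255).astype(np.uint8),(205,150),100,75,8))
E
```

```text
clock 37.0333 pos [ 0.5109 -0.295   0.1221] rpy [ 1.7997e+02  1.0000e-02 -7.2980e+01] w 0.0514 F [ 0.9  0.5 -0.8] M [0.02 0.01 0.03]
delta cm [-0.433  0.262 11.712] turn -0.28
```

View pics/s37p.png

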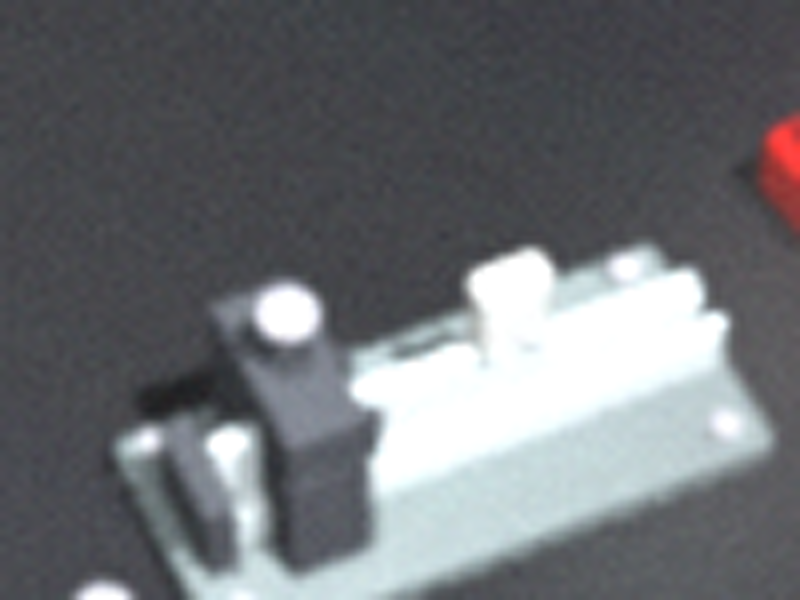

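View pics/s37.png

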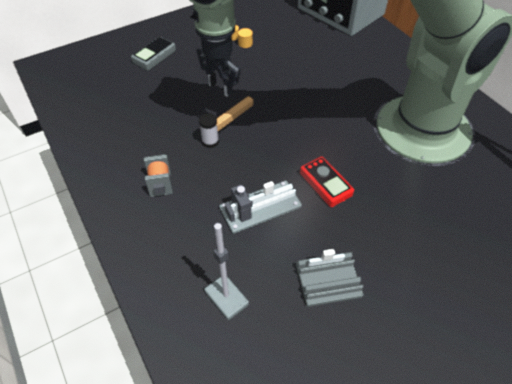

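View pics/t37.png

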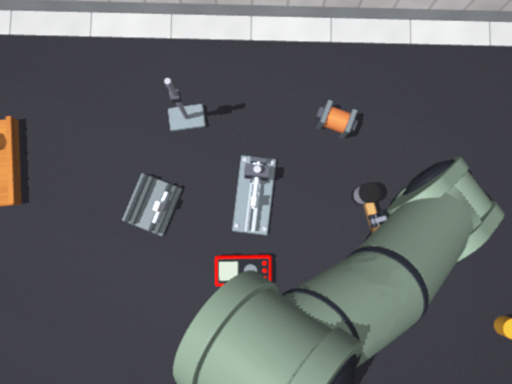

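carry_out(
  deltas=[0.2,-0.43,0.26,0,-0.3,0.2,0,0,1.5,0,0.2,0,0,2,0,0.2,0,0,2,0,0.2,0,0,2,0,0.2,0,0,1.8,0,0.2,0,0,1.4,0,0.2,0,0,1,0,0.2,0,0,0.4,0,0.2,0,0,0,0],
)

```text
clock: 37.97
position: [0.5068, -0.2922, 0.0009]
tool_rot: [3.141, 0.0, -1.263]
force: [0.2, -0.9, 0.1]
grip_width: 0.0515
```

```bash
python3 - <<'E'
from h import *
to(.5071,-.2916,.0,-72.7)
b=save('scene','s38')
cv2.imwrite('pics/s38p.png',crop(np.clip(b*1.4,0,255).astype(np.uint8),(185,70),80,80,7))
E
```

```text
clock 37.9667 pos [ 0.5068 -0.2922  0.0009] rpy [ 1.7997e+02  3.0000e-02 -7.2340e+01] w 0.0515 F [ 0.2 -0.9  0.1] M [0.01 0.03 0.01]
delta cm [-0.043 -0.048  0.091] turn 0.36
```

View pics/s38p.png

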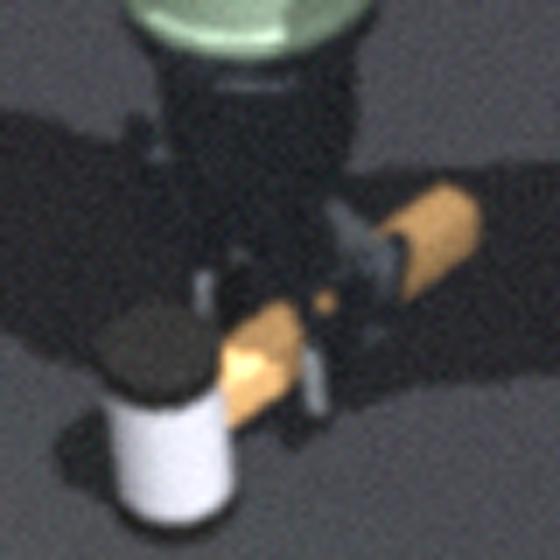

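carry_out(
  deltas=[-1,0,0,0.1,0.3,-1,0,0,0,0,-1,0,0,0,0,-1,0,0,0,0,-1,0,0,0,0,-1,0,0,0,0,-1,0,0,0,0,-1,0,0,-0.3,0,-1,0,0,-0.6,0,-1,0,0,-0.8,0,-1,0,0,-0.8,0,-1,0,0,0,0],
  newtons=120,
)

```text
clock: 39.02
position: [0.5077, -0.2927, 0.0272]
tool_rot: [-3.14, -0.002, -1.268]
force: [1.8, -0.2, -5.5]
grip_width: 0.0209
```

```bash
python3 - <<'E'
from h import *
to(.5071,-.2916,.0,-72.7)
b=save('scene','s39')
cv2.imwrite('pics/s39p.png',crop(np.clip(b*1.4,0,255).astype(np.uint8),(185,60),80,80,7))
E
```

```text
clock 39.0167 pos [ 0.5077 -0.2927  0.0272] rpy [-1.7992e+02 -9.0000e-02 -7.2670e+01] w 0.0209 F [ 1.8 -0.2 -5.5] M [-0.15  0.2  -0.06]
delta cm [-0.132  0.03   2.715] turn 0.03
```

View pics/s39p.png

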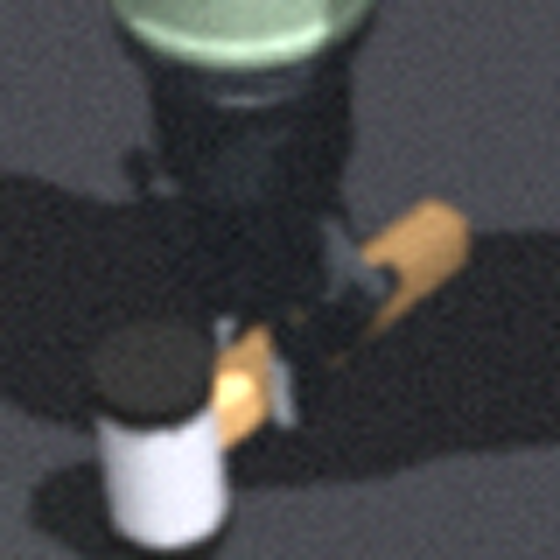

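carry_out(
  deltas=[-1,0,0,-1,0,-1,0,0,-1.8,0,-1,0,0,-2,0,-1,0,0,-2,0,-1,0,0,-2,0,-1,0,0,-1.6,0,-1,0,0,-0.9,0,-1,0,0,0,0],
)

```text
clock: 39.73
position: [0.5077, -0.2926, 0.1401]
tool_rot: [-3.14, -0.001, -1.268]
force: [-0.2, -0.4, -4.5]
grip_width: 0.0205
```

carry_out(
  deltas=[-1,-0.8,-0.41,0,0,-1,-1.3,-0.67,0,0,-1,-1.65,-0.85,0,0,-1,-1.65,-0.85,0,0,-1,-1.65,-0.85,0,0,-1,-1.65,-0.85,0,0,-1,-1.65,-0.85,0,0,-1,-1.65,-0.85,0,0,-1,-1.65,-0.85,0,0,-1,-1.65,-0.85,0,0,-1,-1.65,-0.85,0,0,-1,-1.65,-0.85,0,0,-1,-1.65,-0.85,0,0,-1,-1.65,-0.85,0,0,-1,-1.6,-0.82,0,0,-1,-0.85,-0.4,0,0,-1,0,0,0,0],
)

```text
clock: 41.15
position: [0.5535, -0.0198, 0.1371]
tool_rot: [3.14, 0.001, -1.265]
force: [-0.0, -1.4, -2.4]
grip_width: 0.0205
```

```bash
python3 - <<'E'
from h import *
to(.5545,-.0228,.115,-72.7)
b=save('scene','s40');a=save('top','t40')
cv2.imwrite('pics/s40p.png',crop(np.clip(b*1.4,0,255).astype(np.uint8),(195,120),100,90,6))
cv2.imwrite('pics/t40p.png',crop(np.clip(a*1.4,0,255).astype(np.uint8),(210,130),100,90,6))
E
```

```text
clock 41.15 pos [ 0.5535 -0.0198  0.1371] rpy [ 1.7991e+02  6.0000e-02 -7.2490e+01] w 0.0205 F [-0.  -1.4 -2.4] M [-0.    0.27 -0.03]
delta cm [ 0.323 -0.008  2.215] turn 0.21
```

View pics/s40p.png

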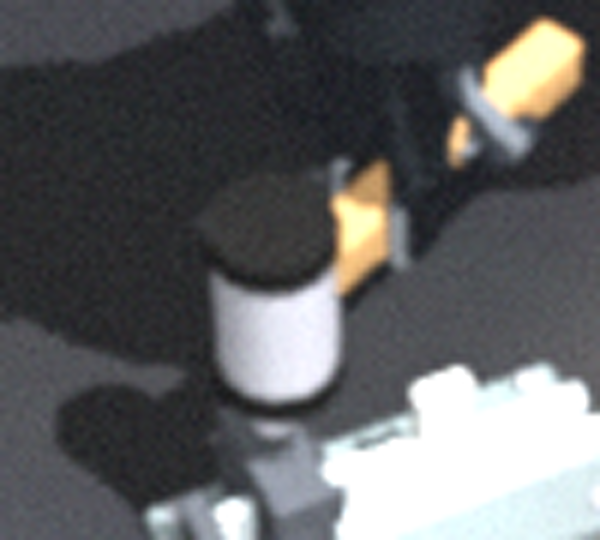

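View pics/t40p.png

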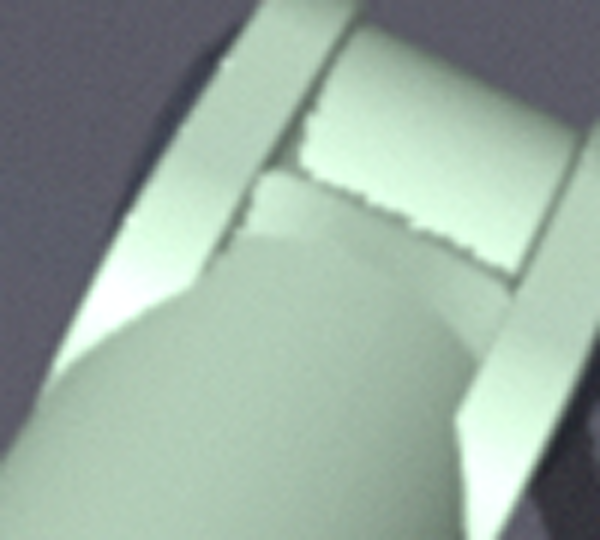

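```bash
python3 - <<'E'
from h import *
# bottom rim: lateral centre (280) and lowest point row ~410 -> face centre ~ row 385
for r in (383,390): print(onz('scene',(195+278/6-.5,120+r/6-.5),.137))
print('pin',onz('scene',(240.5,188.73),.109), 'pred head',np.array([.5535,-.0198])+.062*np.array([np.cos(np.radians(17.5)),np.sin(np.radians(17.5))]))
E
```

```text
[0.61587269 0.00220755 0.137     ]
[0.61756374 0.00520898 0.137     ]
pin [ 0.61432596 -0.00363484  0.109     ] pred head [ 0.61263045 -0.00115624]
```

carry_out(
  deltas=[-1,0.45,0,0.3,0.2,-1,0,0,0.8,0,-1,0,0,0.8,0,-1,0,0,0.1,0,-1,0,0,0.5,0,-1,0,0,0.6,0,-1,0,0,0.6,0,-1,0,0,0,0],
)

```text
clock: 41.92
position: [0.5552, -0.0271, 0.1005]
tool_rot: [3.141, -0.0, -1.272]
force: [1.1, -0.6, -3.8]
grip_width: 0.0201
```

```bash
python3 - <<'E'
from h import *
to(.5545,-.0228,.094,-72.7)
b=save('scene','s41')
cv2.imwrite('pics/s41p.png',crop(np.clip(b*1.4,0,255).astype(np.uint8),(195,120),100,90,6))
E
```

```text
clock 41.9167 pos [ 0.5552 -0.0271  0.1005] rpy [ 1.7999e+02 -2.0000e-02 -7.2890e+01] w 0.0201 F [ 1.1 -0.6 -3.8] M [-0.07  0.04 -0.05]
delta cm [-0.432 -0.057  0.648] turn -0.19
```

View pics/s41p.png

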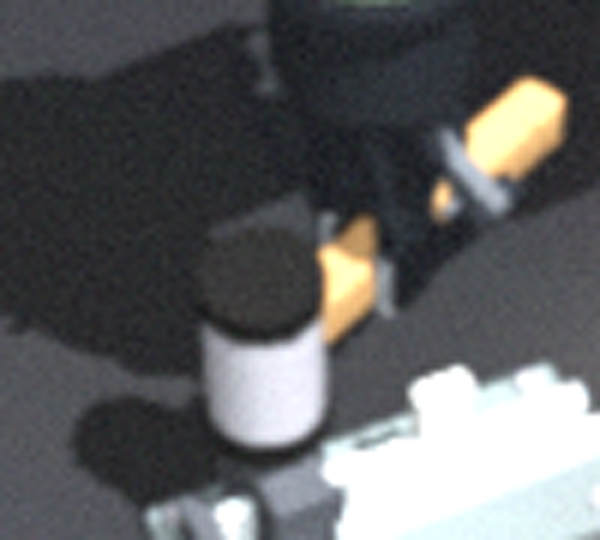

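carry_out(
  deltas=[-1,-0.2,0,0.3,0,-1,0,0,0.3,0,-1,0,0,0,0],
)

```text
clock: 42.22
position: [0.5551, -0.0251, 0.0952]
tool_rot: [-3.141, -0.001, -1.272]
force: [2.0, -1.7, 1.3]
grip_width: 0.0205
```

carry_out(
  deltas=[-1,0,0,0.4,0,-1,0,0,0.5,0,-1,0,0,0.4,0,-1,0,0,0,0],
)

```text
clock: 42.55
position: [0.5545, -0.0254, 0.0827]
tool_rot: [-3.141, 0.0, -1.273]
force: [-7.5, -2.6, 17.9]
grip_width: 0.0203
```

```bash
python3 - <<'E'
from h import *
to(.5545,-.0228,.094,-72.7)
b=save('scene','s42')
cv2.imwrite('pics/s42p.png',crop(np.clip(b*1.4,0,255).astype(np.uint8),(195,120),100,90,6))
E
```

```text
clock 42.55 pos [ 0.5545 -0.0254  0.0827] rpy [-1.7998e+02  1.0000e-02 -7.2910e+01] w 0.0203 F [-7.5 -2.6 17.9] M [-0.26  0.71  0.02]
delta cm [-0.249 -0.077 -1.126] turn -0.21
```

View pics/s42p.png

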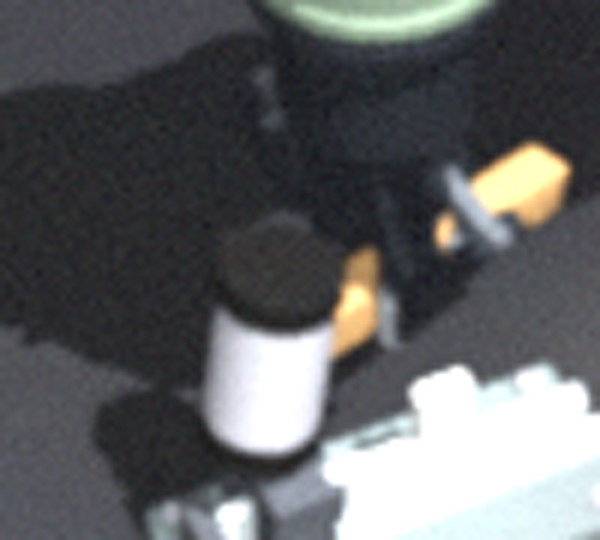

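carry_out(
  deltas=[-1,0,0,-0.8,0,-1,0,0,-1.5,0,-1,0,0,-1.5,0,-1,0,0,-1,0,-1,2,0,0,0,-1,2,0,0,0,-1,2,0,0,0,-1,0,0,0,0],
)

```text
clock: 43.27
position: [0.5727, -0.0858, 0.1307]
tool_rot: [-3.141, -0.002, -1.275]
force: [-0.1, -0.6, -4.7]
grip_width: 0.0204
```

```bash
python3 - <<'E'
from h import *
to(.5545,-.0228,.094,-72.7)
b=save('scene','s43')
cv2.imwrite('pics/s43p.png',crop(np.clip(b*1.4,0,255).astype(np.uint8),(195,110),100,100,6))
cv2.imwrite('pics/s43q.png',crop(b,(205,170),50,40,14))
c=cv2.cvtColor(cv2.imread('pics/s37.png'),cv2.COLOR_BGR2RGB)
cv2.imwrite('pics/s37q.png',crop(c,(205,170),50,40,14))
E
```

```text
clock 43.2667 pos [ 0.5727 -0.0858  0.1307] rpy [-1.7999e+02 -1.1000e-01 -7.3040e+01] w 0.0204 F [-0.1 -0.6 -4.7] M [-0.1   0.39  0.04]
delta cm [-6.566 -0.1    3.659] turn -0.34
```

View pics/s43p.png

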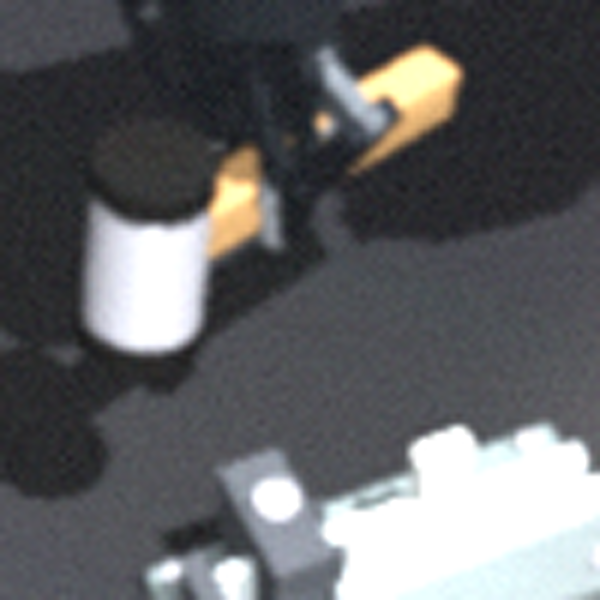

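View pics/s43q.png

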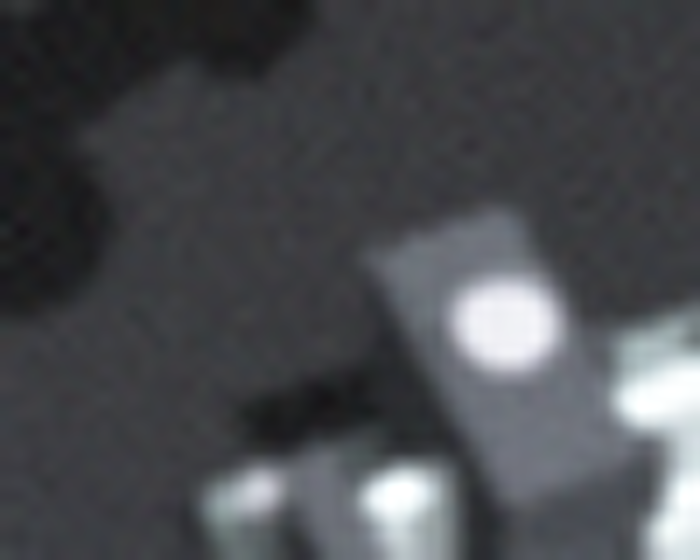

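View pics/s37q.png

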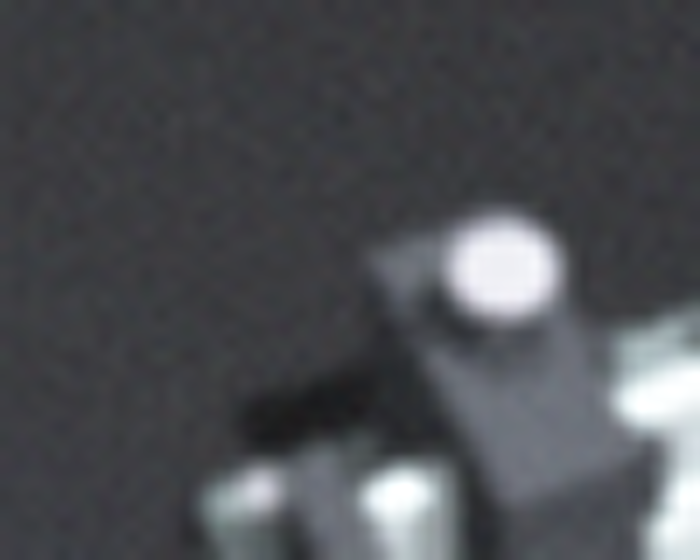

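```bash
python3 - <<'E'
from h import *
def cen(fn):
    I=cv2.imread(fn).astype(float).min(2);x0,y0=232,180;s=I[y0:y0+20,x0:x0+17];w=np.clip(s-160,0,None);yy,xx=np.mgrid[y0:y0+20,x0:x0+17]
    # keep largest comp
    n,l,st,_=cv2.connectedComponentsWithStats((w>0).astype(np.uint8));k=1+np.argmax(st[1:,4]);w=w*(l==k);return (w*xx).sum()/w.sum(),(w*yy).sum()/w.sum()
a,b=cen('pics/s37.png'),cen('pics/s43.png');print(a,b)
p0=onz('scene',a,.112)
for z0 in(.112,.1105,.109):
    p=onz('scene',a,z0); 
    for z in(.098,.096,.095,.094,.093): print(z0,z,(proj('scene',[p[0],p[1],z])-b).round(2))
E
```

```text
(np.float64(240.51148936170213), np.float64(188.73617021276596)) (np.float64(240.71030042918454), np.float64(192.72017167381975))
0.112 0.098 [-0.04 -0.4 ]
0.112 0.096 [-0.02  0.1 ]
0.112 0.095 [-0.01  0.35]
0.112 0.094 [0.   0.61]
0.112 0.093 [0.01 0.86]
0.1105 0.098 [-0.06 -0.79]
0.1105 0.096 [-0.04 -0.28]
0.1105 0.095 [-0.03 -0.03]
0.1105 0.094 [-0.02  0.22]
0.1105 0.093 [-0.01  0.47]
0.109 0.098 [-0.08 -1.17]
0.109 0.096 [-0.05 -0.67]
0.109 0.095 [-0.04 -0.42]
0.109 0.094 [-0.03 -0.16]
0.109 0.093 [-0.02  0.09]
```

carry_out(
  deltas=[-1,-2,0,0,0,-1,-2,0,0,0,-1,-2.1,0,0,0,-1,0,0,1,0,-1,0,0,1.5,0,-1,0,0,1,0,-1,0,0,0.7,0,-1,0,0,0.6,0,-1,0,0,0,0],
)

```text
clock: 44.07
position: [0.5538, -0.0244, 0.082]
tool_rot: [3.141, 0.0, -1.273]
force: [-6.0, 0.7, 6.3]
grip_width: 0.0203
```

carry_out(
  deltas=[-1,0,0,0.3,0,-1,0,0,0.4,0,-1,0,0,0,0],
)

```text
clock: 44.32
position: [0.5527, -0.0252, 0.0757]
tool_rot: [3.139, 0.001, -1.274]
force: [-18.9, -3.1, 23.9]
grip_width: 0.0205
```

carry_out(
  deltas=[-1,0,0,-0.8,0,-1,0,0,-1.5,0,-1,0,0,-1.8,0,-1,0,0,-1.2,0,-1,2,0,0,0,-1,2.2,0,0,0,-1,2.2,0,0,0],
)

```text
clock: 44.9
position: [0.5737, -0.0855, 0.1287]
tool_rot: [-3.141, 0.0, -1.271]
force: [0.0, -0.0, -5.2]
grip_width: 0.0204
```

```bash
python3 - <<'E'
from h import *
to(.5068,-.2922,.13,-72.7)
b=save('scene','s44')
cv2.imwrite('pics/s44p.png',crop(np.clip(b*1.4,0,255).astype(np.uint8),(185,100),110,110,5))
I=b.astype(float).min(2);x0,y0=232,180;s=I[y0:y0+20,x0:x0+17];w=np.clip(s-160,0,None);yy,xx=np.mgrid[y0:y0+20,x0:x0+17]
n,l,st,_=cv2.connectedComponentsWithStats((w>0).astype(np.uint8));k=1+np.argmax(st[1:,4]);w=w*(l==k);print((w*xx).sum()/w.sum(),(w*yy).sum()/w.sum())
E
```

```text
clock 44.9 pos [ 0.5737 -0.0855  0.1287] rpy [-179.96    0.    -72.8 ] w 0.0204 F [ 0.  -0.  -5.2] M [-0.13  0.23  0.  ]
delta cm [17.773 12.5   -0.14 ] turn -0.1
240.7101883561644 192.7277397260274
```

View pics/s44p.png

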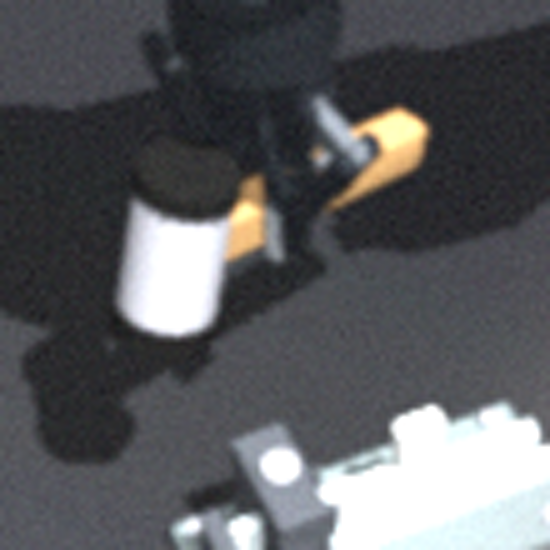

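carry_out(
  deltas=[-1,0.8,0.56,0,0,-1,1.5,1.05,0,0,-1,1.75,1.23,0,0,-1,1.75,1.23,0,0,-1,1.75,1.23,0,0,-1,1.75,1.23,0,0,-1,1.75,1.23,0,0,-1,1.75,1.23,0,0,-1,1.75,1.23,0,0,-1,1.75,1.23,0,0,-1,1.3,0.9,0,0,-1,0.3,0.2,0,0,-1,0,0,1.5,0,-1,0,0,2,0,-1,0,0,2,0,-1,0,0,2,0,-1,0,0,1.8,0,-1,0,0,1.2,0,-1,0,0,0.8,0,-1,0,0,0,0],
)

```text
clock: 46.62
position: [0.5054, -0.2926, 0.0142]
tool_rot: [3.14, 0.001, -1.272]
force: [-1.3, 0.1, -5.6]
grip_width: 0.0208
```

```bash
python3 - <<'E'
from h import *
to(.5068,-.2922,.0,-72.7)
b=save('scene','s45')
cv2.imwrite('pics/s45p.png',crop(np.clip(b*1.4,0,255).astype(np.uint8),(185,65),80,80,7))
E
```

```text
clock 46.6167 pos [ 0.5054 -0.2926  0.0142] rpy [ 1.7993e+02  7.0000e-02 -7.2860e+01] w 0.0208 F [-1.3  0.1 -5.6] M [-0.05  0.32  0.03]
delta cm [ 0.004 -0.143  1.416] turn -0.16
```

View pics/s45p.png

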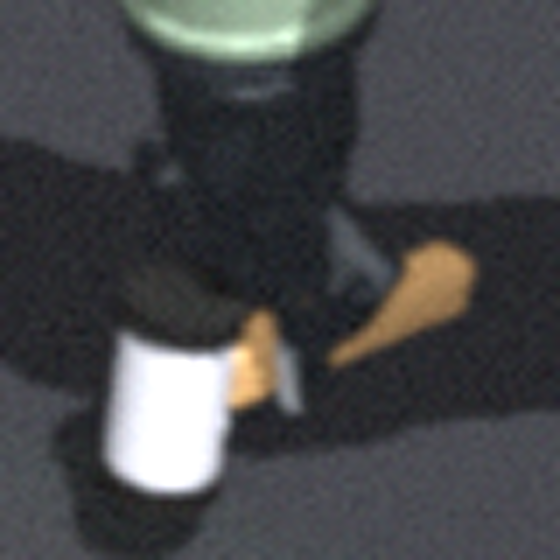

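carry_out(
  deltas=[-1,0,0,0.6,0,-1,0,0,0.3,0,-1,0,0,0.2,0,-1,0,0,0,0,-1,0,0,0,0,-1,0,0,0,0],
  newtons=20,
)

```text
clock: 47.17
position: [0.506, -0.2933, 0.0045]
tool_rot: [-3.141, -0.0, -1.272]
force: [0.2, 0.1, -4.2]
grip_width: 0.0207
```

```bash
python3 - <<'E'
from h import *
to(.5068,-.2922,.0,-72.7)
b=save('scene','s46')
cv2.imwrite('pics/s46p.png',crop(np.clip(b*1.4,0,255).astype(np.uint8),(185,65),80,80,7))
E
```

```text
clock 47.1667 pos [ 0.506  -0.2933  0.0045] rpy [-1.7999e+02 -1.0000e-02 -7.2870e+01] w 0.0207 F [ 0.2  0.1 -4.2] M [-0.06  0.22  0.05]
delta cm [-0.08  -0.105  0.454] turn -0.17
```

View pics/s46p.png

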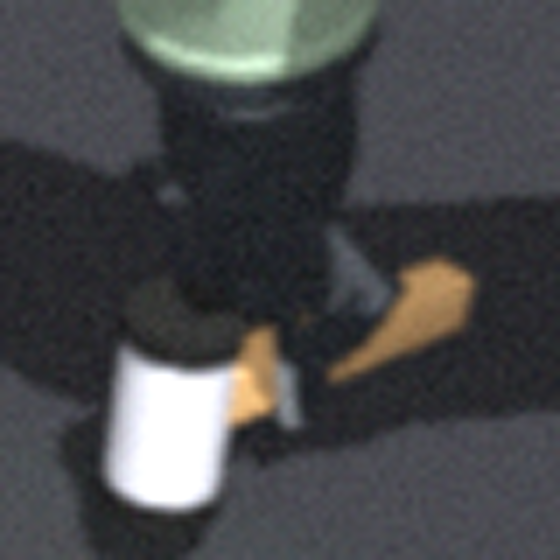

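carry_out(
  deltas=[-1,0,0,0.3,0,-1,0,0,0.3,0,-1,0,0,0.2,0,-1,0,0,0,0],
)

```text
clock: 47.55
position: [0.5064, -0.2931, -0.0038]
tool_rot: [-3.141, -0.0, -1.272]
force: [2.4, 0.3, 2.2]
grip_width: 0.0204
```

carry_out(
  deltas=[-0.46,0,0,-0.05,0,-0.44,0,0,0,0,-0.42,0,0,0,0,-0.4,0,0,0,0,-0.35,0,0,0,0,-0.2,0,0,0,0,0,0,0,0,0,0.2,0,0,0,0,0.2,0,0,0,0,0.2,0,0,0,0],
)

```text
clock: 48.38
position: [0.5059, -0.2932, -0.0032]
tool_rot: [3.142, -0.0, -1.272]
force: [-0.0, -0.4, -0.2]
grip_width: 0.0512
```

```bash
python3 - <<'E'
from h import *
to(.5068,-.2922,.0,-72.7)
b=save('scene','s47')
cv2.imwrite('pics/s47p.png',crop(np.clip(b*1.4,0,255).astype(np.uint8),(185,65),80,80,7))
E
```

```text
clock 48.3833 pos [ 0.5059 -0.2932 -0.0032] rpy [180.    -0.   -72.87] w 0.0512 F [-0.  -0.4 -0.2] M [-0.04 -0.02  0.  ]
delta cm [-0.071 -0.111 -0.319] turn -0.17
```

View pics/s47p.png

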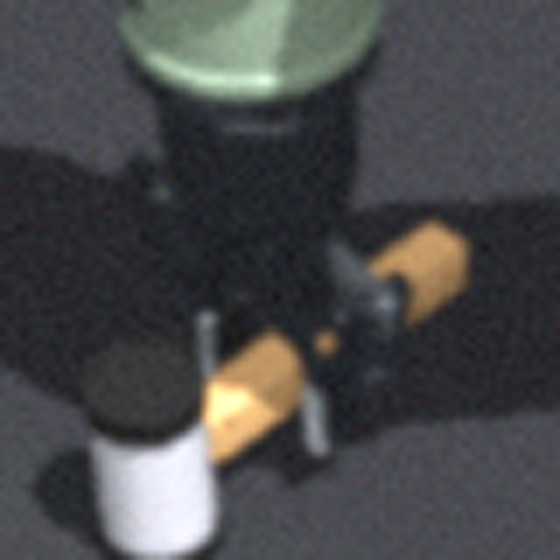

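carry_out(
  deltas=[0.2,0,0,-0.5,0,0.2,0,0,-1,0,0.2,0,0,-2,0,0.2,0,0,-2,0,0.2,0,0,-2.5,0,0.2,0,0,-2.5,0,0.2,0,0,-2.5,0,0.2,0,0,-2,0,0.2,1.5,1.5,0,0,0.2,2,2,0,0,0.2,2,2,0,0,0.2,1.5,1.5,0,0,0.2,0,0,0,0],
)

```text
clock: 49.52
position: [0.4567, -0.3848, 0.1483]
tool_rot: [3.141, -0.002, -1.277]
force: [-0.7, -0.2, 0.7]
grip_width: 0.0512
```

```bash
python3 - <<'E'
from h import *
to(.5068,-.2922,.0,-72.7)
b=save('scene','s48');a=save('top','t48')
cv2.imwrite('pics/s48p.png',crop(b,(185,90),125,100,6)); cv2.imwrite('pics/s48c.png',crop(b,(205,165),100,70,8))
for n in('scene','top'):
    for t in('mallet','mallet_head','mallet_grip'):
        m=mark_of(n,t)
        if m: print(n,t,np.round(m[0]['xy'],1),round(m[0]['p'],2),onz(n,m[0]['xy'],Z.get(t,0)).round(4))
E
```

```text
clock 49.5167 pos [ 0.4567 -0.3848  0.1483] rpy [ 1.7996e+02 -1.3000e-01 -7.3180e+01] w 0.0512 F [-0.7 -0.2  0.7] M [-0.04  0.08 -0.04]
delta cm [-7.45  -7.491 14.804] turn -0.48
scene mallet [208.5 141. ] 0.96 [ 0.5696 -0.2782  0.    ]
scene mallet_head [205.6 132.6] 0.88 [ 0.5782 -0.2711  0.045 ]
scene mallet_grip [219.4 117.4] 0.83 [ 0.5163 -0.3054  0.045 ]
top mallet [364.9 195.3] 0.93 [ 0.567  -0.2833  0.    ]
top mallet_head [365.9 190.7] 0.62 [ 0.5744 -0.2747  0.045 ]
top mallet_grip [374.7 213.8] 0.95 [ 0.5177 -0.2962  0.045 ]
```

View pics/s48p.png

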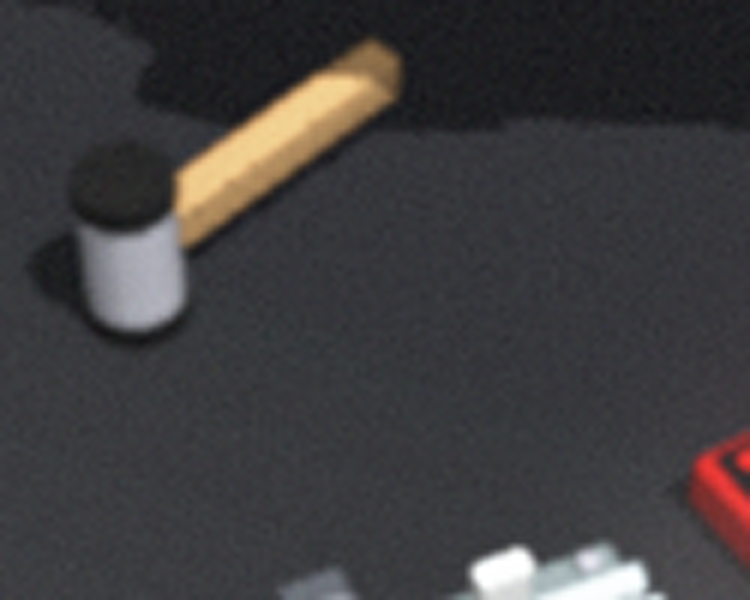

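View pics/s48c.png

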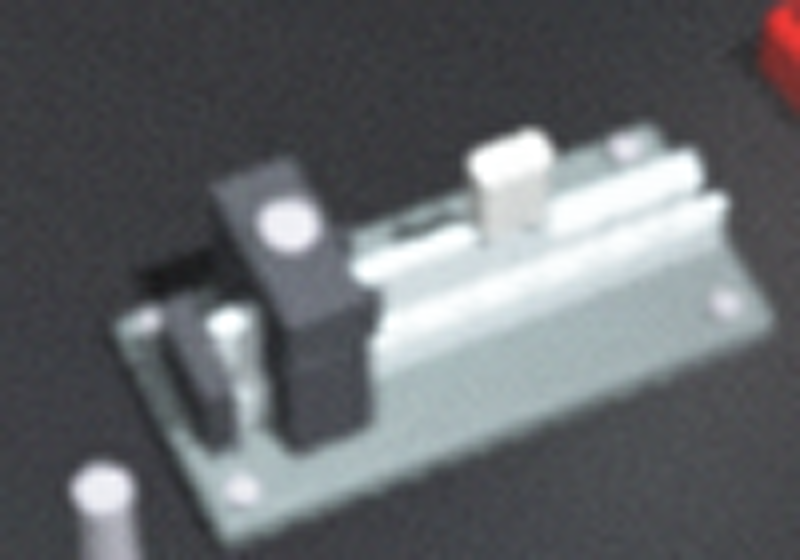

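View pics/t48.png

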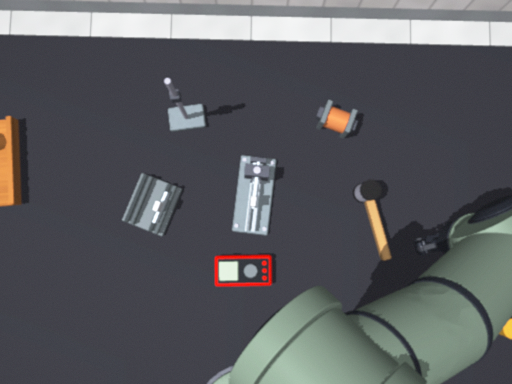

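```bash
cp pics/s48.png pics/sf.png; cp pics/t48.png pics/tf.png; python3 - <<'E'
from fit import *
fit({'scene':('pics/sf.png',(190,85),75,65),'top':('pics/tf.png',(350,175),50,95)},[((-.11,.039),(-.011,.011),(.032,.058))],[],(0.51,-0.293,np.radians(17)),warm)
print((proj('scene',[.568,-.272,.09])-proj('scene',[.568,-.272,0])))
from workcell import status
print(status.observe()['clock'],status.observe()['force'])
E
```

```text
['scene', 'top'] [ 0.5145 -0.2932 16.0934  0.9568]
['scene'] [ 0.5097 -0.2955 17.1519  0.9519]
['top'] [ 0.5153 -0.2927 15.9302  0.9766]
[ -2.59972275 -22.72922508]
49.9167 [-0.06527588  0.2710648   0.19819021]
```

```bash
python3 -c "
from workcell import job
print(job.job_done())"
```

```text
the job is handed in; nothing more can be done
None
```

The job is handed in at about 50 s on the clock: the plate is in and home, the pin is down, and the mallet is standing upright and released. It did not go cleanly, because I dropped the plate once on the way.

**What happened**
- **Plate dropped:** I lifted the plate from the stand with too shallow a grip and it fell flat on the bench between the stand and the clamp. The bench touch later put the real fingertips about 26 mm above the reported TCP, which explains the shallow grip.
- **Recovery:** I picked it up by the tab ends, tipped it upright against the side of the clamp base, lowered it into the channel and re-gripped it deeper. I then slid it about 58 mm until it stopped hard.
- **Pin:** I drove it down with the mallet in two presses. The mallet twisted in the grip by roughly 10–15° on the first.
- **Mallet:** I set it down close to its original spot while it was still tilted. It settled flat on its face when released.

**Last checks**
- **Plate home:** the final push met a firm stop at about 24 N with no further movement. The picture shows the plate's front end past the bridge and against the back stop.
- **Pin down:** the cap dropped about 16 mm. A second press of about 28 N did not move it, which fits the hard stop. The height from the images is only good to about 2 mm.
- **Mallet upright:** a silhouette fit in both cameras agrees with it standing level.
- **Bystanders:** the short plate, coil, meter and retort stand look unmoved in the top view. The robot was touching nothing at hand-in.

**Disagreements**
- With the mallet held, contact with the pin came about 13 mm lower than the reported height predicted.
- The two cameras differed by a few millimetres on several positions.

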